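Pack up a sagging hose-test pump

ROBOT

A 7-joint arm with a two-finger parallel gripper is mounted at the origin on the work surface. World frame = base frame: x ahead of the robot, y to its left, z up, the work surface at z = 0. Lengths are in m, angles in rad, forces in N, time in s.
With the tool pointing down it reaches from about 0.4 to 0.875 m from the base axis. Payload 6.5 kg.
Tool frame: the origin (TCP) lies between the finger pads; the fingertips stand ahead of it and the grasp point (between the pads) lies 11 mm behind it (robot.tips_ahead is the z of the fingertips in the tool frame, in m); z points along the fingers, y is the line along which they close (so a half turn about z gives the same grasp; the last joint's range is limited). The gripper opens to 88 mm and grips with 3 to 60 N. Pads are 18 mm wide; open, the fingers measure 123 mm over their backs; the gripper's body (75 mm by 187 mm) begins 45 mm behind the grasp point.
Start: joints at [-1.198, 0.536, -0.004, 1.538, 0.003, 1.067, -0.071], TCP at [0.276, 0.588, 0.219] pointing down, gripper open.
Joint ranges: [-2.7, 2.7], [-0.37, 2.16], [-1.27, 1.26], [0.24, 2.4], [-1.31, 4.45], [0.19, 1.91], [-2.76, 2.76]. Speed limits (rad/s): [2.39, 2.39, 3.14, 3.14, 3.14, 3.14, 3.14].

INTERFACE

Orientations are given as a unit quaternion [w, x, y, z].
In Python, from station import monitor, get_image, sign_off, robot gives the robot as it stands.
- The arm moves only by the tool send_rows, never from a script. Its arguments are lists of equal length, an entry for each row: "slide": the shift along the tool's x, y, z normalised to -1 to 1, where 1 is 200 mm, a list of three; "twist": the turn, a rotation vector about the tool's x, y, z normalised to -1 to 1, where 1 is 90 degrees, a list of three; "claw": the opening, from 0 (shut) to 1 (fully open). In form: {"slide": [[dx, dy, dz], ...], "twist": [[wx, wy, wz], ...], "claw": [claw, ...]}. A call has exactly 5 rows; each row shifts and turns the commanded pose from where the row before left it, along the tool's axes as they then stand; what a row does not reach is not made up. A row lasts 1/10 s, in which the tool goes at most 50 mm and 8.59 degrees, less where a joint would pass 70% of its speed; a pose out of reach is approached as far as the arm can. A call with a number of a shift or a turn outside -1 to 1 is refused whole. A call with a gripper value outside its range is refused whole. The fingers move at their own pace and stop on an object; "squeeze" is the grip in N (left out, the last holds). Time passes only in rows, so rows that do not move let the fingers close, or fill a call up. It gives the time, the measured TCP pose, the force, the opening and the grip force at its end, in the units of the state.
- monitor.get_state(): the state, without advancing time (a new reading comes with each control period).
- get_image(name): name is "scene" or "side" or "wrist"; returns a dict with "image" (384x512x3 uint8, blue, green, red), "fx", "fy", "cx", "cy" (pixels), "position" and "orientation" of the camera in the world. Camera axes: x right, y down, z forward; pixel columns grow to the right and rows downward; lengths in m; the calibration is good to about 2 mm. The wrist camera is an equidistant fisheye: a pixel r from the principal point sees the ray r / f radians off the axis. A picture is of the moment at which its call begins. There is no depth.
- sign_off(): hands the job in; it is judged then, once.
The state is a dict: "time_s": time; "joint_positions": joint angles; "qd": joint speeds; "joint_torque": joint torques, N m; "position": TCP position; "tcp_rot": TCP orientation; "force": force on the tool from outside, world axes, zero at the start; "moment": the same for the moment, N m; "finger_gap": finger opening in m; "grip_force": force on a finger pad.
Only numpy, scipy, OpenCV 4.12 (cv2) and the standard library are available. Lean on these libraries where they do the work, as an engineer would, in place of code of your own. Each camera call takes 0.05 s, during which the arm holds its last target. There are 200 camera calls.

TASK

The front of the hose-test pump has settled: set the fulcrum block on the bench in front of the pump's front rail, lever the rail up over it with the pry bar, and put bar and block back on the rubber mat. Slip every hardwood packer there is under the rail, flat on the bench, square to the rail and about half its length in, with at least one under each half of the rail, and press the rail down until it beds on them. Finish by standing the height gauge on the bench in front of the rail with its sprung foot resting on top of the rail, and leave it there, disturbing nothing else on the bench.

Things in the scene. Friction and masses are not known exactly. Their poses are not given: they have to be found in the camera images.
- rail_edge (a point): middle of the lower front edge of the pump's front rail; x points in under the pump, y along the rail, z up, tilting with the frame. Red box section 260 mm long, 40 mm deep, 45 mm high. This edge is 20 mm above the bench at the start; above 30 mm the rail clears the packers; bedded on them it is at 27 mm. Rubber feet 20 mm across are fixed under the rail at y = +-119 mm: packers go between them
- rail_top (a point): middle of the rail's top face, 45 mm above its underside, 20 mm behind its edge. The frame pivots on its rear bolts, 300 mm behind the edge; they are nipped up, so it stays at the height it is left. Raising takes 35 to 45 N at the rail (18 N on the bar at bar_grip), lowering 1 to 9 N. Behind the rail 40 mm is free underneath; motor, 215 mm high, begins 135 mm behind the edge
- bar_grip (a point): flat black pry bar 300 mm long, 0.55 kg, lying flat: the point where it is held, near its balance, half-way up its handle; x points to its tip. Flat underside 11 mm below this point. Handle 24 mm wide, 22 mm high from x = -100 to +40 mm; shank 24 mm wide, 10 mm thick to x = 165; blade 36 mm wide, 6 mm thick from there to the tip at x = 200
- fulcrum_mid (a point): fulcrum block, 0.35 kg, centre half-way up: wooden foot 36 mm (x) by 60 mm (y) by 14 mm, with a round steel nose along y, its crest 23 mm above the underside. With the nose 55 mm from the rail edge, the bar, sloping down 0.24 rad to its tip, enters 20 mm under the lowered rail; levelled to a slope of -0.04 it has the edge 31 mm up
- packer0_mid (a point): hardwood packer 110 mm (x) by 34 mm (y) by 26 mm thick, 0.09 kg, centre half-way up; two or three of the four alike are present
- packer1_mid (a point): hardwood packer 110 mm (x) by 34 mm (y) by 26 mm thick, 0.09 kg, centre half-way up, may be absent
- packer2_mid (a point): hardwood packer 110 mm (x) by 34 mm (y) by 26 mm thick, 0.09 kg, centre half-way up, may be absent
- packer3_mid (a point): hardwood packer 110 mm (x) by 34 mm (y) by 26 mm thick, 0.09 kg, centre half-way up, may be absent
- gauge_grip (a point): height gauge, 0.8 kg, standing: middle of its black grip knob (28 mm across, 40 mm tall), on the column's axis, 150 mm above the underside of its base; x is the way its foot arm points. Base 40 mm wide in y, from 50 mm behind to 25 mm before the axis, 22 mm high. The arm carries the foot 62 mm before the axis
- foot_tip (a point): underside of the gauge's foot (16 mm across), 62 mm before the column axis; 55 mm above the base's underside when free
- gauge_foot (a joint): height reading of the gauge, m: 0 with the foot free and 55 mm above the underside of the base, grows as the foot is pushed up (up to 0.035, about 1 N). Standing on the bench with its foot on the bedded rail it reads about 0.0165
- mat: fixed grey rubber mat 340 mm (x) by 260 mm (y), 4 mm thick, origin under its middle; bar, fulcrum block and gauge lie on it at the start
- board: fixed plywood board 340 by 260 mm, 6 mm thick, origin under its middle; the packers lie on its half towards the robot (its -x half), a hose coupling and a spanner on the far half. Mat and board may be on either side of the pump
- coupling: bystander: aluminium hose coupling, 72 mm across, 58 mm high, on the board; origin under its middle
- spanner: bystander: steel spanner 190 mm long lying on the board
- driver: bystander: long screwdriver 210 mm lying on the bench before the pump, to the left
- oil: bystander: grey can 60 mm across, 130 mm high, at the back beside the pump; origin under its middle
- nozzle: bystander: brass branch nozzle standing, 52 mm across, 160 mm high, at the back beside the pump; origin under its middle
Mind the look-alikes: they are no part of the job. Leave any red look-alike of the part that bears packer1_mid alone. What is shaped like the part that bears packer0_mid but white is not meant.

How it is judged:
On the way, in this order (a step that is already met when the one before it is completed fails the run):
1. the front rail is levered up at least 10 mm by the pry bar bearing on the fulcrum block (height (world z) of rail_edge above 0.0302 m and contact force between bar and pump above 3 N and contact force between bar and fulcrum above 3 N), for 0.2 s.
2. every packer is under the rail and the rail is pressed down onto them (x of packer0_mid in the frame of rail_edge between -0.025 and 0.04 m and y of packer0_mid in the frame of rail_edge between -0.125 and 0.125 m and angle between the x axis of each of packer0_mid, packer1_mid, packer2_mid, packer3_mid and the x axis of rail_edge, either way round below 0.3 rad and height (world z) of each of packer0_mid, packer1_mid, packer2_mid, packer3_mid below 0.018 m and x of packer1_mid in the frame of rail_edge between -0.025 and 0.04 m and y of packer1_mid in the frame of rail_edge between -0.125 and 0.125 m and x of packer2_mid in the frame of rail_edge between -0.025 and 0.04 m and y of packer2_mid in the frame of rail_edge between -0.125 and 0.125 m and x of packer3_mid in the frame of rail_edge between -0.025 and 0.04 m and y of packer3_mid in the frame of rail_edge between -0.125 and 0.125 m and height (world z) of rail_edge between 0.0245 and 0.0292 m), for 0.2 s.
At the end, for the whole second after the job is handed in: packers flat under the rail, 30 to 95 mm in, within 0.3 rad of square, one or more 20 mm off-middle under each half; rail down on them (edge 24.5 to 29.2 mm up); bar and block on the mat; gauge upright on the bench, at rest, foot on the rail top, reading 11.5 to 22.5 mm (all of step 2 and y of any of packer0_mid, packer1_mid, packer2_mid, packer3_mid in the frame of rail_edge above 0.02 m and y of any of packer0_mid, packer1_mid, packer2_mid, packer3_mid in the frame of rail_edge below -0.02 m and x of bar_grip in the frame of mat between -0.17 and 0.17 m and y of bar_grip in the frame of mat between -0.13 and 0.13 m and z of each of bar_grip, fulcrum_mid in the frame of mat below 0.03 m and x of fulcrum_mid in the frame of mat between -0.17 and 0.17 m and y of fulcrum_mid in the frame of mat between -0.13 and 0.13 m and angle between gauge_grip's own z axis and vertical below 0.06 rad and height (world z) of gauge_grip between 0.145 and 0.154 m and contact force between gauge_foot and pump above 0.1 N and value of joint gauge_foot between 0.0115 and 0.0225 m and x of foot_tip in the frame of rail_top below 0.021 m and linear speed of gauge below 0.02 m/s); the robot touches nothing.
It fails at once if something else on the bench is knocked over or moved more than 40 mm (distance of any of coupling, spanner, driver, oil, nozzle from where it was at the start of the episode above 0.04 m or angle between any of coupling, spanner, driver, oil, nozzle's own z axis and vertical above 0.5 rad).
Of packer0, packer1, packer2, packer3 only 2 to 3 are there at a start; the rules pass over those that are not, and their reading is None.
At some moment in a run one of packer0, packer1, packer2, packer3 may be knocked a few centimetres aside while the robot is not near it.
It also fails if it takes over 210 s, if anything falls off the work surface, if the arm or the gripper's body presses on something with over 40 N, if the wrist force passes 120 N, or if a joint passes its speed limit or range.

## Working session

There is one attempt and no reset: what is moved stays moved. The work goes in short steps, Python scripts to look and compute and a tool call to move; the robot and the scene stay as the last step left them, time stands still between calls to the robot, and variables do not carry over. Pictures are saved under pics/ and viewed, at most 14 in all, crops included, and the job is handed in when it is done.

Besides the shell and the picture viewer there is one more tool, called after "Request:" as name(argument=value, ...), one argument or row to a line, values as JSON. send_rows: Moves the arm, as the interface text tells. Scaled input: -1 to 1 covers 200 mm each way for a shift and 90 degrees each way for a turn. Its arguments: {"type":"object","properties":{"slide":{"type":"array","items":{"type":"array","items":{"type":"number","minimum":-1,"maximum":1}}},"twist":{"type":"array","items":{"type":"array","items":{"type":"number","minimum":-1,"maximum":1}}},"claw":{"type":"array","items":{"type":"number"}},"squeeze":{"type":"number"}},"required":["slide","twist","claw"]}

```bash
ls; mkdir -p pics; cat > h.py <<'E'
import numpy as np, cv2, json
from scipy.spatial.transform import Rotation as R
from station import monitor, get_image, sign_off, robot
def rot(q): return R.from_quat([q[1],q[2],q[3],q[0]])
def grab(n,fn):
    d=get_image(n); cv2.imwrite('pics/%s.png'%fn,d['image'])
    json.dump({k:(np.array(v).tolist()) for k,v in d.items() if k!='image'},open('pics/%s.json'%fn,'w')); return d
def load(fn):
    d=json.load(open('pics/%s.json'%fn)); d['image']=cv2.imread('pics/%s.png'%fn); return d
def ray(d,u,v,fish=False):
    a=np.array([(u-d['cx'])/d['fx'],(v-d['cy'])/d['fy'],1.0])
    if fish:
        t=np.hypot(a[0],a[1]); s=np.sin(t)/t if t>1e-9 else 1
        a=np.array([a[0]*s,a[1]*s,np.cos(t)])
    return np.array(d['position']),rot(d['orientation']).apply(a)
def onz(d,u,v,z,fish=False):
    p,r=ray(d,u,v,fish); return p+r*(z-p[2])/r[2]
def proj(d,P,fish=False):
    c=rot(d['orientation']).inv().apply(np.array(P)-np.array(d['position']))
    if fish:
        n=np.hypot(c[0],c[1]); t=np.arctan2(n,c[2]); c=np.array([c[0]/n*t,c[1]/n*t,1])
    return d['fx']*c[0]/c[2]+d['cx'],d['fy']*c[1]/c[2]+d['cy']
E
python3 - <<'E'
from h import *
s=grab('scene','s0');t=grab('side','t0');w=grab('wrist','w0')
for d in(s,t,w):print({k:np.round(d[k],3).tolist() for k in d if k!='image'})
print(monitor.get_state(), robot.tips_ahead)
cv2.imwrite('pics/st0.png',cv2.resize(np.hstack([s['image'],t['image']]),(800,300)))
E
```

```text
pics
{'fx': 378.892, 'fy': 378.892, 'cx': 250.331, 'cy': 189.922, 'position': [1.206, 0.693, 0.843], 'orientation': [-0.184, 0.357, 0.819, -0.409]}
{'fx': 484.188, 'fy': 484.188, 'cx': 258.612, 'cy': 191.797, 'position': [0.285, -0.928, 1.302], 'orientation': [-0.338, 0.938, -0.075, 0.036]}
{'fx': 297.319, 'fy': 297.319, 'cx': 253.554, 'cy': 188.716, 'position': [0.213, 0.617, 0.385], 'orientation': [0.115, 0.836, 0.532, 0.073]}
{'time_s': 0.15, 'joint_positions': array([-1.19819668,  0.53700144, -0.00440489,  1.53862978,  0.00259995,
        1.06731174, -0.07121036]), 'qd': array([-1.59974954e-03, -1.82282210e-03,  1.04196679e-04, -3.07162481e-03,
       -4.67787538e-05,  1.38455392e-03, -7.47775144e-04]), 'joint_torque': array([ 1.67758597e-03, -5.71329868e+01,  9.92021486e-01, -2.51827669e+01,
       -5.60843199e-02,  1.51952868e-02,  1.18873027e-04]), 'position': array([0.27596997, 0.58795518, 0.21844105]), 'tcp_rot': array([-8.82491775e-05,  2.17628202e-01,  9.76031512e-01, -6.66596597e-04]), 'force': array([-0.41016114,  0.31100541, -0.03764643]), 'moment': array([-0.00524195,  0.04938547,  0.00463155]), 'grip_force': 0.0, 'finger_gap': 0.08799974537155852} 0.008
```

View pics/s0.png

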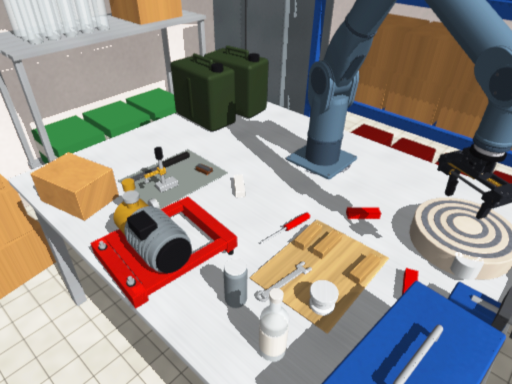

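View pics/t0.png

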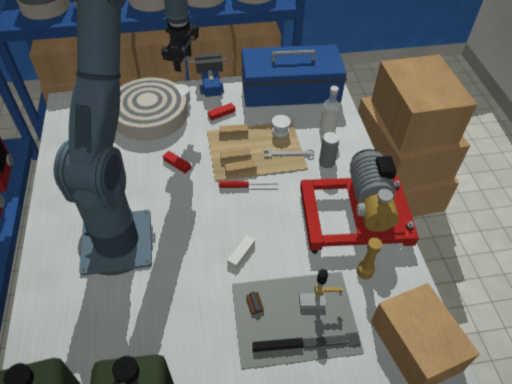

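```bash
python3 - <<'E'
from h import *
t=load('t0')['image']
a=cv2.resize(t[110:190,190:330],(800,457),interpolation=cv2.INTER_CUBIC)
b=cv2.resize(t[265:370,220:370],(800,560),interpolation=cv2.INTER_CUBIC)
cv2.imwrite('pics/c1.png',a);cv2.imwrite('pics/c2.png',b)
E
```

```text
(no output)
```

View pics/c1.png

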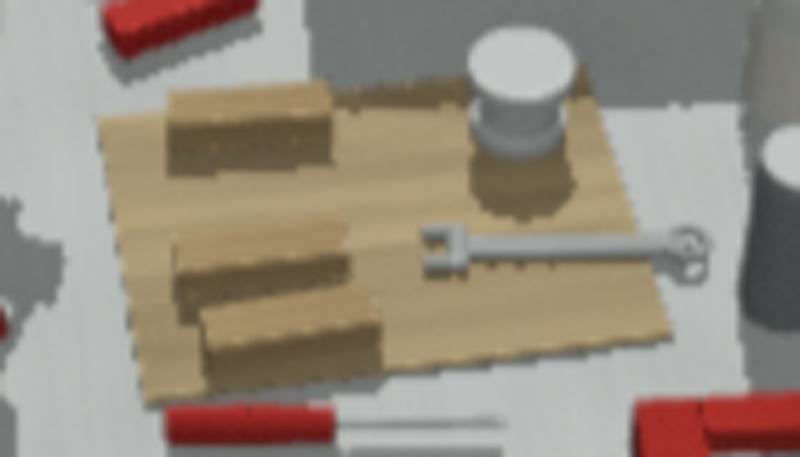

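View pics/c2.png

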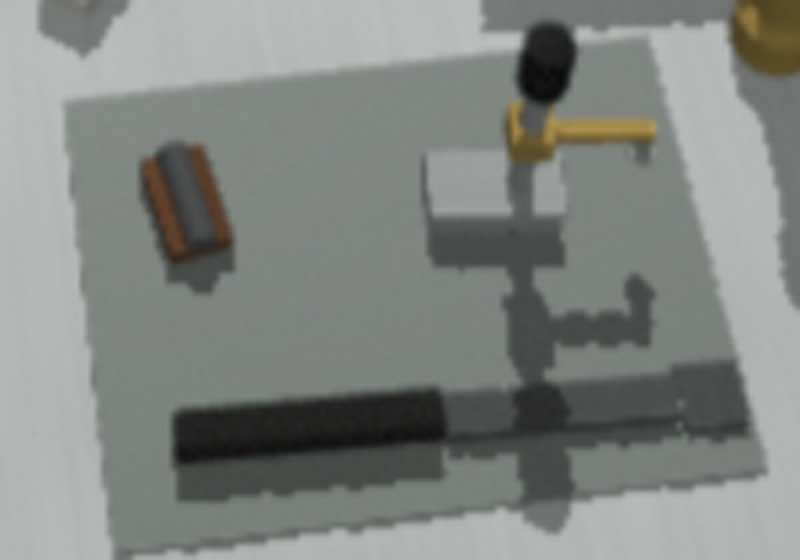

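```bash
python3 - <<'E'
from h import *
t=load('t0'); s=load('s0')
f1=lambda p:(190+p[0]/5.714-.4,110+p[1]/5.714-.4); f2=lambda p:(220+p[0]/5.333-.4,265+p[1]/5.333-.4)
def show(n,ps,z,f):
    P=np.array([onz(t,*f(p),z) for p in ps])[:,:2]; print(n,P.round(4).tolist(),'mean',P.mean(0).round(4)); return P
def yaw(P): e=P[1]-P[0];return np.degrees(np.arctan2(e[1],e[0])).round(1),np.linalg.norm(e).round(4)
for n,ps in (('A',[(168,92),(330,82),(332,120),(168,125)]),('B',[(175,237),(345,220),(350,255),(175,272)]),('C',[(203,305),(375,287),(382,325),(205,347)])):
    P=show(n,ps,.032,f1);print(yaw(P),yaw(P[[3,2]]))
print('board',yaw(show('board',[(100,118),(585,68),(672,337),(145,403)],.006,f1)))
print('mat',yaw(show('mat',[(65,102),(650,38),(765,472),(115,555)],.004,f2)))
print('fulc',yaw(show('f',[(172,143),(203,250)],.025,f2)))
show('ffoot',[(142,158),(205,145),(230,240),(168,260)],.018,f2)
print('bar',yaw(show('bar',[(175,410),(440,388)],.026,f2)))
show('tip',[(735,362),(748,430)],.01,f2)
print('gbase',yaw(show('gb',[(425,150),(560,148),(565,215),(430,215)],.026,f2)))
show('knob',[(547,62)],.154,f2); show('foot arm end',[(655,130)],.07,f2)
# red frame
for nm,d in(('t',t),('s',s)):
    h=cv2.cvtColor(d['image'],cv2.COLOR_BGR2HSV); m=((h[...,0]<6)|(h[...,0]>174))&(h[...,1]>150)&(h[...,2]>60)
    m=m.astype(np.uint8)
    cs,_=cv2.findContours(m,cv2.RETR_EXTERNAL,cv2.CHAIN_APPROX_SIMPLE)
    c=max(cs,key=cv2.contourArea); a=cv2.approxPolyDP(c,2,True)[:,0]
    print(nm,a.tolist()); 
    for p in a: print(p,onz(d,*p,.065)[:2].round(4),onz(d,*p,.02)[:2].round(4))
a=cv2.resize(t['image'][165:260,285:425],(800,543),interpolation=cv2.INTER_CUBIC)
cv2.imwrite('pics/c3.png',a)
E
```

```text
A [[0.3841, 0.4563], [0.4932, 0.45], [0.4889, 0.413], [0.3804, 0.4244]] mean [0.4366 0.4359]
(np.float64(-3.3), np.float64(0.1093)) (np.float64(-6.0), np.float64(0.109))
B [[0.373, 0.3204], [0.483, 0.3193], [0.4813, 0.2878], [0.3694, 0.2896]] mean [0.4267 0.3043]
(np.float64(-0.6), np.float64(0.11)) (np.float64(-0.9), np.float64(0.1119))
C [[0.3834, 0.2586], [0.4925, 0.2577], [0.4916, 0.2249], [0.3803, 0.2231]] mean [0.437  0.2411]
(np.float64(-0.5), np.float64(0.1091)) (np.float64(0.9), np.float64(0.1113))
board [[0.3376, 0.4658], [0.6745, 0.4663], [0.6764, 0.2105], [0.3398, 0.2058]] mean [0.5071 0.3371]
board (np.float64(0.1), np.float64(0.3369))
mat [[0.3449, -0.2112], [0.6832, -0.2228], [0.672, -0.4791], [0.3363, -0.4679]] mean [ 0.5091 -0.3452]
mat (np.float64(-2.0), np.float64(0.3385))
f [[0.3986, -0.257], [0.405, -0.3222]] mean [ 0.4018 -0.2896]
fulc (np.float64(-84.4), np.float64(0.0655))
ffoot [[0.3815, -0.2598], [0.417, -0.2574], [0.421, -0.3154], [0.3862, -0.3216]] mean [ 0.4014 -0.2886]
bar [[0.3763, -0.4074], [0.5128, -0.4175]] mean [ 0.4446 -0.4125]
bar (np.float64(-4.2
[... 2356 characters left out ...]
3 -0.137 ]
[214 241] [0.6876 0.0824] [0.6576 0.0471]
[190 254] [0.7687 0.0713] [0.7434 0.0353]
[187 261] [0.7913 0.0854] [0.7673 0.0503]
[177 270] [0.8303 0.0909] [0.8086 0.0561]
[164 273] [0.8603 0.074 ] [0.8403 0.0382]
[149 267] [0.8751 0.0276] [ 0.8559 -0.0109]
[119 230] [ 0.8502 -0.1594] [ 0.8296 -0.2087]
[ 92 242] [ 0.9311 -0.1714] [ 0.9152 -0.2214]
[ 91 245] [ 0.9392 -0.1623] [ 0.9238 -0.2117]
[ 94 253] [ 0.9494 -0.1273] [ 0.9345 -0.1747]
[136 307] [0.9717 0.1109] [0.9581 0.0772]
[147 300] [0.9416 0.1132] [0.9263 0.0797]
[148 294] [0.9292 0.0999] [0.9132 0.0656]
[225 249] [0.6883 0.1288] [0.6583 0.0962]
[229 252] [0.6888 0.1454] [0.6589 0.1137]
[236 245] [0.6555 0.1405] [0.6237 0.1085]
```

View pics/c3.png

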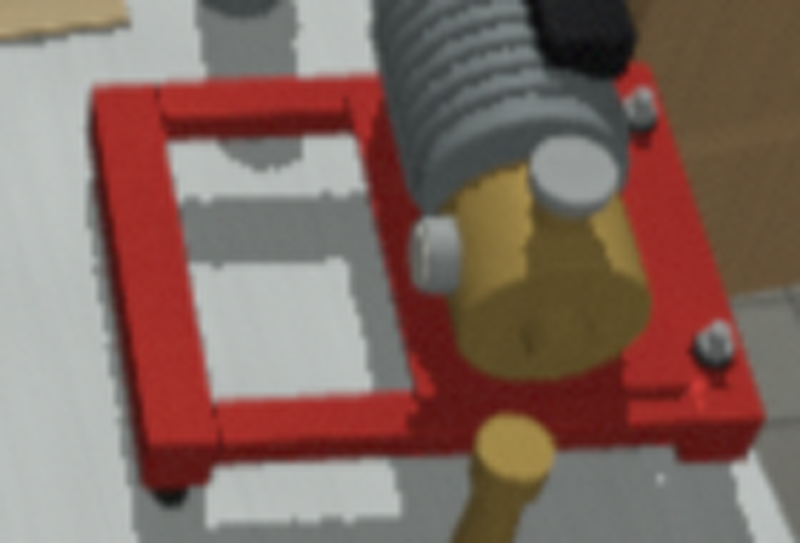

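```bash
cat >> h.py <<'E'
def ori(yaw,tilt=0):
    """tool with -x along heading yaw (deg), z down; tilt>0 leans the wrist back (fingers point forward)"""
    y=np.radians(yaw); f=np.array([np.cos(y),np.sin(y),0]); u=np.array([0,0,1.])
    B=R.from_matrix(np.column_stack([-f,np.cross(u,f),-u]))
    return B*R.from_euler('y',-tilt,degrees=True)
def plan(pos,yaw,tilt=0,start=None):
    """print twist then slide (tool axes after the twist), in call units"""
    s=monitor.get_state()
    p,q=(np.array(s['position']),rot(s['tcp_rot'])) if start is None else start
    g=ori(yaw,tilt); w=(q.inv()*g).as_rotvec()/(np.pi/2); d=g.inv().apply(np.array(pos)-p)/.2
    print('twist',w.round(4),'slide',d.round(4),'rows',int(np.ceil(max(np.linalg.norm(w)/.095,0))),int(np.ceil(np.linalg.norm(d)/.25)))
    return np.array(pos),g
E
python3 - <<'E'
from h import *
t=load('t0')
for p in [(240,251),(229,262),(252,242)]: print('white',onz(t,*p,.026)[:2].round(3))
for p in [(220,185),(277,186)]: print('driver',onz(t,*p,.01)[:2].round(3))
print([onz(t,285+a/5.714-.4,165+b/5.714-.4,.065)[:2].round(4) for a,b in((93,88),(158,92),(145,445),(213,432))])
a=plan([.50,.15,.25],5)
b=plan([.43,-.27,.25],5,start=a)
E
```

```text
white [ 0.384 -0.114]
white [ 0.345 -0.148]
white [ 0.426 -0.087]
driver [0.355 0.177]
driver [0.551 0.142]
[array([0.6253, 0.1107]), array([0.6628, 0.1017]), array([ 0.5969, -0.1417]), array([ 0.635 , -0.1392])]
twist [-9.000e-04 -2.000e-04 -3.349e-01] slide [-0.925  -2.2791 -0.1578] rows 4 10
twist [0. 0. 0.] slide [ 0.5317 -2.0615  0.    ] rows 0 9
```

Request:
send_rows(
  slide=[
    [0, 0, -0.1],
    [0, 0, -0.05],
    [0, 0, 0],
    [0, 0, 0],
    [0, 0, 0],
  ],
  twist=[
    [0, 0, -0.084],
    [0, 0, -0.084],
    [0, 0, -0.084],
    [0, 0, -0.083],
    [0, 0, 0],
  ],
  claw=[1, 1, 1, 1, 1],
  squeeze=30,
)

```text
time_s: 0.65
position: [0.2762, 0.5881, 0.2488]
tcp_rot: [-0.0, -0.044, 0.999, -0.0]
force: [-0.3, 0.5, 0.4]
finger_gap: 0.0879
grip_force: 0.0
```

Request:
send_rows(
  slide=[
    [-0.09, -0.228, 0],
    [-0.09, -0.228, 0],
    [-0.09, -0.228, 0],
    [-0.09, -0.228, 0],
    [-0.09, -0.228, 0],
  ],
  twist=[
    [0, 0, 0],
    [0, 0, 0],
    [0, 0, 0],
    [0, 0, 0],
    [0, 0, 0],
  ],
  claw=[1, 1, 1, 1, 1],
)

```text
time_s: 1.15
position: [0.3863, 0.3672, 0.249]
tcp_rot: [-0.0, -0.042, 0.999, 0.0]
force: [0.8, 0.5, 0.5]
finger_gap: 0.0887
grip_force: 0.0
```

Request:
send_rows(
  slide=[
    [-0.09, -0.228, 0],
    [-0.09, -0.228, 0],
    [-0.09, -0.228, 0],
    [-0.09, -0.228, 0],
    [-0.09, -0.228, 0],
  ],
  twist=[
    [0, 0, 0],
    [0, 0, 0],
    [0, 0, 0],
    [0, 0, 0],
    [0, 0, 0],
  ],
  claw=[1, 1, 1, 1, 1],
)

```text
time_s: 1.65
position: [0.4958, 0.148, 0.2492]
tcp_rot: [0.0, -0.042, 0.999, 0.0]
force: [0.1, 0.4, 0.2]
finger_gap: 0.0879
grip_force: 0.0
```

Request:
send_rows(
  slide=[
    [0, -0.2, 0],
    [0, -0.2, 0],
    [0, -0.2, 0],
    [0, -0.2, 0],
    [0, 0, 0],
  ],
  twist=[
    [0, 0, 0],
    [0, 0, 0],
    [0, 0, 0],
    [0, 0, 0],
    [0, 0, 0],
  ],
  claw=[1, 1, 1, 1, 1],
)

```text
time_s: 2.15
position: [0.5092, -0.016, 0.2492]
tcp_rot: [0.0, -0.037, 0.999, -0.001]
force: [0.4, -0.1, 0.4]
finger_gap: 0.0881
grip_force: 0.0
```

```bash
python3 - <<'E'
from h import *
grab('wrist','w1')
plan([.43,-.27,.25],5)
plan([.4015,-.289,.15],5)
E
```

```text
twist [-0.0004 -0.     -0.0056] slide [ 0.5066 -1.2484 -0.0044] rows 1 6
twist [-0.0004 -0.     -0.0056] slide [ 0.6568 -1.3306  0.4956] rows 1 7
```

View pics/w1.png

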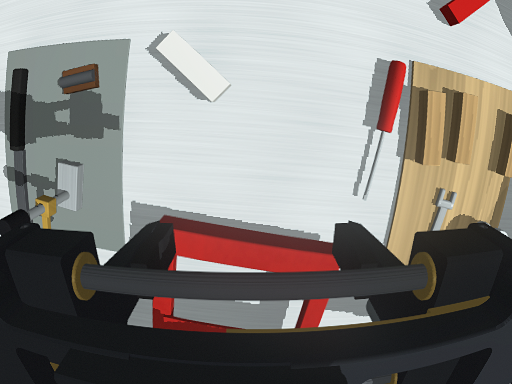

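```bash
python3 - <<'E'
from h import *
d=load('w1')
cv2.imwrite('pics/c4.png',cv2.resize(d['image'][195:335,140:350],(800,533),interpolation=cv2.INTER_CUBIC))
E
```

```text
(no output)
```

View pics/c4.png

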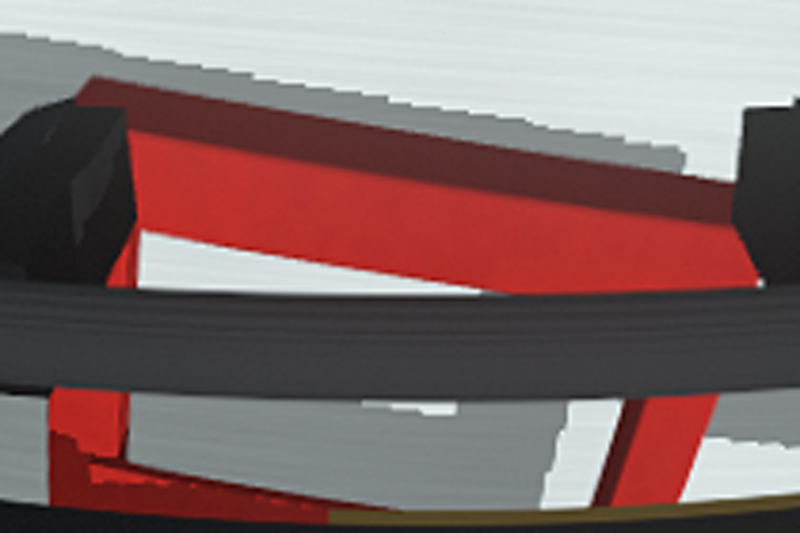

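```bash
python3 - <<'E'
from h import *
d=load('w1'); f=lambda a,b:(140+a/3.81-.37,195+b/3.81-.37)
for z,ps in((.02,[(92,76),(400,127),(735,183)]),(.065,[(130,128),(400,174),(735,225)])):
    P=np.array([onz(d,*f(*p),z,True)[:2] for p in ps]);print(z,P.round(4).tolist(),np.degrees(np.arctan2(P[2,0]-P[0,0],P[2,1]-P[0,1])).round(2))
print('fulc',[onz(d,u,v,.018,True)[:2].round(4) for u,v in((58,70),(97,65),(99,87),(66,94))])
print('mat',[onz(d,u,v,.004,True)[:2].round(4) for u,v in((130,39),)])
E
```

```text
0.02 [[0.6002, -0.1416], [0.6105, -0.0216], [0.6261, 0.1122]] 5.83
0.065 [[0.6, -0.1146], [0.6086, -0.0204], [0.6216, 0.1001]] 5.76
fulc [array([ 0.3857, -0.3266]), array([ 0.3835, -0.2528]), array([ 0.4164, -0.2471]), array([ 0.4244, -0.308 ])]
mat [array([ 0.3448, -0.208 ])]
```

Request:
send_rows(
  slide=[
    [0.094, -0.19, 0.07],
    [0.094, -0.19, 0.07],
    [0.094, -0.19, 0.07],
    [0.094, -0.19, 0.07],
    [0.094, -0.19, 0.07],
  ],
  twist=[
    [0, 0, -0.006],
    [0, 0, 0],
    [0, 0, 0],
    [0, 0, 0],
    [0, 0, 0],
  ],
  claw=[1, 1, 1, 1, 1],
)

```text
time_s: 2.7
position: [0.4336, -0.2074, 0.1787]
tcp_rot: [0.0, -0.048, 0.999, 0.0]
force: [0.8, -0.6, -0.1]
finger_gap: 0.088
grip_force: 0.0
```

Request:
send_rows(
  slide=[
    [0.094, -0.19, 0.07],
    [0.094, -0.19, 0.07],
    [0, 0, 0],
    [0, 0, 0],
    [0, 0, 0],
  ],
  twist=[
    [0, 0, 0],
    [0, 0, 0],
    [0, 0, 0],
    [0, 0, 0],
    [0, 0, 0],
  ],
  claw=[1, 1, 1, 1, 1],
)

```text
time_s: 3.2
position: [0.4049, -0.285, 0.1513]
tcp_rot: [0.0, -0.049, 0.999, 0.0]
force: [1.1, -0.3, 0.1]
finger_gap: 0.0884
grip_force: 0.0
```

```bash
python3 - <<'E'
from h import *
d=grab('wrist','w2')
plan([.4018,-.289,.015],5)
E
```

```text
twist [0.0004 0.0006 0.0076] slide [ 0.0176 -0.0185  0.6819] rows 1 3
```

View pics/w2.png

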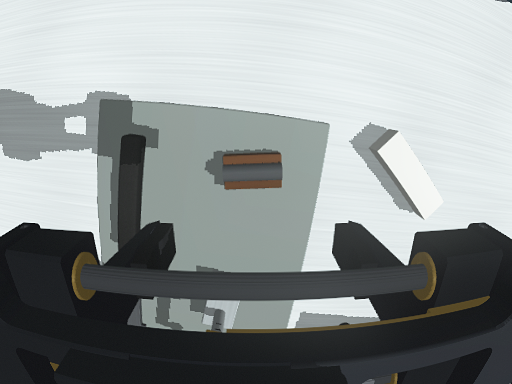

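```bash
python3 - <<'E'
from h import *
d=load('w2')
P=np.array([onz(d,u,v,.018,True)[:2] for u,v in((224,155),(280,151),(281,187),(226,189))]);print(P.round(4),P.mean(0))
e=P[1]-P[0];g=P[2]-P[3];print(np.degrees(np.arctan2(-e[0],e[1])),np.degrees(np.arctan2(-g[0],g[1])))
plan([*P.mean(0),.015],5)
print(onz(d,133,136,.026,True),onz(d,121,136,.026,True),onz(d,145,136,.026,True))
E
```

```text
[[ 0.387  -0.317 ]
 [ 0.3772 -0.2605]
 [ 0.4149 -0.2549]
 [ 0.4228 -0.3121]] [ 0.40046958 -0.28614598]
9.814380414718354 7.845596639145119
twist [0.0004 0.0006 0.0076] slide [ 0.023  -0.0037  0.6819] rows 1 3
[ 0.37332176 -0.41336262  0.026     ] [ 0.37403532 -0.42742953  0.026     ] [ 0.37257258 -0.39976268  0.026     ]
```

Request:
send_rows(
  slide=[
    [0.02, -0.005, 0.2],
    [0, 0, 0.2],
    [0, 0, 0.2],
    [0, 0, 0.08],
    [0, 0, 0],
  ],
  twist=[
    [0, 0, -0.025],
    [0, 0, 0],
    [0, 0, 0],
    [0, 0, 0],
    [0, 0, 0],
  ],
  claw=[1, 1, 1, 1, 1],
)

```text
time_s: 3.75
position: [0.3993, -0.2858, 0.0134]
tcp_rot: [-0.001, -0.069, 0.998, 0.001]
force: [-0.2, 0.1, 0.2]
finger_gap: 0.0882
grip_force: 0.0
```

Request:
send_rows(
  slide=[
    [0, 0, 0],
    [0, 0, 0],
    [0, 0, 0],
    [0, 0, 0],
    [0, 0, 0],
  ],
  twist=[
    [0, 0, 0],
    [0, 0, 0],
    [0, 0, 0],
    [0, 0, 0],
    [0, 0, 0],
  ],
  claw=[0.5, 0.5, 0.5, 0.5, 0.5],
  squeeze=30,
)

```text
time_s: 4.25
position: [0.4001, -0.2884, 0.0157]
tcp_rot: [0.0, -0.068, 0.998, -0.0]
force: [0.1, -0.6, 0.1]
finger_gap: 0.0502
grip_force: 0.0
```

Request:
send_rows(
  slide=[
    [0, 0, -0.1],
    [0, 0, -0.2],
    [0, 0, -0.2],
    [0, 0, 0],
    [0, 0, 0],
  ],
  twist=[
    [0, 0, 0],
    [0, 0, 0],
    [0, 0, 0],
    [0, 0, 0],
    [0, 0, 0],
  ],
  claw=[0.5, 0.5, 0.5, 0.5, 0.5],
)

```text
time_s: 4.75
position: [0.4004, -0.2884, 0.116]
tcp_rot: [0.001, -0.068, 0.998, -0.0]
force: [-1.0, 0.8, 0.0]
finger_gap: 0.0445
grip_force: 0.0
```

```bash
python3 - <<'E'
from h import *
d=grab('wrist','w3')
f=np.array([np.cos(np.radians(-5.8)),np.sin(np.radians(-5.8)),0])
p=np.array([.614,-.012,0])-f*.055
a=plan([*p[:2],.12],-5.8); print(a[0]); plan([*p[:2],.012],-5.8)
E
```

```text
twist [0.0002 0.     0.1512] slide [-0.6523  1.481  -0.0251] rows 2 7
[ 0.55928156 -0.0064419   0.12      ]
twist [0.0002 0.     0.1512] slide [-0.6523  1.481   0.5149] rows 2 7
```

View pics/w3.png

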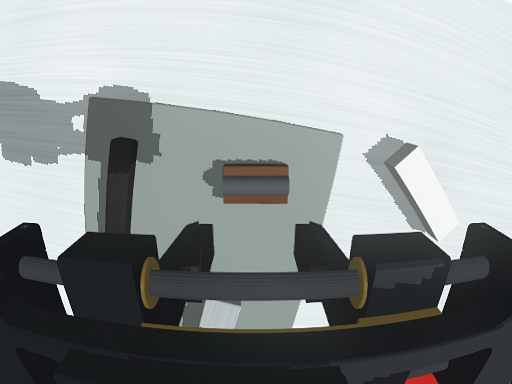

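```bash
python3 - <<'E'
from h import *
d=load('w3'); s=monitor.get_state(); print(np.round(d['position'],4),s['position'])
p=np.array(s['position']); q=rot(s['tcp_rot'])
print(proj(d,p,True), [proj(d,p+q.apply([0,y,.008]),True) for y in(-.022,.022)])
P=np.array([onz(d,u,v,.018,True)[:2] for u,v in((223,164),(288,164),(288,203),(223,203))]);print(P.round(4),P.mean(0))
t=grab('side','t1'); print(proj(t,p))
cv2.imwrite('pics/c5.png',cv2.resize(t['image'][180:380,200:430],(690,600),interpolation=cv2.INTER_CUBIC))
E
```

```text
[ 0.3311 -0.298   0.2821] [ 0.39955846 -0.28793822  0.11498558]
(np.float64(254.55903580432613), np.float64(223.2909485737424)) [(np.float64(219.87677302355536), np.float64(218.28990716707926)), (np.float64(289.15055697765314), np.float64(218.36348989525382))]
[[ 0.386  -0.3185]
 [ 0.3779 -0.26  ]
 [ 0.4147 -0.2538]
 [ 0.423  -0.3143]] [ 0.40037928 -0.28664544]
(np.float64(254.15293810186552), np.float64(285.6383535530446))
```

View pics/c5.png

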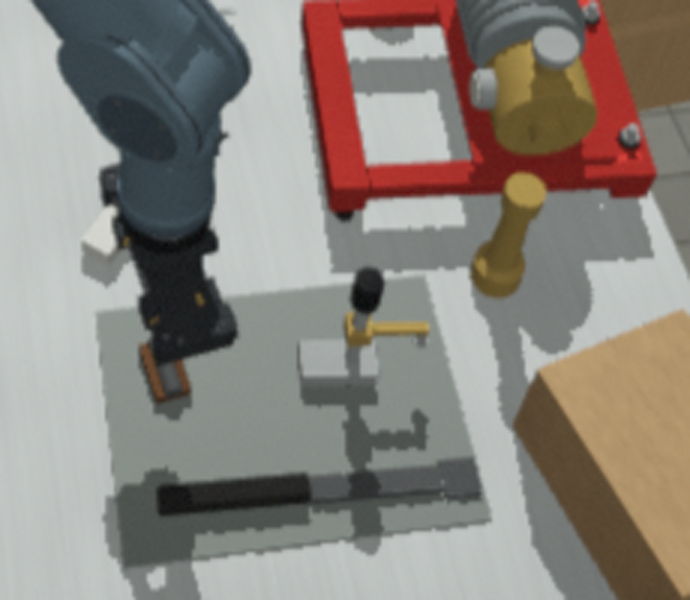

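Request:
send_rows(
  slide=[
    [0, 0, 0],
    [0, 0, 0],
    [0, 0, 0],
    [0, 0, 0],
    [0, 0, 0],
  ],
  twist=[
    [0, 0, 0],
    [0, 0, 0],
    [0, 0, 0],
    [0, 0, 0],
    [0, 0, 0],
  ],
  claw=[1, 1, 1, 1, 1],
)

```text
time_s: 5.35
position: [0.3997, -0.2882, 0.115]
tcp_rot: [-0.0, -0.068, 0.998, 0.0]
force: [-0.3, -1.8, -0.3]
finger_gap: 0.0822
grip_force: 0.0
```

Request:
send_rows(
  slide=[
    [0, 0, 0],
    [0, 0, 0.2],
    [0, 0, 0.2],
    [0, 0, 0.1],
    [0, 0, 0.005],
  ],
  twist=[
    [0, 0, 0],
    [0, 0, 0],
    [0, 0, 0],
    [0, 0, 0],
    [0, 0, 0],
  ],
  claw=[1, 1, 1, 1, 1],
)

```text
time_s: 5.85
position: [0.398, -0.2871, 0.0119]
tcp_rot: [-0.002, -0.068, 0.998, 0.001]
force: [-0.7, -0.3, 0.2]
finger_gap: 0.088
grip_force: 0.0
```

Request:
send_rows(
  slide=[
    [0, 0, 0],
    [0, 0, 0],
    [0, 0, 0],
    [0, 0, 0],
    [0, 0, 0],
  ],
  twist=[
    [0, 0, 0],
    [0, 0, 0],
    [0, 0, 0],
    [0, 0, 0],
    [0, 0, 0],
  ],
  claw=[0.55, 0.55, 0.55, 0.55, 0.55],
)

```text
time_s: 6.35
position: [0.4001, -0.2884, 0.0147]
tcp_rot: [0.0, -0.068, 0.998, -0.0]
force: [0.5, 0.9, 0.7]
finger_gap: 0.0502
grip_force: 0.0
```

```bash
python3 - <<'E'
from h import *
d=grab('wrist','w4')
t=grab('side','t2')
s=monitor.get_state(); print(s['position'],s['finger_gap'],s['grip_force'])
a=cv2.resize(t['image'][240:350,220:330],(300,300));b=cv2.resize(d['image'][90:290,150:400],(500,400))
a=cv2.copyMakeBorder(a,0,100,0,0,cv2.BORDER_CONSTANT)
cv2.imwrite('pics/c6.png',np.hstack([a,b]))
E
```

```text
[ 0.39996392 -0.28831895  0.01444906] 0.0485567460467103 0.0
```

View pics/c6.png

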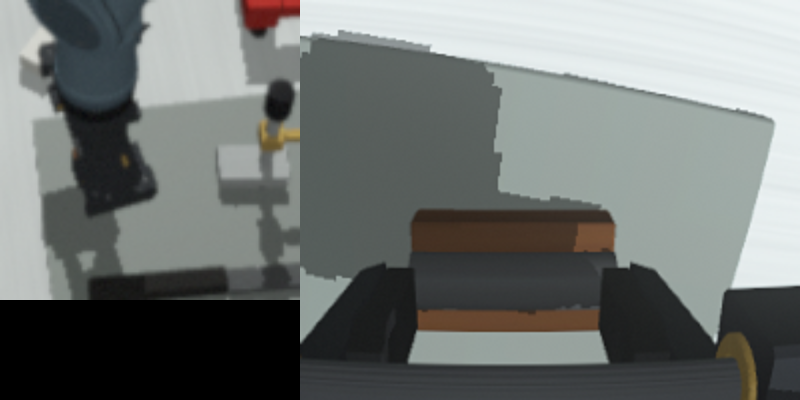

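Request:
send_rows(
  slide=[
    [0, 0, 0],
    [0, 0, 0],
    [0, 0, 0],
    [0, 0, 0],
    [0, 0, 0],
  ],
  twist=[
    [0, 0, 0],
    [0, 0, 0],
    [0, 0, 0],
    [0, 0, 0],
    [0, 0, 0],
  ],
  claw=[0.3, 0.3, 0.3, 0.3, 0.3],
)

```text
time_s: 6.95
position: [0.3997, -0.2882, 0.0141]
tcp_rot: [-0.0, -0.068, 0.998, 0.0]
force: [-0.3, 0.2, -0.3]
finger_gap: 0.0263
grip_force: 0.0
```

```bash
python3 - <<'E'
from h import *
d=grab('wrist','w5')
t=grab('side','t3')
s=monitor.get_state(); print(s['position'],s['finger_gap'],s['grip_force'],s['force'])
a=cv2.resize(t['image'][240:350,220:330],(300,300));b=cv2.resize(d['image'][90:290,150:400],(500,400))
a=cv2.copyMakeBorder(a,0,100,0,0,cv2.BORDER_CONSTANT)
cv2.imwrite('pics/c7.png',np.hstack([a,b]))
E
```

```text
[ 0.39971829 -0.28822912  0.014106  ] 0.026343995199437083 0.0 [-0.25353294 -0.00328222  0.02588287]
```

View pics/c7.png

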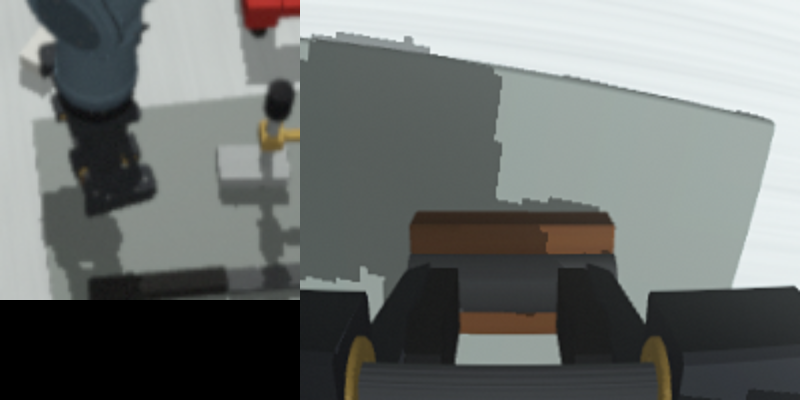

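Request:
send_rows(
  slide=[
    [0, 0, 0.005],
    [0, 0, 0.005],
    [0, 0, 0.005],
    [0, 0, 0],
    [0, 0, 0],
  ],
  twist=[
    [0, 0, 0],
    [0, 0, 0],
    [0, 0, 0],
    [0, 0, 0],
    [0, 0, 0],
  ],
  claw=[0.3, 0.3, 0.3, 0.3, 0.3],
)

```text
time_s: 7.55
position: [0.3997, -0.2882, 0.0111]
tcp_rot: [-0.0, -0.068, 0.998, -0.0]
force: [-0.4, -0.3, -0.0]
finger_gap: 0.0265
grip_force: 0.0
```

Request:
send_rows(
  slide=[
    [0, 0, 0.005],
    [0, 0, 0.005],
    [0, 0, 0],
    [0, 0, 0],
    [0, 0, 0],
  ],
  twist=[
    [0, 0, 0],
    [0, 0, 0],
    [0, 0, 0],
    [0, 0, 0],
    [0, 0, 0],
  ],
  claw=[0.3, 0.3, 0.3, 0.3, 0.3],
)

```text
time_s: 8.05
position: [0.3998, -0.2882, 0.0092]
tcp_rot: [0.0, -0.068, 0.998, -0.0]
force: [0.1, -0.4, 0.2]
finger_gap: 0.026
grip_force: 0.0
```

Request:
send_rows(
  slide=[
    [0, 0, 0.005],
    [0, 0, 0.005],
    [0, 0, 0.005],
    [0, 0, 0],
    [0, 0, 0],
  ],
  twist=[
    [0, 0, 0],
    [0, 0, 0],
    [0, 0, 0],
    [0, 0, 0],
    [0, 0, 0],
  ],
  claw=[0.3, 0.3, 0.3, 0.3, 0.3],
)

```text
time_s: 8.55
position: [0.3999, -0.2883, 0.0075]
tcp_rot: [0.0, -0.068, 0.998, 0.0]
force: [-4.2, 2.9, 21.6]
finger_gap: 0.0262
grip_force: 10.9
```

Request:
send_rows(
  slide=[
    [0, 0, 0.005],
    [0, 0, 0.005],
    [0, 0, 0],
    [0, 0, 0],
    [0, 0, 0],
  ],
  twist=[
    [0, 0, 0],
    [0, 0, 0],
    [0, 0, 0],
    [0, 0, 0],
    [0, 0, 0],
  ],
  claw=[0.3, 0.3, 0.3, 0.3, 0.3],
)

```text
time_s: 9.05
position: [0.4, -0.2883, 0.0072]
tcp_rot: [0.001, -0.068, 0.998, 0.0]
force: [-10.0, 7.6, 47.8]
finger_gap: 0.0266
grip_force: 24.0
```

```bash
python3 - <<'E'
from h import *
print([a for a in dir(robot) if not a.startswith('__')])
for a in dir(robot):
    if not a.startswith('__') and not callable(getattr(robot,a)): print(a,getattr(robot,a))
s=monitor.get_state(); print(s['position'],s['joint_positions'])
E
```

```text
['Unreachable', 'tips_ahead']
tips_ahead 0.008
[ 0.40003252 -0.28833344  0.00723719] [ 0.39341971  0.63721115  0.1766577   2.07049924 -0.24478577  0.4526282
  2.46315757]
```

Request:
send_rows(
  slide=[
    [0, 0, -0.05],
    [0, 0, -0.1],
    [0, 0, 0],
    [0, 0, 0],
    [0, 0, 0],
  ],
  twist=[
    [0, 0, 0],
    [0, 0, 0],
    [0, 0, 0],
    [0, 0, 0],
    [0, 0, 0],
  ],
  claw=[0.3, 0.3, 1, 1, 1],
)

```text
time_s: 9.55
position: [0.3994, -0.2879, 0.0334]
tcp_rot: [-0.0, -0.068, 0.998, 0.0]
force: [0.3, -0.6, 0.0]
finger_gap: 0.0479
grip_force: 0.0
```

Request:
send_rows(
  slide=[
    [0, 0, 0],
    [0, 0, 0],
    [0, 0, 0],
    [0, 0, 0],
    [0, 0, 0],
  ],
  twist=[
    [0, 0, 0],
    [0, 0, 0],
    [0, 0, 0],
    [0, 0, 0],
    [0, 0, 0],
  ],
  claw=[1, 1, 1, 1, 1],
)

```text
time_s: 10.05
position: [0.3997, -0.2882, 0.034]
tcp_rot: [-0.0, -0.068, 0.998, 0.0]
force: [-0.6, -0.4, -0.1]
finger_gap: 0.087
grip_force: 0.0
```

Request:
send_rows(
  slide=[
    [0, 0, 0.08],
    [0, 0, 0.08],
    [0, 0, 0.04],
    [0, 0, 0.02],
    [0, 0, 0],
  ],
  twist=[
    [0, 0, 0],
    [0, 0, 0],
    [0, 0, 0],
    [0, 0, 0],
    [0, 0, 0],
  ],
  claw=[1, 1, 1, 1, 1],
)

```text
time_s: 10.55
position: [0.3996, -0.2882, -0.0101]
tcp_rot: [-0.0, -0.068, 0.998, 0.0]
force: [0.3, 0.5, -0.1]
finger_gap: 0.0882
grip_force: 0.0
```

Request:
send_rows(
  slide=[
    [0, 0, 0],
    [0, 0, 0],
    [0, 0, 0],
    [0, 0, 0],
    [0, 0, 0],
  ],
  twist=[
    [0, 0, 0],
    [0, 0, 0],
    [0, 0, 0],
    [0, 0, 0],
    [0, 0, 0],
  ],
  claw=[0.5, 0.5, 0.5, 0.5, 0.5],
)

```text
time_s: 11.05
position: [0.3999, -0.288, -0.0096]
tcp_rot: [0.0, -0.068, 0.998, 0.0]
force: [0.3, 1.5, 4.9]
finger_gap: 0.0597
grip_force: 30.0
```

Request:
send_rows(
  slide=[
    [0, 0, -0.1],
    [0, 0, -0.2],
    [0, 0, -0.2],
    [0, 0, 0],
    [0, 0, 0],
  ],
  twist=[
    [0, 0, 0],
    [0, 0, 0],
    [0, 0, 0.08],
    [0, 0, 0.071],
    [0, 0, 0],
  ],
  claw=[0.5, 0.5, 0.5, 0.5, 0.5],
)

```text
time_s: 11.55
position: [0.4001, -0.2883, 0.0908]
tcp_rot: [0.001, 0.051, 0.999, -0.0]
force: [0.6, 0.3, -3.5]
finger_gap: 0.0598
grip_force: 30.0
```

Request:
send_rows(
  slide=[
    [-0.08, 0.2, 0],
    [-0.09, 0.2, 0],
    [-0.09, 0.2, 0],
    [-0.09, 0.2, 0],
    [-0.09, 0.2, 0],
  ],
  twist=[
    [0, 0, 0],
    [0, 0, 0],
    [0, 0, 0],
    [0, 0, 0],
    [0, 0, 0],
  ],
  claw=[0.5, 0.5, 0.5, 0.5, 0.5],
)

```text
time_s: 12.05
position: [0.5069, -0.0964, 0.0888]
tcp_rot: [-0.001, 0.049, 0.999, -0.0]
force: [0.6, -0.9, -2.3]
finger_gap: 0.0596
grip_force: 30.0
```

Request:
send_rows(
  slide=[
    [-0.08, 0.2, 0],
    [-0.08, 0.2, 0],
    [0, 0, 0],
    [0, 0, 0],
    [0, 0, 0],
  ],
  twist=[
    [0, 0, 0],
    [0, 0, 0],
    [0, 0, 0],
    [0, 0, 0],
    [0, 0, 0],
  ],
  claw=[0.5, 0.5, 0.5, 0.5, 0.5],
)

```text
time_s: 12.55
position: [0.546, -0.0231, 0.0892]
tcp_rot: [-0.001, 0.05, 0.999, -0.001]
force: [-0.1, 0.2, -4.3]
finger_gap: 0.0597
grip_force: 30.0
```

```bash
cat >> h.py <<'E'
E0=np.array([.614,-.012,0]); YR=-5.8
def rail(x,y,z=0):
    a=np.radians(YR); return E0+np.array([np.cos(a)*x-np.sin(a)*y,np.sin(a)*x+np.cos(a)*y,z])
def inrail(p):
    a=np.radians(-YR); d=np.array(p)[:2]-E0[:2]; return np.array([np.cos(a)*d[0]-np.sin(a)*d[1],np.sin(a)*d[0]+np.cos(a)*d[1]])
E
python3 - <<'E'
from h import *
d=grab('wrist','w6')
s=monitor.get_state();print(s['position'],s['finger_gap'])
plan(rail(-.055,0,-.0131),-5.8)
cv2.imwrite('pics/c8.png',cv2.resize(d['image'][120:290,120:390],(800,504),interpolation=cv2.INTER_CUBIC))
E
```

```text
[ 0.54612363 -0.02342031  0.08940049] 0.05995350505729635
twist [-0.0007 -0.0012 -0.0005] slide [-0.0569  0.0911  0.5125] rows 1 3
```

View pics/c8.png

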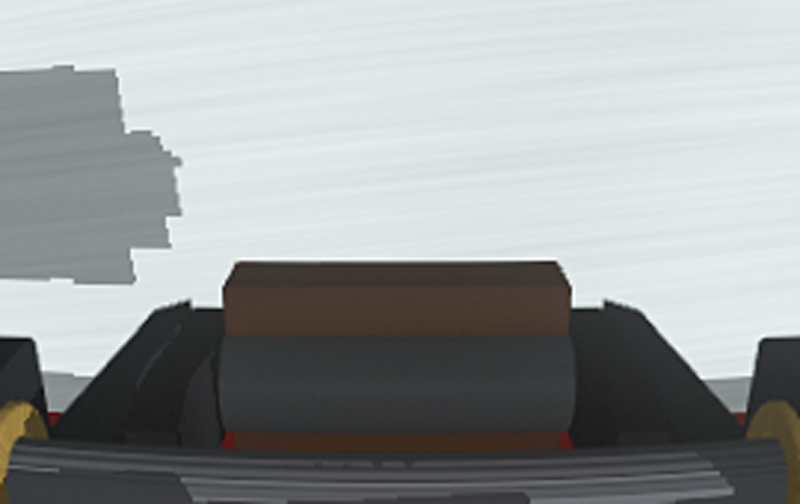

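```bash
python3 - <<'E'
from h import *
d=load('w6'); s=monitor.get_state(); p=np.array(s['position'])
f=lambda a,b:(120+a/2.963-.33,120+b/2.963-.33)
z=p[2]-(-.0096)+.004
P=np.array([onz(d,*f(a,b),z+.014,True)[:2] for a,b in((237,287),(558,287))]); print('foot front top edge',P.round(4), rot(s['tcp_rot']).inv().apply(np.c_[P-p[:2],[0,0]]).round(4))
for zz in (z+.023,z+.02): print('nose',rot(s['tcp_rot']).inv().apply(np.r_[onz(d,*f(396,385),zz,True)[:2]-p[:2],0]).round(4))
E
```

```text
foot front top edge [[ 0.5274 -0.0486]
 [ 0.5328  0.0058]] [[ 0.0161 -0.0269  0.0001]
 [ 0.0162  0.0277  0.    ]]
nose [0.0024 0.0002 0.    ]
nose [0.0009 0.0002 0.    ]
```

Request:
send_rows(
  slide=[
    [-0.057, 0.091, 0.05],
    [0, 0, 0.15],
    [0, 0, 0.15],
    [0, 0, 0.1],
    [0, 0, 0.045],
  ],
  twist=[
    [0, 0, 0],
    [0, 0, 0],
    [0, 0, 0],
    [0, 0, 0],
    [0, 0, 0],
  ],
  claw=[0.5, 0.5, 0.5, 0.5, 0.5],
)

```text
time_s: 13.1
position: [0.5586, -0.0063, -0.0109]
tcp_rot: [-0.002, 0.051, 0.999, -0.0]
force: [0.0, 0.8, -3.3]
finger_gap: 0.0599
grip_force: 30.0
```

Request:
send_rows(
  slide=[
    [0, 0, 0.01],
    [0, 0, 0.005],
    [0, 0, 0],
    [0, 0, 0],
    [0, 0, 0],
  ],
  twist=[
    [0, 0, 0],
    [0, 0, 0],
    [0, 0, 0],
    [0, 0, 0],
    [0, 0, 0],
  ],
  claw=[0.5, 0.5, 0.5, 0.5, 0.5],
)

```text
time_s: 13.6
position: [0.5611, -0.0047, -0.0112]
tcp_rot: [0.001, 0.05, 0.999, 0.0]
force: [0.6, 0.6, -3.7]
finger_gap: 0.0594
grip_force: 30.0
```

Request:
send_rows(
  slide=[
    [0.004, -0.004, 0.004],
    [0.004, -0.004, 0.004],
    [0, 0, 0.004],
    [0, 0, 0],
    [0, 0, 0],
  ],
  twist=[
    [0, 0, 0],
    [0, 0, 0],
    [0, 0, 0],
    [0, 0, 0],
    [0, 0, 0],
  ],
  claw=[0.5, 0.5, 0.5, 0.5, 0.5],
)

```text
time_s: 14.1
position: [0.5587, -0.0064, -0.0136]
tcp_rot: [-0.0, 0.051, 0.999, 0.0]
force: [-3.2, 0.4, 6.7]
finger_gap: 0.06
grip_force: 30.0
```

```bash
python3 - <<'E'
from h import *
s=monitor.get_state();print(s['position'],s['force'],inrail(s['position']))
E
```

```text
[ 0.55866973 -0.00638788 -0.01355625] [-3.23120051  0.38072677  6.74596832] [-5.56141590e-02 -8.07907794e-06]
```

Request:
send_rows(
  slide=[
    [0, 0, 0],
    [0, 0, 0],
    [0, 0, 0],
    [0, 0, 0],
    [0, 0, 0],
  ],
  twist=[
    [0, 0, 0],
    [0, 0, 0],
    [0, 0, 0],
    [0, 0, 0],
    [0, 0, 0],
  ],
  claw=[1, 1, 1, 1, 1],
)

```text
time_s: 14.6
position: [0.5589, -0.0062, -0.0143]
tcp_rot: [0.0, 0.05, 0.999, -0.0]
force: [0.0, -0.3, 0.2]
finger_gap: 0.0879
grip_force: 0.0
```

Request:
send_rows(
  slide=[
    [0, 0, -0.1],
    [0, 0, -0.2],
    [0, 0, -0.2],
    [0, 0, -0.2],
    [0, 0, 0],
  ],
  twist=[
    [0, 0, 0],
    [0, 0, 0],
    [0, 0, 0],
    [0, 0, 0],
    [0, 0, 0],
  ],
  claw=[1, 1, 1, 1, 1],
)

```text
time_s: 15.1
position: [0.5625, -0.0064, 0.1308]
tcp_rot: [0.005, 0.051, 0.999, 0.001]
force: [0.8, 0.3, -0.7]
finger_gap: 0.0884
grip_force: 0.0
```

```bash
python3 - <<'E'
from h import *
grab('wrist','w7')
s=monitor.get_state();print(s['position'])
a=plan([.47,-.1,.13],-4); plan([.472,-.425,.13],-4,start=a)
E
```

```text
[ 0.56082683 -0.00616734  0.1282022 ]
twist [ 0.0007  0.0034 -0.0198] slide [ 0.4203 -0.4997 -0.009 ] rows 1 3
twist [0. 0. 0.] slide [-0.1233 -1.6203  0.    ] rows 0 7
```

Request:
send_rows(
  slide=[
    [0.14, -0.167, 0],
    [0.14, -0.167, 0],
    [0.14, -0.167, 0],
    [0, 0, 0],
    [0, 0, 0],
  ],
  twist=[
    [0, 0, -0.02],
    [0, 0, 0],
    [0, 0, 0],
    [0, 0, 0],
    [0, 0, 0],
  ],
  claw=[1, 1, 1, 1, 1],
)

```text
time_s: 15.65
position: [0.466, -0.0998, 0.1249]
tcp_rot: [-0.001, 0.036, 0.999, 0.0]
force: [0.4, 1.0, 0.6]
finger_gap: 0.0882
grip_force: 0.0
```

Request:
send_rows(
  slide=[
    [-0.016, -0.23, 0],
    [-0.016, -0.23, 0],
    [-0.016, -0.23, 0],
    [-0.016, -0.23, 0],
    [-0.016, -0.23, 0],
  ],
  twist=[
    [0, 0, 0],
    [0, 0, 0],
    [0, 0, 0],
    [0, 0, 0],
    [0, 0, 0],
  ],
  claw=[1, 1, 1, 1, 1],
)

```text
time_s: 16.15
position: [0.4684, -0.3303, 0.1248]
tcp_rot: [-0.0, 0.033, 0.999, 0.0]
force: [1.0, 0.4, -0.4]
finger_gap: 0.0884
grip_force: 0.0
```

Request:
send_rows(
  slide=[
    [-0.016, -0.23, 0],
    [-0.016, -0.23, 0],
    [0, 0, 0],
    [0, 0, 0],
    [0, 0, 0],
  ],
  twist=[
    [0, 0, 0],
    [0, 0, 0],
    [0, 0, 0],
    [0, 0, 0],
    [0, 0, 0],
  ],
  claw=[1, 1, 1, 1, 1],
)

```text
time_s: 16.65
position: [0.4683, -0.4196, 0.1248]
tcp_rot: [-0.0, 0.033, 0.999, 0.001]
force: [-0.6, -0.7, 1.3]
finger_gap: 0.0883
grip_force: 0.0
```

```bash
python3 - <<'E'
from h import *
d=grab('wrist','w8')
s=monitor.get_state();print(s['position'])
h=cv2.cvtColor(d['image'],cv2.COLOR_BGR2GRAY)
t=grab('side','t4')
w=cv2.resize(d['image'],(512,384)); c=cv2.resize(t['image'][170:270,270:345],(288,384))
cv2.imwrite('pics/c9.png',np.hstack([w,c]))
E
```

```text
[ 0.46833874 -0.41958266  0.12504611]
```

View pics/c9.png

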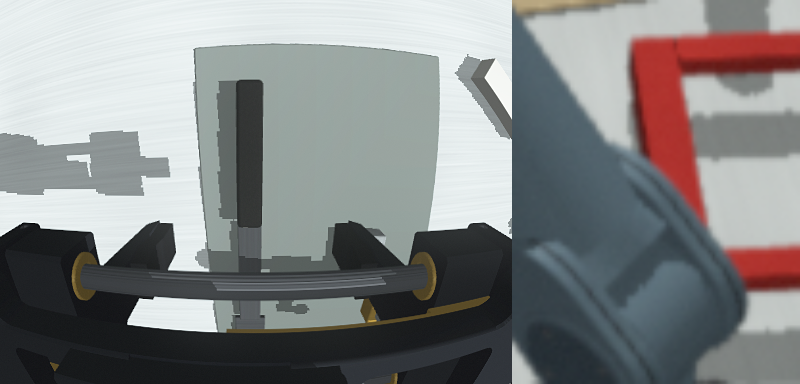

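```bash
python3 - <<'E'
from h import *
d=load('w8')
T=np.mean([onz(d,237,81,.026,True),onz(d,263,81,.026,True)],0); F=np.mean([onz(d,237,227,.026,True),onz(d,262,227,.026,True)],0)
e=F-T; print(T,F,np.linalg.norm(e),np.degrees(np.arctan2(e[1],e[0])))
g=T+e*100/140; print('grip',g); 
yaw=np.degrees(np.arctan2(e[1],e[0]))
plan([*g[:2],-.011],yaw)
# fulcrum from earlier wrist image w7: colours
w=load('w7'); hsv=cv2.cvtColor(w['image'],cv2.COLOR_BGR2HSV)
m=((hsv[...,0]>3)&(hsv[...,0]<18)&(hsv[...,1]>110)&(hsv[...,2]>40)).astype(np.uint8)
n,l,st,c=cv2.connectedComponentsWithStats(m)
for i in range(1,n):
    if st[i,4]>40: print(st[i],c[i])
print('pred fulc px',[proj(w,rail(-.055+a,b,.014),True) for a in(-.018,.018) for b in(-.03,.03)])
E
```

```text
[ 0.37524908 -0.41637888  0.026     ] [ 0.51135475 -0.42612499  0.026     ] 0.13645416935930424 -4.095782229969525
grip [ 0.47246741 -0.42334038  0.026     ]
twist [ 0.001  -0.0001  0.0031] slide [-0.0225 -0.016   0.6815] rows 1 3
[225 192  55   1  55] [252. 192.]
pred fulc px [(np.float64(221.88764794128144), np.float64(156.54285698961218)), (np.float64(283.9974573648657), np.float64(156.5657759373088)), (np.float64(222.80544212496054), np.float64(192.2224883920764)), (np.float64(283.04596239972443), np.float64(192.23496066875845))]
```

Request:
send_rows(
  slide=[
    [-0.023, -0.023, 0.1],
    [0, 0, 0.2],
    [0, 0, 0.2],
    [0, 0, 0.15],
    [0, 0, 0.03],
  ],
  twist=[
    [0, 0, 0],
    [0, 0, 0],
    [0, 0, 0],
    [0, 0, 0],
    [0, 0, 0],
  ],
  claw=[1, 1, 1, 1, 0.7],
)

```text
time_s: 17.25
position: [0.47, -0.4235, -0.0137]
tcp_rot: [-0.002, 0.034, 0.999, 0.002]
force: [0.1, 0.0, -1.5]
finger_gap: 0.0823
grip_force: 0.0
```

Request:
send_rows(
  slide=[
    [0, 0, 0.003],
    [0, 0, 0],
    [0, 0, 0],
    [0, 0, 0],
    [0, 0, 0],
  ],
  twist=[
    [0, 0, 0],
    [0, 0, 0],
    [0, 0, 0],
    [0, 0, 0],
    [0, 0, 0],
  ],
  claw=[0.6, 0.4, 0.3, 0.2, 0.15],
  squeeze=55,
)

```text
time_s: 17.75
position: [0.4718, -0.4274, -0.0099]
tcp_rot: [0.001, 0.035, 0.999, -0.0]
force: [0.3, 0.2, -0.0]
finger_gap: 0.0422
grip_force: 0.0
```

Request:
send_rows(
  slide=[
    [0, 0, 0],
    [0, 0, 0],
    [0, 0, 0],
    [0, 0, 0],
    [0, 0, 0],
  ],
  twist=[
    [0, 0, 0],
    [0, 0, 0],
    [0, 0, 0],
    [0, 0, 0],
    [0, 0, 0],
  ],
  claw=[0.1, 0.1, 0.1, 0.1, 0.1],
)

```text
time_s: 18.25
position: [0.4715, -0.4256, -0.0108]
tcp_rot: [-0.0, 0.034, 0.999, 0.001]
force: [-1.5, 5.4, 5.1]
finger_gap: 0.0234
grip_force: 55.0
```

```bash
cat >> h.py <<'E'
def barT(gx,gz,slope,y=0):
    """state-TCP target for bar_grip at rail (gx,y,gz), bar sloping down slope rad to its tip"""
    o=ori(YR,-np.degrees(slope)); return rail(gx,y,gz)+o.apply([0,0,.0258]), -np.degrees(slope)
E
python3 - <<'E'
from h import *
s=monitor.get_state();w=get_image('wrist')
print(rot(s['tcp_rot']).inv().apply(np.array(w['position'])-s['position']))
p,t=barT(-.232,.085,.24); print(p,t)
a=plan([.4715,-.4256,.2],-4.1); b=plan([*p[:2],.2],-5.8,start=a)
E
```

```text
[ 0.06948371 -0.00024383 -0.16627521]
[0.37708634 0.01206481 0.05993948] -13.750987083139757
twist [ 0.0014 -0.0003  0.0018] slide [-1.0000e-04  2.0000e-04 -1.0541e+00] rows 1 5
twist [0.     0.     0.0189] slide [0.6908 2.1294 0.    ] rows 1 9
```

Request:
send_rows(
  slide=[
    [0, 0, -0.05],
    [0, 0, -0.2],
    [0, 0, -0.2],
    [0, 0, -0.2],
    [0, 0, -0.2],
  ],
  twist=[
    [0, 0, 0],
    [0, 0, 0],
    [0, 0, 0],
    [0, 0, 0],
    [0, 0, 0],
  ],
  claw=[0.1, 0.1, 0.1, 0.1, 0.1],
)

```text
time_s: 18.8
position: [0.4701, -0.4272, 0.1604]
tcp_rot: [-0.001, 0.035, 0.999, -0.0]
force: [1.4, 0.1, -6.1]
finger_gap: 0.0233
grip_force: 55.0
```

Request:
send_rows(
  slide=[
    [0, 0, -0.2],
    [0, 0, -0.02],
    [0, 0, 0],
    [0, 0, 0],
    [0, 0, 0],
  ],
  twist=[
    [0, 0, 0],
    [0, 0, 0.019],
    [0, 0, 0],
    [0, 0, 0],
    [0, 0, 0],
  ],
  claw=[0.1, 0.1, 0.1, 0.1, 0.1],
)

```text
time_s: 19.3
position: [0.4701, -0.426, 0.2006]
tcp_rot: [-0.002, 0.05, 0.999, 0.001]
force: [-0.3, -0.2, -5.4]
finger_gap: 0.0236
grip_force: 55.0
```

Request:
send_rows(
  slide=[
    [0.069, 0.213, 0],
    [0.069, 0.213, 0],
    [0.069, 0.213, 0],
    [0.069, 0.213, 0],
    [0.069, 0.213, 0],
  ],
  twist=[
    [0, 0, 0],
    [0, 0, 0],
    [0, 0, 0],
    [0, 0, 0],
    [0, 0, 0],
  ],
  claw=[0.1, 0.1, 0.1, 0.1, 0.1],
)

```text
time_s: 19.8
position: [0.4224, -0.2064, 0.2019]
tcp_rot: [-0.001, 0.05, 0.999, 0.0]
force: [1.5, 0.5, -5.2]
finger_gap: 0.0235
grip_force: 55.0
```

Request:
send_rows(
  slide=[
    [0.069, 0.213, 0],
    [0.069, 0.213, 0],
    [0.069, 0.213, 0],
    [0.069, 0.213, 0],
    [0.069, 0.213, 0],
  ],
  twist=[
    [0, 0, 0],
    [0, 0, 0],
    [0, 0, 0],
    [0, 0, 0],
    [0, 0, 0],
  ],
  claw=[0.1, 0.1, 0.1, 0.1, 0.1],
)

```text
time_s: 20.3
position: [0.3749, 0.0119, 0.2024]
tcp_rot: [-0.001, 0.05, 0.999, -0.0]
force: [2.0, 1.5, -5.5]
finger_gap: 0.0233
grip_force: 55.0
```

Request:
send_rows(
  slide=[
    [0, 0, 0],
    [0, 0, 0],
    [0, 0, 0],
    [0, 0, 0],
    [0, 0, 0],
  ],
  twist=[
    [0, 0.051, 0],
    [0, 0.051, 0],
    [0, 0.051, 0],
    [0, 0, 0],
    [0, 0, 0],
  ],
  claw=[0.1, 0.1, 0.1, 0.1, 0.1],
)

```text
time_s: 20.8
position: [0.3759, 0.0102, 0.2022]
tcp_rot: [-0.12, 0.05, 0.992, 0.006]
force: [-0.1, -0.4, -4.3]
finger_gap: 0.0235
grip_force: 55.0
```

```bash
python3 - <<'E'
from h import *
s=monitor.get_state();w=get_image('wrist')
print(rot(s['tcp_rot']).inv().apply(np.array(w['position'])-s['position']),s['position'],s['finger_gap'])
p,t=barT(-.232,.085,.24); print(p,t); plan(p,YR,t)
# rail re-measurement: side, red left edge of top face
E
```

```text
[ 0.06965499 -0.00024543 -0.16623588] [0.37588466 0.01018014 0.20222518] 0.023517552489488776
[0.37708634 0.01206481 0.05993948] -13.750987083139757
twist [-0.0005 -0.0002  0.0007] slide [-0.176   0.0097  0.6909] rows 1 3
```

Request:
send_rows(
  slide=[
    [-0.044, 0.002, 0.172],
    [-0.044, 0.002, 0.172],
    [-0.044, 0.002, 0.172],
    [-0.044, 0.002, 0.172],
    [0, 0, 0],
  ],
  twist=[
    [0, 0, 0],
    [0, 0, 0],
    [0, 0, 0],
    [0, 0, 0],
    [0, 0, 0],
  ],
  claw=[0.1, 0.1, 0.1, 0.1, 0.1],
)

```text
time_s: 21.35
position: [0.3745, 0.0119, 0.0589]
tcp_rot: [-0.123, 0.049, 0.991, 0.005]
force: [-1.9, -0.9, -5.1]
finger_gap: 0.0235
grip_force: 55.0
```

```bash
python3 - <<'E'
from h import *
s=monitor.get_state();print(s['position'])
p,t=barT(-.2298,.0798,.24); a=plan(p,YR,t); p,t=barT(-.171,.0655,.24);plan(p,YR,t,start=a)
# check bar tip in the scene/side views
for n in('side','scene'):
    d=grab(n,'chk_'+n); 
    o=rot(s['tcp_rot']); P=np.array(s['position'])
    for k,x in(('tip',-.2),('shank mid',-.1),('handle end',.1)):
        print(n,k,np.round(proj(d,P+o.apply([x,0,-.0188 if x<-.15 else -.0248])),1))
    print([np.round(proj(d,rail(x,y,.065)),1).tolist() for x,y in((0,-.13),(0,.13))])
    g=cv2.cvtColor(d['image'],cv2.COLOR_BGR2HSV)
    u,v=np.round(proj(d,P+o.apply([-.2,0,-.0188]))).astype(int)
    print(d['image'][v-8:v+9:2,u-8:u+9:2].max(2))
E
```

```text
[0.37453808 0.01187843 0.05885112]
twist [-0.0013 -0.0039  0.0011] slide [-0.0278  0.0022  0.0144] rows 1 1
twist [0. 0. 0.] slide [-0.3026 -0.     -0.0004] rows 0 2
side tip [292.1 216. ]
side shank mid [263.4 211.7]
side handle end [201.9 204.9]
[[311.2, 242.2], [301.0, 178.5]]
[[196 195 195 198 197 196 197 197 191]
 [189 169 154 191 195 195 197 195 194]
 [ 90  85  83 111 133 191 196 195 192]
 [ 80  81  80  80  92 186 195 195 194]
 [ 79  82  82  81  90 186 193 195 195]
 [ 80  82  81  81  80 182 194 194 192]
 [ 57  55  64  65  66 156 195 195 193]
 [ 66  50  47  44  64 142 195 195 193]
 [ 67  50  62  63  58 134 195 194 194]]
scene tip [221.6 217.6]
scene shank mid [243.6 198.6]
scene handle end [284.8 165.8]
[[187.4, 195.6], [237.1, 236.2]]
[[237 239 239 237 199 127  92  77  86]
 [238 238 230 186  99  87  85  82  72]
 [238 230 112  92  84  85  85  84  87]
 [188 126  53  87  85  85  85  90 113]
 [194 114  56  48  74  86  87 105 191]
 [210 203 126  79  46  69  87  81 112]
 [209 210 203 145  79  68  70  81  78]
 [209 210 211 209 173 104  83  70  92]
 [213 213 213 212 209 181 115  99 127]]
```

Request:
send_rows(
  slide=[
    [-0.028, 0.002, 0.012],
    [-0.07, 0, 0],
    [-0.07, 0, 0],
    [-0.07, 0, 0],
    [-0.07, 0, 0],
  ],
  twist=[
    [0, -0.004, 0],
    [0, 0, 0],
    [0, 0, 0],
    [0, 0, 0],
    [0, 0, 0],
  ],
  claw=[0.1, 0.1, 0.1, 0.1, 0.1],
)

```text
time_s: 21.95
position: [0.4143, 0.0083, 0.0446]
tcp_rot: [-0.139, 0.049, 0.989, 0.006]
force: [-56.5, 7.0, 11.9]
finger_gap: 0.0233
grip_force: 55.0
```

Request:
send_rows(
  slide=[
    [-0.007, 0, 0],
    [0, 0, 0],
    [0, 0, 0],
    [0, 0, 0],
    [0, 0, 0],
  ],
  twist=[
    [0, 0, 0],
    [0, 0, 0],
    [0, 0, 0],
    [0, 0, 0],
    [0, 0, 0],
  ],
  claw=[0.1, 0.1, 0.1, 0.1, 0.1],
)

```text
time_s: 22.45
position: [0.4147, 0.0082, 0.0438]
tcp_rot: [-0.139, 0.048, 0.989, 0.006]
force: [-44.6, 5.0, 7.7]
finger_gap: 0.0234
grip_force: 55.0
```

```bash
python3 - <<'E'
from h import *
s=monitor.get_state();print(s['position'],s['force'])
N=np.array([-.0556,.023])
a=None
for sl in (.24,.17,.10,.03,-.04,-.08):
    u=np.array([np.cos(sl),-np.sin(sl)]);n=np.array([np.sin(sl),np.cos(sl)])
    G=N-u*.122+n*.011
    p,t=barT(G[0],G[1],sl); a=plan(p,YR,t,start=a)
for n in('side',):
    d=grab(n,'chk2'); o=rot(s['tcp_rot']); P=np.array(s['position'])
    print(inrail(P+o.apply([-.2,0,-.0148])),(P+o.apply([-.2,0,-.0148]))[2])
E
```

```text
[0.41470346 0.00824164 0.0438303 ] [-44.56714434   5.02083392   7.70739842]
twist [-0.0013 -0.0249  0.002 ] slide [-0.1176  0.      0.0032] rows 1 1
twist [ 0.     -0.0446  0.    ] slide [-0.0037  0.      0.0428] rows 1 1
twist [ 0.     -0.0446  0.    ] slide [-0.0037  0.      0.0428] rows 1 1
twist [-0.     -0.0446  0.    ] slide [-0.0037 -0.      0.0428] rows 1 1
twist [ 0.     -0.0446  0.    ] slide [-0.0037  0.      0.0428] rows 1 1
twist [ 0.     -0.0255 -0.    ] slide [-0.0025 -0.      0.0245] rows 1 1
[-0.00398507  0.00065652] 0.0029587699101590037
```

Request:
send_rows(
  slide=[
    [0.05, 0, 0],
    [0.05, 0, 0],
    [0, 0, 0],
    [0, 0, 0],
    [0, 0, 0],
  ],
  twist=[
    [0, 0, 0],
    [0, 0, 0],
    [0, 0, 0],
    [0, 0, 0],
    [0, 0, 0],
  ],
  claw=[0.1, 0.1, 0.1, 0.1, 0.1],
)

```text
time_s: 23.0
position: [0.4151, 0.0088, 0.0498]
tcp_rot: [-0.12, 0.049, 0.992, 0.006]
force: [-11.5, 1.3, -1.3]
finger_gap: 0.0235
grip_force: 55.0
```

```bash
python3 - <<'E'
from h import *
s=monitor.get_state();o=rot(s['tcp_rot']); P=np.array(s['position']);print(P,s['force'],np.degrees(np.arcsin(o.apply([1,0,0])[2])))
T=P+o.apply([-.2,0,-.0148]); print('model tip underside',inrail(T),T[2])
for n in('side','scene'):
    d=grab(n,'chk3_'+n)
    q=np.round(proj(d,P+o.apply([-.2,0,-.0178]))).astype(int); print(n,q, [np.round(proj(d,P+o.apply([-.2,y,-.0208])),1).tolist() for y in(-.018,.018)])
    u,v=q; im=d['image']
    print('cols',range(u-12,u+13)); 
    for r in range(v-13,v+14): print(r,' '.join('%3d'%a+('r' if int(b[2])-int(b[1])>50 else ' ') for a,b in zip(im[r,u-12:u+13].max(1),im[r,u-12:u+13])))
E
```

```text
[0.41512435 0.00875662 0.04984105] [-11.46216541   1.29034829  -1.27064524] 13.801902311717273
model tip underside [-0.00219954  0.00097513] 0.01650057584693384
side [304 217] [[305.1, 220.7], [303.7, 212.0]]
cols range(292, 317)
204 198  198  200  200  199  199  199  194  152  125   97   77   95r 158r 168r 168r 168r 170r 168r 168r 168r 167r 166r 165r 150r
205 198  198  199  200  199  199  199  195  180  138  104   81   90r 153r 167r 168r 168r 168r 168r 168r 168r 167r 167r 166r 166r
206 198  197  198  200  199  199  198  196  191  144  108   81   87r 147r 166r 169r 169r 170r 170r 168r 168r 167r 167r 166r 166r
207 198  197  198  199  199  198  197  196  191  146  116   85   86r 141r 166r 169r 169r 170r 170r 169r 168r 167r 166r 166r 164r
208 198  196  195  196  196  195  196  196  191  147  122   85   83r 127r 166r 170r 170r 170r 170r 169r 169r 168r 168r 167r 165r
209 192  181  169  169  178  180  180  182  185  142  119   88   80  110r 162r 168r 169r 170r 169r 170r 169r 169r 168r 167r 165r
210 147  132  118  119  129  131  131  133  140  111   97   81   76   95r 158r 168r 168r 169r 16
[... 5465 characters left out ...]
 117r 134r 170r 201r 212r 215r 215r 216r 216r 215r 214r
234 229  198  150  139  130  127  121  113r 107r 108r 108r 110r 111r 112r 112r 114r 131r 166r 196r 210r 214r 215r 214r 214r 214r
235 235  229  210  195  147  131  126  121  108r 108r 108r 109r 110r 109r 109r 109r 114r 129r 160r 191r 207r 214r 214r 213r 213r
236 235  234  233  229  198  147  130  125  118  115  110r 109r 109r 108r 108r 110r 111r 114r 125r 152r 184r 209r 214r 214r 214r
237 236  235  235  234  229  199  147  131  125  123  119  117r 110r 109r 109r 110r 111r 112r 116r 129r 168r 195r 210r 215r 215r
238 237  236  235  235  234  229  198  147  131  127  123  113  111r 110r 108r 111r 119r 136r 156r 181r 198r 202r 204r 211r 214r
```

```bash
python3 - <<'E'
from h import *
P=np.array([.37453808,.01187843,.05885112]); o=ori(YR,-14.1)  # pose at chk
T=P+o.apply([-.2,0,-.0178])
A=[];b=[]
for n,obs in(('chk_side',(292.8,215.8)),('chk_scene',(219.8,219.3))):
    d=load(n); p0=np.array(proj(d,T)); print(n,p0)
    J=np.column_stack([(np.array(proj(d,T+e))-p0)/.001 for e in np.eye(3)*.001]); A.append(J); b.append(np.array(obs)-p0)
print(np.linalg.lstsq(np.vstack(A),np.hstack(b),rcond=None))
# finer patches
for n,(u,v) in(('chk_side',(290,216)),('chk_scene',(221,219))):
    im=load(n)['image']; print(n,'cols',u-9,'..')
    for r in range(v-9,v+11): print(r,' '.join('%3d'%a for a in im[r,u-9:u+10].max(1)))
E
```

```text
chk_side [292.02490548 216.29964665]
chk_scene [221.57000172 217.78591352]
(array([ 0.00542409,  0.00091184, -0.00151354]), array([1.36117735]), np.int32(3), array([432.46011812, 320.53019137, 288.1758546 ]))
chk_side cols 281 ..
207 196 197 196 196 197 195 196 196 197 197 198 196 196 198 198 197 198 196 196
208 196 196 195 196 197 195 195 195 196 198 198 197 196 196 197 197 197 197 196
209 196 196 194 194 195 193 192 191 193 197 197 197 196 197 197 197 197 196 196
210 190 183 183 189 190 169 155 154 166 191 196 195 195 195 197 197 196 195 196
211 151 137 135 143 141 120 105 103 118 159 177 180 192 195 195 196 196 196 196
212 102  95  90  90  90  85  85  83  87 111 127 133 168 191 195 196 195 195 195
213  86  86  82  82  81  81  82  81  83  83  86  96 141 187 194 196 195 195 195
214  84  84  77  80  81  81  82  80  81  80  79  92 138 186 194 195 195 195 193
215  86  87  76  80  80  81  80  80  82  81  79  93 142 187 194 195 195 193 194
216  83  86  81  79  79  82  81  82  80  81  81  90 135 186 193 193 195 195 193
217  68  71  75  81  80  82  81  79  79  80  82  86 132 184 194 194 19
[... 1651 characters left out ...]
 210 204 175 139 105  77  54  49  54  70  77  81  81  79  86
222 211 210 209 209 210 209 203 183 145 108  79  61  68  64  70  76  81  82  78
223 210 209 208 208 209 210 210 205 190 168 115  88  90  82  67  68  77  81  80
224 211 209 209 209 210 211 211 210 209 204 173 119 104  97  83  71  70  82  92
225 212 211 211 210 210 212 212 211 211 211 203 171 138 111  98  84  83  94 106
226 214 213 213 212 213 213 213 212 212 211 209 203 181 144 115  96  99 104 127
227 214 214 214 214 214 213 212 212 211 211 211 209 204 189 166 119 114 130 172
228 209 213 214 214 215 213 213 213 212 211 210 210 210 209 202 176 163 196 218
229 191 208 215 215 214 214 214 214 213 213 212 211 211 210 212 208 205 222 230
```

```bash
python3 - <<'E'
from h import *
s=monitor.get_state(); print(s['force'],s['moment'],s['position'])
d=load('chk2'); im=d['image']
P=np.array([0.41470346,0.00824164,0.0438303]); o=rot([-0.139,0.048,0.989,0.006])
for x in(-.2,-.16,-.1): print(x,[np.round(proj(d,P+o.apply([x,y,-.0208])),1).tolist() for y in(-.018,.018)])
print('fulcrum crest ends',[np.round(proj(d,rail(-.0556,y,.023)),1).tolist() for y in(-.03,.03)],'foot',[np.round(proj(d,rail(-.0556+x,y,.014)),1).tolist() for x in (-.018,.018) for y in(-.03,.03)],'rail low',[np.round(proj(d,rail(0,y,.02)),1).tolist() for y in(-.03,.03)],'rail top',[np.round(proj(d,rail(0,y,.065)),1).tolist() for y in(-.03,.03)])
for r in range(200,236): print(r,' '.join('%3d'%a+('r' if int(b[2])-int(b[1])>35 else ' ') for a,b in zip(im[r,268:312].max(1),im[r,268:312])))
E
```

```text
[-11.23104025   1.79485208  -1.54438527] [ 0.32639905  1.95085263 -0.03316363] [0.4151133  0.00878318 0.04981587]
-0.2 [[304.3, 223.2], [302.9, 214.5]]
-0.16 [[292.9, 221.8], [291.7, 213.1]]
-0.1 [[275.6, 219.6], [274.6, 210.8]]
fulcrum crest ends [[288.9, 224.6], [287.0, 209.9]] foot [[283.2, 226.4], [281.5, 211.8], [294.2, 225.9], [292.2, 211.4]] rail low [[305.7, 224.4], [303.5, 209.8]] rail top [[307.0, 216.1], [304.7, 201.4]]
200 196  196  197  199  198  199  200  197  197  197  199  200  199  199  199  199  199  198  198  200  201  200  199  199  200  200  201  201  200  199  197  194  147  110   82   87r 149r 168r 170r 169r 169r 169r 168r 169r
201 195  196  197  199  198  199  199  198  197  198  199  200  199  199  199  199  198  199  197  199  200  201  199  198  199  200  201  200  201  199  197  194  148  118   85   86r 140r 168r 170r 170r 170r 169r 169r 169r
202 195  196  196  198  197  198  199  198  196  197  198  199  199  199  199  199  199  198  197  199  200  199  199  199  198  200  201  201  200  199  198  194  148  123   86   82r 124r 167r 170r 169r 170r 169r 169
[... 6698 characters left out ...]
09   84   89r 147r 169r 174r
233 126  126  126  126  126  126  126  125  125  126  125  125  126  127  127  126  125  125  127  133  136  135  129  139  174  180  180  180  181  191  194  197  195  194  194  194  191  146  116   85   85r 132r 170r 174r
234 126  127  126  127  126  125  125  126  125  125  125  125  126  134  136  136  134  134  141  174  181  179  152  176  193  195  194  195  194  194  195  197  198  196  196  194  191  145  121   89   83r 117r 167r 174r
235 125  126  125  126  127  126  125  126  125  133  134  134  141  174  182  181  180  180  183  193  197  196  185  193  196  197  196  196  196  194  195  197  196  195  195  196  190  151  124   92   81r 103r 164r 174r
```

Request:
send_rows(
  slide=[
    [0.06, 0, 0],
    [0.065, 0, 0],
    [0, 0, 0],
    [0, 0, 0],
    [0, 0, 0],
  ],
  twist=[
    [0, 0, 0],
    [0, 0, 0],
    [0, 0, 0],
    [0, 0, 0],
    [0, 0, 0],
  ],
  claw=[0.1, 0.1, 0.1, 0.1, 0.1],
)

```text
time_s: 23.6
position: [0.3964, 0.0107, 0.055]
tcp_rot: [-0.115, 0.049, 0.992, 0.006]
force: [-0.2, 0.3, -6.2]
finger_gap: 0.0233
grip_force: 55.0
```

```bash
python3 - <<'E'
from h import *
s=monitor.get_state();o=rot(s['tcp_rot']); P=np.array(s['position']);print(P,s['force'],np.degrees(np.arcsin(o.apply([1,0,0])[2])))
T=P+o.apply([-.2,0,-.0148]); print('model tip underside',inrail(T),T[2])
for n in('side','scene'):
    d=grab(n,'chk4_'+n)
    q=np.round(proj(d,P+o.apply([-.2,0,-.0178]))).astype(int); print(n,q,'top corners', [np.round(proj(d,P+o.apply([-.2,y,-.0208])),1).tolist() for y in(-.018,.018)],'blade start',[np.round(proj(d,P+o.apply([-.165,y,-.0208])),1).tolist() for y in(-.018,.018)])
    u,v=q; im=d['image']
    print('cols',range(u-16,u+10)); 
    for r in range(v-11,v+12): print(r,' '.join('%3d'%a for a in im[r,u-16:u+10].max(1)))
E
```

```text
[0.3964403  0.01070679 0.05501151] [-0.15567641  0.33039638 -6.17305078] 13.24277723230345
model tip underside [-0.02066892  0.0009418 ] 0.023602417102800456
side [299 216] top corners [[299.6, 219.7], [298.3, 210.9]] blade start [[289.4, 218.7], [288.3, 209.9]]
cols range(283, 309)
205 198 197 196 197 196 197 198 199 197 197 197 198 200 198 198 197 195 179 138 103  81  90 152 167 167 167
206 197 197 196 196 196 196 199 199 198 197 197 199 198 198 198 198 196 190 144 109  82  86 146 165 168 169
207 196 197 198 195 195 196 197 197 197 198 196 198 198 198 198 197 197 191 146 117  83  86 140 166 168 169
208 192 192 193 193 191 182 179 183 191 192 193 193 194 195 193 196 197 191 146 122  86  81 128 165 169 169
209 145 146 153 154 152 134 132 134 145 147 147 148 154 157 160 188 195 193 150 124  90  78 110 162 169 168
210  93  95 104 105 102  96  91  88  92  93  93  93 101 103 112 161 191 194 176 135  97  77  96 158 167 168
211  84  86  86  87  91 113  92  83  83  83  82  83  83  83  92 145 188 194 163 130 101  79  88 153 165 167
212  86  85  84  85  87 104  89  82  83  83  83  80  81  82 
[... 3578 characters left out ...]
 213 213 212 212 213 213 212 212 211 209 202 181 145
227 108 108 110 109 107 109 110 116 133 171 202 211 214 214 213 213 214 213 212 212 212 210 210 209 204 189
228 108 108 110 109 109 110 110 111 115 130 167 198 209 213 214 215 214 213 212 212 212 210 210 210 211 208
229 119 116 109 109 109 109 110 111 111 114 128 161 191 208 215 215 215 214 214 214 213 212 212 210 211 210
230 128 122 109 117 110 108 109 109 110 110 114 125 153 186 210 215 215 214 215 215 215 214 213 212 212 211
231 140 126 120 124 112 109 108 110 109 110 112 114 123 147 182 207 214 215 215 215 216 216 214 213 213 212
232 153 131 130 127 121 115 109 109 110 110 112 113 115 120 139 175 205 213 215 216 216 217 216 215 214 213
```

```bash
cat >> h.py <<'E'
def barT2(gx,gz,toolslope,y=0):
    o=ori(YR,-np.degrees(toolslope)); return rail(gx,y,gz)+o.apply([0,0,.0258]), -np.degrees(toolslope)
E
python3 - <<'E'
from h import *
p,t=barT2(-.2174,.0824,.325); print(p); a=plan(p,YR,t)
p,t=barT2(-.2174+.024,.0824-.0069,.325); b=plan(p,YR,t,start=a)
p,t=barT2(-.1742,.070,.325); b=plan(p,YR,t,start=b)
E
```

```text
[0.38951694 0.01080216 0.05795061]
twist [-0.0002  0.0589  0.0011] slide [ 0.0348 -0.0025 -0.0054] rows 1 1
twist [0. 0. 0.] slide [-0.1247 -0.     -0.0056] rows 0 1
twist [0. 0. 0.] slide [-0.0998  0.     -0.0046] rows 0 1
```

Request:
send_rows(
  slide=[
    [0.035, -0.002, -0.005],
    [0, 0, 0],
    [0, 0, 0],
    [0, 0, 0],
    [0, 0, 0],
  ],
  twist=[
    [0, 0.03, 0],
    [0, 0.029, 0],
    [0, 0, 0],
    [0, 0, 0],
    [0, 0, 0],
  ],
  claw=[0.1, 0.1, 0.1, 0.1, 0.1],
)

```text
time_s: 24.2
position: [0.3881, 0.0109, 0.0571]
tcp_rot: [-0.162, 0.049, 0.986, 0.008]
force: [0.5, -0.2, -5.2]
finger_gap: 0.0237
grip_force: 55.0
```

Request:
send_rows(
  slide=[
    [-0.03, 0, 0],
    [-0.03, 0, 0],
    [-0.03, 0, 0],
    [0, 0, 0],
    [0, 0, 0],
  ],
  twist=[
    [0, 0, 0],
    [0, 0, 0],
    [0, 0, 0],
    [0, 0, 0],
    [0, 0, 0],
  ],
  claw=[0.1, 0.1, 0.1, 0.1, 0.1],
)

```text
time_s: 24.7
position: [0.4056, 0.0092, 0.0513]
tcp_rot: [-0.162, 0.049, 0.986, 0.008]
force: [0.6, -0.1, -4.1]
finger_gap: 0.0231
grip_force: 55.0
```

```bash
cat > tipchk.py <<'E'
from h import *
import sys
name,off=sys.argv[1],float(sys.argv[2])
s=monitor.get_state();o=rot(s['tcp_rot']); P=np.array(s['position'])
sl=np.arcsin(o.apply([1,0,0])[2]); print(P.round(4),np.round(s['force'],1),'tool slope',sl.round(3))
ob=o*R.from_euler('y',-off); G=P+o.apply([0,0,-.0258])
T=G+ob.apply([-.2,0,.011]); print('tip underside',inrail(T).round(4),T[2].round(4))
d=grab('side',name); im=d['image']
c=[np.array(proj(d,G+ob.apply([-.2,y,.005]))) for y in(-.018,.018)]; print('pred top tip corners',np.round(c,1).tolist())
u,v=np.round((c[0]+c[1])/2).astype(int)
print('cols',u-13)
for r in range(v-9,v+9): print(r,' '.join('%3d'%a for a in im[r,u-13:u+9].max(1)))
E
python3 tipchk.py chk5 .045
```

```text
[0.4056 0.0092 0.0513] [ 0.6 -0.1 -4.1] tool slope 0.326
tip underside [-0.0121  0.0004] 0.0097
pred top tip corners [[302.0, 222.2], [300.7, 213.5]]
cols 288
209 191 194 198 198 197 197 197 198 199 197 197 197 192 151 124  91  80 111 163 170 169 170
210 154 168 192 196 196 197 196 197 198 197 196 197 195 177 137  99  79  97 158 168 169 170
211 105 118 159 176 180 190 193 195 196 196 196 196 193 164 130 101  80  90 153 166 168 168
212  85  87 111 127 130 148 165 176 181 190 192 192 192 153 125 102  79  86 149 166 168 170
213  84  85  87  88  88  95 112 127 133 143 147 157 187 178 137 108  82  87 144 165 170 170
214  82  84  90  84  82  82  86  86  88  90  92 113 169 185 143 116  84  85 135 166 170 171
215  83  83  86  84  82  82  81  83  81  82  81  92 147 184 145 120  86  81 120 166 172 171
216  85  84  84  79  82  82  82  82  80  81  82  89 144 184 144 121  91  77 106 163 172 172
217  89  85  82  77  80  81  82  80  83  81  82  90 144 185 151 124  98  79  92 158 171 172
218  68  66  68  74  81  81  82  82  82  81  83  86 134 185 179 137 103  81  90 154 169 171
219  50  53  53  75  82  80  82  82  81  79  82  84 117 185 190 143 110  83  90 148 169 171
220  47  52  47  65  76  78  82  79  79  81  80  82 107 182 190 146 116  85  86 140 168 172
221  47  51  52  52  59  63  68  68  70  70  71  73 101 169 188 145 122  85  83 126 167 172
222  50  75  69  54  53  57  74  88  94  95  86  82 122 178 189 150 125  90  82 109 165 172
223  61  81  80  67  58  57  79 110 120 119 114 115 140 185 194 180 137 102  81  98 159 173
224  67  78  76  67  55  61  94 116 123 125 124 131 173 190 194 189 142 103  80  91 154 172
225  57  60  60  56  52  61  97 116 125 126 123 135 183 193 192 169 133 103  82  91 151 171
226  47  50  47  51  53  58  80 114 125 126 125 129 158 188 193 181 139 108  84  89 144 172
```

Request:
send_rows(
  slide=[
    [-0.03, 0, 0],
    [-0.03, 0, 0],
    [-0.03, 0, 0],
    [0, 0, 0],
    [0, 0, 0],
  ],
  twist=[
    [0, 0, 0],
    [0, 0, 0],
    [0, 0, 0],
    [0, 0, 0],
    [0, 0, 0],
  ],
  claw=[0.1, 0.1, 0.1, 0.1, 0.1],
)

```text
time_s: 25.25
position: [0.4231, 0.0075, 0.0455]
tcp_rot: [-0.162, 0.049, 0.986, 0.008]
force: [0.8, -0.8, -3.0]
finger_gap: 0.0234
grip_force: 55.0
```

```bash
python3 tipchk.py chk6 .045
```

```text
[0.4231 0.0075 0.0455] [ 0.8 -0.8 -3. ] tool slope 0.325
tip underside [0.0055 0.0004] 0.0041
pred top tip corners [[307.1, 223.0], [305.7, 214.3]]
cols 293
210 196 196 197 199 198 197 198 195 177 136  99  78  98 158 169 169 170 170 169 169 168 169
211 192 195 197 197 196 197 197 194 165 131 101  79  90 153 166 169 169 169 169 170 168 167
212 169 188 191 184 190 193 192 190 149 122  99  78  87 150 166 168 170 171 170 169 168 168
213 123 150 147 137 143 146 153 152 139 115  93  77  87 145 166 169 170 171 170 169 170 168
214  89 101  98  86  89  92 101 102 106  91  74  72  84 136 167 170 171 171 172 171 170 170
215  85  85  85  80  80  80  83  83  83  82  59  70  80 119 165 171 172 172 171 171 171 170
216  85  86  85  80  81  81  84  82  82  81  73  71  75 103 163 172 173 172 172 171 170 169
217  85  85  85  77  81  81  81  82  82  81  77  66  72  93 159 171 172 171 171 170 170 169
218  78  81  84  87  84  81  83  83  82  78  66  62  72  90 154 170 171 171 170 169 170 169
219  61  71  71  74  83  83  82  82  81  80  72  59  71  88 149 168 170 171 170 170 170 170
220  61 103  83  64  81  81  81  82  80  82  81  58  71  85 140 168 172 172 171 171 170 170
221  65 115 111  80  72  71  72  76  77  84  83  59  69  81 125 167 173 172 172 172 171 170
222  62  99 116 103  96  86  77  75  77  74  73  60  69  78 110 165 172 172 173 172 173 173
223  60  85 117 119 119 115 112 112 108 109 105  96  89  81  96 159 172 173 172 173 172 172
224  63  96 118 125 124 123 124 123 122 122 123 115 100  80  90 155 172 174 174 174 173 172
225  80 100 116 123 125 124 125 126 122 123 122 121 102  81  89 151 172 174 175 175 174 175
226  70  84 115 125 126 126 126 124 124 124 124 124 108  82  88 144 172 175 174 173 173 173
227  60  74 116 123 126 126 125 125 124 125 123 124 115  87  86 130 170 174 173 174 173 173
```

Request:
send_rows(
  slide=[
    [-0.025, 0, 0],
    [-0.025, 0, 0],
    [0, 0, 0],
    [0, 0, 0],
    [0, 0, 0],
  ],
  twist=[
    [0, 0, 0],
    [0, 0, 0],
    [0, 0, 0],
    [0, 0, 0],
    [0, 0, 0],
  ],
  claw=[0.1, 0.1, 0.1, 0.1, 0.1],
)

```text
time_s: 25.8
position: [0.4323, 0.0066, 0.0424]
tcp_rot: [-0.162, 0.049, 0.986, 0.008]
force: [2.1, -0.3, -2.6]
finger_gap: 0.0237
grip_force: 55.0
```

```bash
python3 - <<'E'
from h import *
s=monitor.get_state();o=rot(s['tcp_rot']); P=np.array(s['position'])
G=P+o.apply([0,0,-.0258]); g=np.r_[inrail(G),G[2]]; print('G',g.round(4),np.round(s['force'],1),P.round(4))
N=np.array([-.0556,.023]); v=np.array([g[0],g[2]])-N; 
L=np.sqrt(v@v-.011**2); print('L',L,'slope if on nose',np.arctan2(v[1],-v[0])-np.arctan2(.011,L))
a=None
for sl in (.28,.21,.14,.07,0,-.07):
    u=np.array([np.cos(sl),-np.sin(sl)]);n=np.array([np.sin(sl),np.cos(sl)])
    G=N-u*L+n*.011
    p,t=barT2(G[0],G[1],sl+.045); a=plan(p,YR,t,start=a)
print(a[0])
E
```

```text
G [-1.744e-01  1.000e-04  6.690e-02] [ 2.1 -0.3 -2.6] [0.4323 0.0066 0.0424]
L 0.1261297501426778 slope if on nose 0.2669425897055841
twist [-0.0003  0.      0.0011] slide [-0.0003 -0.0007 -0.0083] rows 1 1
twist [-0.     -0.0446 -0.    ] slide [-0.0056  0.      0.0445] rows 1 1
twist [ 0.     -0.0446 -0.    ] slide [-0.0056 -0.      0.0445] rows 1 1
twist [-0.     -0.0446  0.    ] slide [-0.0056  0.      0.0445] rows 1 1
twist [ 0.     -0.0446  0.    ] slide [-0.0056  0.      0.0445] rows 1 1
twist [-0.     -0.0446  0.    ] slide [-0.0056 -0.      0.0445] rows 1 1
[ 0.43338409  0.0063463  -0.00064075]
```

Request:
send_rows(
  slide=[
    [-0.003, 0, 0.022],
    [-0.003, 0, 0.022],
    [-0.003, 0, 0.022],
    [-0.003, 0, 0.022],
    [0, 0, 0],
  ],
  twist=[
    [0, -0.022, 0],
    [0, -0.022, 0],
    [0, -0.022, 0],
    [0, -0.022, 0],
    [0, 0, 0],
  ],
  claw=[0.1, 0.1, 0.1, 0.1, 0.1],
)

```text
time_s: 26.3
position: [0.4307, 0.0068, 0.0257]
tcp_rot: [-0.092, 0.05, 0.995, 0.005]
force: [3.5, -0.5, 5.4]
finger_gap: 0.0232
grip_force: 55.0
```

Request:
send_rows(
  slide=[
    [-0.003, 0, 0.022],
    [-0.003, 0, 0.022],
    [-0.003, 0, 0.022],
    [0, 0, 0],
    [0, 0, 0],
  ],
  twist=[
    [0, -0.022, 0],
    [0, -0.022, 0],
    [0, -0.022, 0],
    [0, 0, 0],
    [0, 0, 0],
  ],
  claw=[0.1, 0.1, 0.1, 0.1, 0.1],
)

```text
time_s: 26.8
position: [0.4312, 0.0068, 0.0126]
tcp_rot: [-0.04, 0.05, 0.998, 0.002]
force: [3.9, -0.7, 6.6]
finger_gap: 0.0236
grip_force: 55.0
```

```bash
cat > lev.py <<'E'
from h import *
s=monitor.get_state();o=rot(s['tcp_rot']); P=np.array(s['position'])
G=P+o.apply([0,0,-.0258]); g=np.r_[inrail(G),G[2]]; print('G',g.round(4),'F',np.round(s['force'],1),'M',np.round(s['moment'],2),P.round(4),'tool slope',np.arcsin(o.apply([1,0,0])[2]).round(3),s['finger_gap'])
N=np.array([-.0556,.023]); v=np.array([g[0],g[2]])-N; L=np.sqrt(v@v-.011**2); sl=np.arctan2(v[1],-v[0])-np.arctan2(.011,L)
print('L',L.round(4),'slope',sl.round(3),'edge z est',(.023-.0556*np.tan(sl)+.006).round(4))
# rail height from side view: red top face front edge rows/cols along fixed rail y
for n in('side','scene'):
    d=get_image(n); h=cv2.cvtColor(d['image'],cv2.COLOR_BGR2HSV)
    m=((h[...,0]<6)|(h[...,0]>174))&(h[...,1]>150)&(h[...,2]>60)
    if n=='side':
        print('side first red col',[ (r,int(np.argmax(m[r,290:340])+290)) for r in (195,200,205,230,235)])
    else: print('scene rows',[(c,int(np.argmax(m[185:250,c])+185)) for c in (190,200,205,225,230,235)])
E
python3 lev.py
```

```text
G [-0.1817  0.0002  0.0383] F [ 3.9 -0.7  6.6] M [-0.1  -0.48  0.03] [0.4312 0.0068 0.0126] tool slope 0.08 0.023584112561517774
L 0.1266 slope 0.034 edge z est 0.0271
side first red col [(195, 303), (200, 303), (205, 304), (230, 308), (235, 309)]
scene rows [(190, 198), (200, 206), (205, 210), (225, 225), (230, 231), (235, 235)]
```

Request:
send_rows(
  slide=[
    [-0.003, 0, 0.022],
    [-0.003, 0, 0.022],
    [-0.003, 0, 0.022],
    [0, 0, 0],
    [0, 0, 0],
  ],
  twist=[
    [0, -0.022, 0],
    [0, -0.022, 0],
    [0, -0.022, 0],
    [0, 0, 0],
    [0, 0, 0],
  ],
  claw=[0.1, 0.1, 0.1, 0.1, 0.1],
)

```text
time_s: 27.4
position: [0.4329, 0.0067, -0.0004]
tcp_rot: [0.012, 0.05, 0.999, -0.0]
force: [2.5, -0.2, 11.2]
finger_gap: 0.0235
grip_force: 55.0
```

```bash
python3 lev.py
```

```text
G [-0.1827  0.0003  0.0254] F [ 2.5 -0.2 11.2] M [-0.08 -0.38 -0.03] [ 4.329e-01  6.700e-03 -4.000e-04] tool slope -0.024 0.023488937965644604
L 0.1267 slope -0.068 edge z est 0.0328
side first red col [(195, 304), (200, 304), (205, 305), (230, 309), (235, 310)]
scene rows [(190, 197), (200, 205), (205, 209), (225, 224), (230, 230), (235, 234)]
```

```bash
cat > railz.py <<'E'
from h import *
def prof(d,n):
    im=d['image'].astype(float); red=im[...,2]-im[...,1]
    out=[]
    if n=='scene':
        for c in (195,200,205,225,228,231):
            col=red[185:250,c]; i=np.argmax(col>90); out.append(185+i-1+(90-col[i-1])/(col[i]-col[i-1]))
    else:
        for r in (190,195,200,205,230,235):
            row=red[r,295:330]; i=np.argmax(row>60); out.append(295+i-1+(60-row[i-1])/(row[i]-row[i-1]))
    return np.array(out)
def J(d,n):
    a=np.array(proj(d,rail(0,0,.065)));b=np.array(proj(d,rail(0,.05,.065)));c=np.array(proj(d,rail(0,0,.075)))
    e=b-a; s=c-a
    return (s[1]-s[0]*e[1]/e[0]) if n=='scene' else (s[0]-s[1]*e[0]/e[1])
for n,f in(('scene','s0'),('side','t0')):
    d0=load(f); d=get_image(n); k=J(d0,n); dp=prof(d,n)-prof(d0,n)
    print(n,'px/10mm',round(k,2),'mm rise',(dp/k*10).round(1))
E
python3 railz.py
```

```text
scene px/10mm -2.29 mm rise [ 7.8  8.6  8.2 12.2 12.1  8.8]
side px/10mm 0.59 mm rise [23.9 24.9 22.6 21.5 22.8 25.1]
```

Request:
send_rows(
  slide=[
    [0, 0, 0.006],
    [0, 0, 0.006],
    [0, 0, 0],
    [0, 0, 0],
    [0, 0, 0],
  ],
  twist=[
    [0, -0.006, 0],
    [0, -0.006, 0],
    [0, 0, 0],
    [0, 0, 0],
    [0, 0, 0],
  ],
  claw=[0.1, 0.1, 0.1, 0.1, 0.1],
)

```text
time_s: 28.1
position: [0.4335, 0.0067, -0.0025]
tcp_rot: [0.022, 0.05, 0.999, -0.001]
force: [3.7, -0.9, 15.2]
finger_gap: 0.0238
grip_force: 55.0
```

```bash
python3 lev.py; python3 railz.py
```

```text
G [-0.1826  0.0003  0.0233] F [ 3.7 -0.9 15.2] M [-0.11 -0.33 -0.06] [ 0.4335  0.0067 -0.0025] tool slope -0.044 0.023785609671254634
L 0.1266 slope -0.085 edge z est 0.0337
side first red col [(195, 304), (200, 304), (205, 305), (230, 309), (235, 310)]
scene rows [(190, 197), (200, 205), (205, 209), (225, 224), (230, 229), (235, 234)]
scene px/10mm -2.29 mm rise [ 8.7  8.7  8.7 13.1 12.5  9.9]
side px/10mm 0.59 mm rise [24.6 26.4 28.6 23.  23.5 25.8]
```

Request:
send_rows(
  slide=[
    [0.003, 0, -0.022],
    [0.003, 0, -0.022],
    [0.003, 0, -0.022],
    [0.003, 0, -0.022],
    [0, 0, -0.012],
  ],
  twist=[
    [0, 0.022, 0],
    [0, 0.022, 0],
    [0, 0.022, 0],
    [0, 0.022, 0],
    [0, 0, 0],
  ],
  claw=[0.1, 0.1, 0.1, 0.1, 0.1],
)

```text
time_s: 28.8
position: [0.4283, 0.0069, 0.016]
tcp_rot: [-0.051, 0.05, 0.997, 0.003]
force: [-0.2, -0.0, -6.0]
finger_gap: 0.0238
grip_force: 55.0
```

Request:
send_rows(
  slide=[
    [0.05, 0, 0],
    [0.08, 0, 0],
    [0.1, 0, 0],
    [0.1, 0, 0],
    [0, 0, 0],
  ],
  twist=[
    [0, 0, 0],
    [0, 0, 0],
    [0, 0, 0],
    [0, 0, 0],
    [0, 0, 0],
  ],
  claw=[0.1, 0.1, 0.1, 0.1, 0.1],
)

```text
time_s: 29.3
position: [0.3566, 0.0135, 0.0222]
tcp_rot: [-0.054, 0.049, 0.997, 0.002]
force: [-1.0, 0.1, -6.1]
finger_gap: 0.0237
grip_force: 55.0
```

```bash
python3 lev.py; python3 railz.py; python3 - <<'E'
from h import *
s=monitor.get_state();P=s['position']
a=plan([P[0],P[1],.2],YR,0); plan([.4715,-.4256,.2],-4.1,start=a)
E
```

```text
G [-0.2559 -0.0007  0.0478] F [-1.   0.1 -6.1] M [ 0.04 -0.08  0.02] [0.3566 0.0135 0.0222] tool slope 0.107 0.02369289120691738
L 0.2015 slope 0.069 edge z est 0.0252
side first red col [(195, 304), (200, 304), (205, 305), (230, 309), (235, 310)]
scene rows [(190, 197), (200, 205), (205, 209), (225, 224), (230, 229), (235, 234)]
scene px/10mm -2.29 mm rise [ 8.7  8.7  8.7 13.1 12.3  9.9]
side px/10mm 0.59 mm rise [24.  27.  27.5 25.2 24.3 26.5]
twist [-0.     -0.0635  0.0012] slide [ 0.      0.     -0.8877] rows 1 4
twist [ 0.      0.     -0.0189] slide [-0.6979 -2.1512  0.    ] rows 1 10
```

Request:
send_rows(
  slide=[
    [0, 0, -0.15],
    [0, 0, -0.2],
    [0, 0, -0.2],
    [0, 0, -0.2],
    [0, 0, -0.14],
  ],
  twist=[
    [0, -0.0395, 0],
    [0, 0, -0.019],
    [0, 0, 0],
    [0, 0, 0],
    [0, 0, 0],
  ],
  claw=[0.1, 0.1, 0.1, 0.1, 0.1],
)

```text
time_s: 30.0
position: [0.3722, 0.0125, 0.2025]
tcp_rot: [-0.018, 0.035, 0.999, 0.002]
force: [1.1, -0.3, -4.8]
finger_gap: 0.0236
grip_force: 55.0
```

Request:
send_rows(
  slide=[
    [-0.07, -0.215, 0],
    [-0.07, -0.215, 0],
    [-0.07, -0.215, 0],
    [-0.07, -0.215, 0],
    [-0.07, -0.215, 0],
  ],
  twist=[
    [0, 0, 0],
    [0, 0, 0],
    [0, 0, 0],
    [0, 0, 0],
    [0, 0, 0],
  ],
  claw=[0.1, 0.1, 0.1, 0.1, 0.1],
)

```text
time_s: 30.5
position: [0.4262, -0.2085, 0.197]
tcp_rot: [-0.019, 0.035, 0.999, 0.001]
force: [-0.2, 0.4, -5.8]
finger_gap: 0.0236
grip_force: 55.0
```

Request:
send_rows(
  slide=[
    [-0.07, -0.215, 0],
    [-0.07, -0.215, 0],
    [-0.07, -0.215, 0],
    [-0.07, -0.215, 0],
    [-0.07, -0.215, 0],
  ],
  twist=[
    [0, 0, 0],
    [0, 0, 0],
    [0, 0, 0],
    [0, 0, 0],
    [0, 0, 0],
  ],
  claw=[0.1, 0.1, 0.1, 0.1, 0.1],
)

```text
time_s: 31.0
position: [0.481, -0.4275, 0.1933]
tcp_rot: [-0.02, 0.035, 0.999, 0.002]
force: [0.3, 0.7, -4.7]
finger_gap: 0.0234
grip_force: 55.0
```

```bash
python3 - <<'E'
from h import *
s=monitor.get_state();P=s['position'];o=rot(s['tcp_rot']);print(P,np.arcsin(o.apply([1,0,0])[2]))
plan([.4715,-.4266,-.0098],-4.1,-2.58)
E
```

```text
[ 0.48104087 -0.42750042  0.19332422] 0.039581986012389325
twist [0.0012 0.0035 0.0015] slide [0.0021 0.0011 1.0167] rows 1 5
```

Request:
send_rows(
  slide=[
    [0, 0, 0.2],
    [0, 0, 0.22],
    [0, 0, 0.22],
    [0, 0, 0.2],
    [0, 0, 0.1],
  ],
  twist=[
    [0, 0.003, 0],
    [0, 0, 0],
    [0, 0, 0],
    [0, 0, 0],
    [0, 0, 0],
  ],
  claw=[0.1, 0.1, 0.1, 0.1, 0.1],
)

```text
time_s: 31.5
position: [0.4707, -0.4229, 0.0017]
tcp_rot: [-0.024, 0.035, 0.999, 0.003]
force: [-0.4, 0.6, -5.5]
finger_gap: 0.0235
grip_force: 55.0
```

Request:
send_rows(
  slide=[
    [0, 0, 0.03],
    [0, 0, 0.015],
    [0, 0, 0.01],
    [0, 0, 0.01],
    [0, 0, 0],
  ],
  twist=[
    [0, 0, 0],
    [0, 0, 0],
    [0, 0, 0],
    [0, 0, 0],
    [0, 0, 0],
  ],
  claw=[0.1, 0.1, 0.1, 0.1, 0.1],
)

```text
time_s: 32.0
position: [0.4732, -0.4256, -0.0056]
tcp_rot: [-0.021, 0.035, 0.999, 0.001]
force: [0.2, 0.0, -5.6]
finger_gap: 0.0234
grip_force: 55.0
```

Request:
send_rows(
  slide=[
    [0, 0, 0.007],
    [0, 0, 0.007],
    [0, 0, 0.005],
    [0, 0, 0],
    [0, 0, 0],
  ],
  twist=[
    [0, 0, 0],
    [0, 0, 0],
    [0, 0, 0],
    [0, 0, 0],
    [0, 0, 0],
  ],
  claw=[0.1, 0.1, 0.1, 0.1, 0.1],
)

```text
time_s: 32.5
position: [0.4724, -0.4252, -0.0103]
tcp_rot: [-0.022, 0.035, 0.999, 0.001]
force: [-0.3, 0.5, -5.3]
finger_gap: 0.0236
grip_force: 55.0
```

Request:
send_rows(
  slide=[
    [0, 0, 0],
    [0, 0, 0],
    [0, 0, 0],
    [0, 0, 0],
    [0, 0, 0],
  ],
  twist=[
    [0, 0, 0],
    [0, 0, 0],
    [0, 0, 0],
    [0, 0, 0],
    [0, 0, 0],
  ],
  claw=[0.4, 0.6, 0.8, 0.8, 0.8],
  squeeze=30,
)

```text
time_s: 33.0
position: [0.4726, -0.4254, -0.01]
tcp_rot: [-0.021, 0.035, 0.999, 0.001]
force: [-0.4, -0.8, -0.3]
finger_gap: 0.0614
grip_force: 0.0
```

Request:
send_rows(
  slide=[
    [0, 0, -0.1],
    [0, 0, -0.2],
    [0, 0, -0.2],
    [0, 0, -0.2],
    [0, 0, 0],
  ],
  twist=[
    [0, -0.0255, 0],
    [0, 0, 0],
    [0, 0, 0],
    [0, 0, 0],
    [0, 0, 0],
  ],
  claw=[1, 1, 1, 1, 1],
)

```text
time_s: 33.5
position: [0.4762, -0.4286, 0.1356]
tcp_rot: [0.002, 0.035, 0.999, -0.002]
force: [1.1, -0.1, 1.4]
finger_gap: 0.0884
grip_force: 0.0
```

```bash
python3 - <<'E'
from h import *
P=monitor.get_state()['position']; print(P)
a=plan([.47,-.12,.13],-5.8); b=plan([.5587,-.0064,.13],-5.8,start=a); plan([.5587,-.0064,-.0126],-5.8,start=b)
E
```

```text
[ 0.47622508 -0.42856078  0.13560525]
twist [-0.0029  0.0032  0.0198] slide [0.1869 1.5318 0.028 ] rows 1 7
twist [0. 0. 0.] slide [-0.3838  0.6099  0.    ] rows 0 3
twist [0. 0. 0.] slide [0.    0.    0.713] rows 0 3
```

Request:
send_rows(
  slide=[
    [0.027, 0.219, 0.004],
    [0.027, 0.219, 0.004],
    [0.027, 0.219, 0.004],
    [0.027, 0.219, 0.004],
    [0.027, 0.219, 0.004],
  ],
  twist=[
    [-0.003, 0.003, 0.02],
    [0, 0, 0],
    [0, 0, 0],
    [0, 0, 0],
    [0, 0, 0],
  ],
  claw=[1, 1, 1, 1, 1],
)

```text
time_s: 34.0
position: [0.4669, -0.203, 0.1264]
tcp_rot: [-0.004, 0.051, 0.999, 0.003]
force: [-0.0, 0.6, -0.2]
finger_gap: 0.0883
grip_force: 0.0
```

Request:
send_rows(
  slide=[
    [0.027, 0.219, 0.004],
    [0.027, 0.219, 0.004],
    [-0.128, 0.2, 0],
    [-0.128, 0.2, 0],
    [-0.128, 0.2, 0],
  ],
  twist=[
    [0, 0, 0],
    [0, 0, 0],
    [0, 0, 0],
    [0, 0, 0],
    [0, 0, 0],
  ],
  claw=[1, 1, 1, 1, 1],
)

```text
time_s: 34.5
position: [0.5546, -0.0031, 0.1256]
tcp_rot: [-0.004, 0.05, 0.999, 0.003]
force: [0.7, -0.3, 0.4]
finger_gap: 0.0883
grip_force: 0.0
```

Request:
send_rows(
  slide=[
    [0, 0, 0],
    [0, 0, 0],
    [0, 0, 0],
    [0, 0, 0],
    [0, 0, 0],
  ],
  twist=[
    [0, 0, 0],
    [0, 0, 0],
    [0, 0, 0],
    [0, 0, 0],
    [0, 0, 0],
  ],
  claw=[1, 1, 1, 1, 1],
)

```text
time_s: 35.0
position: [0.5535, -0.0063, 0.126]
tcp_rot: [-0.004, 0.052, 0.999, 0.003]
force: [0.2, -0.2, -0.7]
finger_gap: 0.0881
grip_force: 0.0
```

```bash
python3 - <<'E'
from h import *
s=monitor.get_state();P=s['position']; print(P)
plan([.5587,-.0064,-.0126],-5.8)
d=grab('wrist','w9');im=d['image']
c=[proj(d,rail(-.0556+a,b,.014),True) for a in(-.018,.018) for b in(-.03,.03)]; print(np.round(c,1).tolist(),[np.round(proj(d,rail(-.0556,b,.023),True),1).tolist() for b in(-.03,.03)])
v=int(np.mean([q[1] for q in c]))
for u in (240,255,270): print('col',u,range(v-36,v+30,2),[tuple(int(x) for x in im[r,u]) for r in range(v-36,v+30,2)])
print('row',[(u,tuple(int(x) for x in im[v-10,u])) for u in range(212,300,3)])
E
```

```text
[ 0.5535081  -0.00626208  0.12598655]
twist [ 0.0035 -0.0053 -0.0012] slide [-0.0259  0.0019  0.6929] rows 1 3
[[221.9, 168.0], [284.5, 167.9], [222.9, 203.8], [283.5, 203.6]] [[221.5, 188.6], [285.0, 188.4]]
col 240 range(149, 215, 2) [(213, 213, 202), (219, 219, 208), (219, 219, 208), (222, 221, 211), (218, 217, 206), (216, 216, 204), (215, 214, 205), (213, 211, 200), (218, 217, 205), (85, 88, 88), (51, 54, 56), (60, 77, 104), (62, 78, 104), (62, 79, 106), (61, 77, 105), (60, 65, 75), (71, 71, 67), (79, 79, 74), (85, 84, 79), (91, 88, 83), (91, 89, 86), (89, 86, 83), (87, 84, 82), (81, 79, 75), (63, 67, 74), (58, 72, 96), (58, 72, 97), (55, 70, 95), (112, 121, 128), (224, 223, 214), (217, 217, 205), (221, 219, 209), (214, 214, 203)]
col 255 range(149, 215, 2) [(215, 214, 204), (216, 214, 204), (221, 220, 211), (218, 218, 208), (214, 212, 202), (217, 215, 206), (210, 209, 199), (212, 210, 200), (221, 219, 209), (86, 88, 88), (50, 53, 55), (62, 79, 105), (61, 78, 105), (61, 79, 106), (61, 76, 103), (60, 63, 68), (73, 71, 68), (80, 78, 74), (83, 82, 78), (90, 88, 83), (92, 89, 84), (8
[... 702 characters left out ...]
 (219, 218, 207)]
row [(212, (135, 134, 128)), (215, (135, 134, 126)), (218, (134, 133, 126)), (221, (137, 137, 129)), (224, (62, 79, 107)), (227, (63, 79, 106)), (230, (63, 79, 107)), (233, (61, 79, 105)), (236, (63, 80, 106)), (239, (62, 80, 106)), (242, (61, 79, 106)), (245, (61, 79, 106)), (248, (62, 80, 106)), (251, (61, 79, 106)), (254, (61, 79, 106)), (257, (61, 78, 106)), (260, (62, 80, 107)), (263, (62, 80, 106)), (266, (62, 80, 107)), (269, (62, 80, 107)), (272, (62, 81, 108)), (275, (63, 80, 107)), (278, (64, 82, 108)), (281, (65, 82, 108)), (284, (83, 99, 124)), (287, (218, 218, 208)), (290, (218, 218, 206)), (293, (218, 218, 207)), (296, (218, 218, 207)), (299, (218, 217, 207))]
```

Request:
send_rows(
  slide=[
    [-0.03, 0.002, 0.15],
    [0, 0, 0.2],
    [0, 0, 0.2],
    [0, 0, 0.12],
    [0, 0, 0.02],
  ],
  twist=[
    [0.003, -0.005, 0],
    [0, 0, 0],
    [0, 0, 0],
    [0, 0, 0],
    [0, 0, 0],
  ],
  claw=[1, 1, 1, 1, 1],
)

```text
time_s: 35.55
position: [0.5574, -0.0054, -0.0146]
tcp_rot: [-0.003, 0.051, 0.999, 0.0]
force: [-0.1, -0.6, 0.4]
finger_gap: 0.0881
grip_force: 0.0
```

Request:
send_rows(
  slide=[
    [0, 0, 0],
    [0, 0, 0],
    [0, 0, 0],
    [0, 0, 0],
    [0, 0, 0],
  ],
  twist=[
    [0, 0, 0],
    [0, 0, 0],
    [0, 0, 0],
    [0, 0, 0],
    [0, 0, 0],
  ],
  claw=[1, 0.5, 0.5, 0.5, 0.5],
)

```text
time_s: 36.05
position: [0.5605, -0.0053, -0.0112]
tcp_rot: [0.001, 0.051, 0.999, 0.0]
force: [-1.2, -0.4, 5.3]
finger_gap: 0.0591
grip_force: 30.0
```

Request:
send_rows(
  slide=[
    [0, 0, 0],
    [0, 0, -0.1],
    [0, 0, -0.2],
    [0, 0, -0.2],
    [0, 0, 0],
  ],
  twist=[
    [0, 0, 0],
    [0, 0, 0],
    [0, 0, 0],
    [0, 0, 0],
    [0, 0, 0],
  ],
  claw=[0.5, 0.5, 0.5, 0.5, 0.5],
)

```text
time_s: 36.55
position: [0.5632, -0.0051, 0.0923]
tcp_rot: [0.004, 0.051, 0.999, 0.001]
force: [0.6, -1.0, -3.5]
finger_gap: 0.0601
grip_force: 30.0
```

```bash
python3 - <<'E'
from h import *
s=monitor.get_state();P=s['position']; print(P)
a=plan([.42,-.275,.09],-5.8);plan([.42,-.275,-.007],-5.8,start=a)
E
```

```text
[ 0.56318975 -0.00513656  0.09234696]
twist [ 0.0016  0.0049 -0.0001] slide [ 0.5759 -1.4148  0.0117] rows 1 7
twist [0. 0. 0.] slide [0.    0.    0.485] rows 0 2
```

Request:
send_rows(
  slide=[
    [0.083, -0.202, 0],
    [0.083, -0.202, 0],
    [0.083, -0.202, 0],
    [0.083, -0.202, 0],
    [0.083, -0.202, 0],
  ],
  twist=[
    [0, 0.005, 0],
    [0, 0, 0],
    [0, 0, 0],
    [0, 0, 0],
    [0, 0, 0],
  ],
  claw=[0.5, 0.5, 0.5, 0.5, 0.5],
)

```text
time_s: 37.05
position: [0.4551, -0.1983, 0.0872]
tcp_rot: [-0.005, 0.05, 0.999, 0.001]
force: [1.0, -0.8, -4.4]
finger_gap: 0.0597
grip_force: 30.0
```

Request:
send_rows(
  slide=[
    [0.083, -0.202, 0],
    [0.083, -0.202, 0],
    [0, 0, 0.1],
    [0, 0, 0.15],
    [0, 0, 0.15],
  ],
  twist=[
    [0, 0, 0],
    [0, 0, 0],
    [0, 0, 0],
    [0, 0, 0],
    [0, 0, 0],
  ],
  claw=[0.5, 0.5, 0.5, 0.5, 0.5],
)

```text
time_s: 37.55
position: [0.4145, -0.2743, 0.0068]
tcp_rot: [-0.004, 0.051, 0.999, 0.001]
force: [0.7, 0.7, -4.0]
finger_gap: 0.0598
grip_force: 30.0
```

Request:
send_rows(
  slide=[
    [0, 0, 0.05],
    [0, 0, 0.015],
    [0, 0, 0.01],
    [0, 0, 0.005],
    [0, 0, 0],
  ],
  twist=[
    [0, 0, 0],
    [0, 0, 0],
    [0, 0, 0],
    [0, 0, 0],
    [0, 0, 0],
  ],
  claw=[0.5, 0.5, 0.5, 0.5, 0.5],
)

```text
time_s: 38.05
position: [0.4157, -0.2748, -0.0068]
tcp_rot: [-0.003, 0.05, 0.999, 0.0]
force: [-0.3, 0.2, -3.7]
finger_gap: 0.0598
grip_force: 30.0
```

Request:
send_rows(
  slide=[
    [0, 0, 0.003],
    [0, 0, 0],
    [0, 0, 0],
    [0, 0, 0],
    [0, 0, 0],
  ],
  twist=[
    [0, 0, 0],
    [0, 0, 0],
    [0, 0, 0],
    [0, 0, 0],
    [0, 0, 0],
  ],
  claw=[0.5, 0.8, 0.95, 0.95, 0.95],
)

```text
time_s: 38.55
position: [0.4152, -0.2745, -0.008]
tcp_rot: [-0.004, 0.05, 0.999, 0.001]
force: [0.5, -0.1, 0.4]
finger_gap: 0.0835
grip_force: 0.0
```

Request:
send_rows(
  slide=[
    [0, 0, 0],
    [0, 0, -0.15],
    [0, 0, -0.2],
    [0, 0, -0.2],
    [0, 0, -0.2],
  ],
  twist=[
    [0, 0, 0],
    [0, 0, 0],
    [0, 0, 0],
    [0, 0, 0],
    [0, 0, 0],
  ],
  claw=[1, 1, 1, 1, 1],
)

```text
time_s: 39.05
position: [0.4158, -0.2746, 0.1433]
tcp_rot: [-0.004, 0.051, 0.999, 0.001]
force: [0.8, -0.5, 0.7]
finger_gap: 0.088
grip_force: 0.0
```

```bash
python3 - <<'E'
from h import *
s=monitor.get_state();P=s['position']; print(P)
plan([.42,.27,.16],0)
E
```

```text
[ 0.41577518 -0.2746164   0.14328925]
twist [ 0.0009 -0.0053 -0.0645] slide [-0.0211  2.7231 -0.0836] rows 1 11
```

Request:
send_rows(
  slide=[
    [0, 0.22, -0.03],
    [0, 0.24, -0.03],
    [0, 0.24, -0.02],
    [0, 0.24, 0],
    [0, 0.24, 0],
  ],
  twist=[
    [0, -0.005, -0.065],
    [0, 0, 0],
    [0, 0, 0],
    [0, 0, 0],
    [0, 0, 0],
  ],
  claw=[1, 1, 1, 1, 1],
)

```text
time_s: 39.55
position: [0.4202, -0.0372, 0.1585]
tcp_rot: [0.001, -0.0, 1.0, 0.001]
force: [1.0, -0.2, 0.5]
finger_gap: 0.0881
grip_force: 0.0
```

Request:
send_rows(
  slide=[
    [0, 0.24, 0],
    [0, 0.24, 0],
    [0, 0.24, 0],
    [0, 0.24, 0],
    [0, 0.24, 0],
  ],
  twist=[
    [0, 0, 0],
    [0, 0, 0],
    [0, 0, 0],
    [0, 0, 0],
    [0, 0, 0],
  ],
  claw=[1, 1, 1, 1, 1],
)

```text
time_s: 40.05
position: [0.4198, 0.2029, 0.1587]
tcp_rot: [0.0, -0.0, 1.0, 0.001]
force: [1.4, -0.4, 0.4]
finger_gap: 0.0882
grip_force: 0.0
```

Request:
send_rows(
  slide=[
    [-0.05, 0.24, 0],
    [0, 0.08, 0],
    [0, 0, 0],
    [0, 0, 0],
    [0, 0, 0],
  ],
  twist=[
    [0, 0, 0],
    [0, 0, 0],
    [0, 0, 0],
    [0, 0, 0],
    [0, 0, 0],
  ],
  claw=[1, 1, 1, 1, 1],
)

```text
time_s: 40.55
position: [0.4302, 0.2626, 0.1585]
tcp_rot: [-0.0, 0.001, 1.0, 0.0]
force: [-0.5, 0.4, 0.4]
finger_gap: 0.0885
grip_force: 0.0
```

```bash
cat > pk.py <<'E'
from h import *
import sys
d=grab('wrist',sys.argv[1]); im=d['image']; s=monitor.get_state(); print(np.round(s['position'],4))
hsv=cv2.cvtColor(im,cv2.COLOR_BGR2HSV)
# known rough packers: sample colours & board
for nm,P in(('A',(.4366,.4359)),('B',(.4267,.3043)),('C',(.437,.2411))):
    u,v=proj(d,[*P,.032],True); ok=0<=u<512 and 0<=v<384
    print(nm,round(u,1),round(v,1),hsv[int(v),int(u)] if ok else None)
u,v=proj(d,[.40,.37,.006],True); print('board',round(u),round(v),hsv[int(v),int(u)])
E
python3 pk.py w10; python3 - <<'E'
from h import *
d=load('w10');im=d['image'];hsv=cv2.cvtColor(im,cv2.COLOR_BGR2HSV)
m=((hsv[...,0]>8)&(hsv[...,0]<25)&(hsv[...,1]>70))
for x in (.40,.42,.44):
    print(x,[(round(y,3),)+tuple(int(a) for a in hsv[int(v),int(u)]) for y in np.arange(.20,.47,.006) for u,v in [proj(d,[x,y,.032],True)] if 0<=u<512 and 0<=v<384])
E
```

```text
[0.4303 0.2628 0.1586]
A 408.1 183.2 [ 18 106 200]
B 294.5 173.3 [ 19  95 190]
C 232.3 183.2 [ 19 107 193]
board 350 145 [ 20  94 218]
0.4 [(np.float64(0.2), 90, 11, 184), (np.float64(0.206), 85, 11, 139), (np.float64(0.212), 90, 9, 138), (np.float64(0.218), 19, 92, 125), (np.float64(0.224), 19, 99, 142), (np.float64(0.23), 19, 108, 182), (np.float64(0.236), 19, 108, 200), (np.float64(0.242), 19, 108, 191), (np.float64(0.248), 19, 109, 191), (np.float64(0.254), 19, 108, 201), (np.float64(0.26), 20, 92, 116), (np.float64(0.266), 18, 108, 189), (np.float64(0.272), 19, 109, 206), (np.float64(0.278), 19, 107, 193), (np.float64(0.284), 19, 105, 184), (np.float64(0.29), 18, 108, 203), (np.float64(0.296), 19, 100, 192), (np.float64(0.302), 20, 94, 195), (np.float64(0.308), 19, 94, 189), (np.float64(0.314), 20, 96, 199), (np.float64(0.32), 20, 94, 215), (np.float64(0.326), 20, 94, 219), (np.float64(0.332), 19, 96, 209), (np.float64(0.338), 20, 96, 209), (np.float64(0.344), 20, 94, 197), (np.float64(0.35), 20, 94, 203), (np.float64(0.356), 20, 96, 217), (np.float64(0.362), 20, 92, 218), (np.f
[... 2948 characters left out ...]
(0.344), 20, 95, 201), (np.float64(0.35), 19, 95, 211), (np.float64(0.356), 20, 94, 215), (np.float64(0.362), 20, 94, 218), (np.float64(0.368), 20, 95, 209), (np.float64(0.374), 20, 94, 197), (np.float64(0.38), 19, 95, 199), (np.float64(0.386), 19, 94, 200), (np.float64(0.392), 20, 93, 126), (np.float64(0.398), 20, 92, 117), (np.float64(0.404), 20, 92, 114), (np.float64(0.41), 20, 93, 115), (np.float64(0.416), 18, 95, 83), (np.float64(0.422), 18, 96, 82), (np.float64(0.428), 18, 110, 193), (np.float64(0.434), 19, 106, 202), (np.float64(0.44), 19, 108, 194), (np.float64(0.446), 18, 105, 183), (np.float64(0.452), 19, 106, 203), (np.float64(0.458), 21, 44, 219), (np.float64(0.464), 94, 8, 226)]
```

```bash
cat > pk2.py <<'E'
from h import *
import sys
d=load(sys.argv[1]); hsv=cv2.cvtColor(cv2.GaussianBlur(d['image'],(3,3),0),cv2.COLOR_BGR2HSV)
m=((hsv[...,0]>14)&(hsv[...,0]<24)&(hsv[...,1]>101)&(hsv[...,2]>150)).astype(np.uint8)
m=cv2.morphologyEx(m,cv2.MORPH_OPEN,np.ones((3,3)))
cs,_=cv2.findContours(m,cv2.RETR_EXTERNAL,cv2.CHAIN_APPROX_NONE)
for c in cs:
    if cv2.contourArea(c)<150: continue
    W=np.array([onz(d,u,v,.032,True)[:2] for u,v in c[:,0]])
    (cx,cy),(w,h),a=cv2.minAreaRect((W*1000).astype(np.float32)); b=cv2.boxPoints(((cx,cy),(w,h),a))
    print('area',cv2.contourArea(c),'c',round(cx),round(cy),'wh',round(w),round(h),'ang',round(a,1))
    pts=cv2.approxPolyDP((W*1000).astype(np.float32).reshape(-1,1,2),3,True)[:,0]; print(pts.round().astype(int).tolist())
E
python3 pk2.py w10
```

```text
area 2018.0 c 436 440 wh 32 110 ang 87.4
[[382, 427], [489, 423], [490, 452], [383, 457]]
area 6554.0 c 432 261 wh 115 71 ang 2.5
[[373, 293], [374, 261], [470, 262], [381, 255], [384, 224], [490, 231], [489, 263], [482, 266], [482, 296]]
```

```bash
python3 - <<'E'
from h import *
a=plan([.392,.4418,.06],-2.4); plan([.392,.4418,-.009],-2.4,start=a)
E
```

```text
twist [ 0.0003 -0.0002  0.0255] slide [0.2287 0.886  0.4929] rows 1 5
twist [0. 0. 0.] slide [0.    0.    0.345] rows 0 2
```

Request:
send_rows(
  slide=[
    [0.046, 0.177, 0.05],
    [0.046, 0.177, 0.06],
    [0.046, 0.177, 0.08],
    [0.046, 0.177, 0.1],
    [0.046, 0.177, 0.2],
  ],
  twist=[
    [0, 0, 0.026],
    [0, 0, 0],
    [0, 0, 0],
    [0, 0, 0],
    [0, 0, 0],
  ],
  claw=[0.7, 0.7, 0.7, 0.7, 0.7],
)

```text
time_s: 41.1
position: [0.392, 0.4426, 0.0652]
tcp_rot: [0.002, 0.021, 1.0, 0.003]
force: [0.4, 0.2, 0.1]
finger_gap: 0.0618
grip_force: 0.0
```

Request:
send_rows(
  slide=[
    [0, 0, 0.1],
    [0, 0, 0.1],
    [0, 0, 0.1],
    [0, 0, 0.045],
    [0, 0, 0],
  ],
  twist=[
    [0, 0, 0],
    [0, 0, 0],
    [0, 0, 0],
    [0, 0, 0],
    [0, 0, 0],
  ],
  claw=[0.7, 0.7, 0.7, 0.7, 0.7],
)

```text
time_s: 41.6
position: [0.3904, 0.4391, -0.0059]
tcp_rot: [-0.001, 0.021, 1.0, -0.0]
force: [0.4, 0.0, 0.4]
finger_gap: 0.0616
grip_force: 0.0
```

Request:
send_rows(
  slide=[
    [0, 0, 0],
    [0, 0, 0],
    [0, 0, 0],
    [0, 0, 0],
    [0, 0, 0],
  ],
  twist=[
    [0, 0, 0],
    [0, 0, 0],
    [0, 0, 0],
    [0, 0, 0],
    [0, 0, 0],
  ],
  claw=[0.2, 0.2, 0.2, 0.2, 0.2],
)

```text
time_s: 42.1
position: [0.3907, 0.4413, -0.0044]
tcp_rot: [0.0, 0.02, 1.0, 0.001]
force: [-0.6, -0.7, 6.7]
finger_gap: 0.0337
grip_force: 30.0
```

Request:
send_rows(
  slide=[
    [0, 0, -0.1],
    [0, 0, -0.2],
    [0, 0, -0.2],
    [0, 0, 0],
    [0, 0, 0],
  ],
  twist=[
    [0, 0, 0],
    [0, 0, 0],
    [0, 0, 0],
    [0, 0, 0],
    [0, 0, 0],
  ],
  claw=[0.2, 0.2, 0.2, 0.2, 0.2],
)

```text
time_s: 42.6
position: [0.3905, 0.441, 0.0955]
tcp_rot: [0.0, 0.02, 1.0, 0.001]
force: [0.1, -0.9, -2.1]
finger_gap: 0.0338
grip_force: 30.0
```

```bash
python3 - <<'E'
from h import *
s=monitor.get_state();print(s['position'],s['finger_gap'],s['grip_force'])
p=rail(-.14,.082,.09);print(p); a=plan(p,YR); b=plan(rail(-.14,.082,-.011),YR,start=a);b=plan(rail(-.05,.082,-.014),YR,start=b)
E
```

```text
[0.3904521  0.44104993 0.09553077] 0.03378111973575901 29.99170482158661
[0.48300332 0.0837281  0.09      ]
twist [0.0017 0.0004 0.0392] slide [-0.6409 -1.7307  0.0277] rows 1 8
twist [0. 0. 0.] slide [0.    0.    0.505] rows 0 3
twist [0. 0. 0.] slide [-0.45  -0.     0.015] rows 0 2
```

Request:
send_rows(
  slide=[
    [-0.08, -0.216, 0],
    [-0.08, -0.216, 0],
    [-0.08, -0.216, 0],
    [-0.08, -0.216, 0],
    [-0.08, -0.216, 0],
  ],
  twist=[
    [0, 0, 0.039],
    [0, 0, 0],
    [0, 0, 0],
    [0, 0, 0],
    [0, 0, 0],
  ],
  claw=[0.2, 0.2, 0.2, 0.2, 0.2],
)

```text
time_s: 43.1
position: [0.4498, 0.2161, 0.0931]
tcp_rot: [-0.001, 0.05, 0.999, -0.0]
force: [0.6, 0.4, -0.2]
finger_gap: 0.0336
grip_force: 30.0
```

Request:
send_rows(
  slide=[
    [-0.08, -0.216, 0],
    [-0.08, -0.216, 0],
    [-0.08, -0.216, 0],
    [0, 0, 0.15],
    [0, 0, 0.15],
  ],
  twist=[
    [0, 0, 0],
    [0, 0, 0],
    [0, 0, 0],
    [0, 0, 0],
    [0, 0, 0],
  ],
  claw=[0.2, 0.2, 0.2, 0.2, 0.2],
)

```text
time_s: 43.6
position: [0.4854, 0.0827, 0.033]
tcp_rot: [-0.0, 0.052, 0.999, 0.0]
force: [1.0, 1.0, -1.0]
finger_gap: 0.0335
grip_force: 30.0
```

Request:
send_rows(
  slide=[
    [0, 0, 0.1],
    [0, 0, 0.05],
    [0, 0, 0.03],
    [0, 0, 0],
    [0, 0, 0],
  ],
  twist=[
    [0, 0, 0],
    [0, 0, 0],
    [0, 0, 0],
    [0, 0, 0],
    [0, 0, 0],
  ],
  claw=[0.2, 0.2, 0.2, 0.2, 0.2],
)

```text
time_s: 44.1
position: [0.4859, 0.085, -0.0011]
tcp_rot: [0.0, 0.05, 0.999, 0.001]
force: [-0.0, 0.7, -1.4]
finger_gap: 0.0336
grip_force: 30.0
```

```bash
python3 - <<'E'
from h import *
s=monitor.get_state();print(s['position'],inrail(s['position']),s['force'])
a=plan(rail(-.14,.082,-.009),YR);b=plan(rail(-.05,.082,-.009),YR,start=a)
E
```

```text
[ 0.48591408  0.08498206 -0.0011076 ] [-0.13723086  0.08354169] [-3.06366710e-04  6.70708980e-01 -1.41073656e+00]
twist [0.001  0.0004 0.0002] slide [ 0.0138 -0.0077  0.0395] rows 1 1
twist [0. 0. 0.] slide [-0.45 -0.    0.  ] rows 0 2
```

Request:
send_rows(
  slide=[
    [0, -0.008, 0.037],
    [0, 0, 0],
    [-0.08, 0, 0],
    [-0.1, 0, 0],
    [-0.1, 0, 0],
  ],
  twist=[
    [0, 0, 0],
    [0, 0, 0],
    [0, 0, 0],
    [0, 0, 0],
    [0, 0, 0],
  ],
  claw=[0.2, 0.2, 0.2, 0.2, 0.2],
)

```text
time_s: 44.6
position: [0.5418, 0.0776, -0.0087]
tcp_rot: [0.0, 0.05, 0.999, 0.001]
force: [0.2, 1.2, -1.6]
finger_gap: 0.0337
grip_force: 30.0
```

Request:
send_rows(
  slide=[
    [-0.08, 0, 0],
    [-0.06, 0, 0],
    [-0.015, 0, 0],
    [0, 0, 0],
    [0, 0, 0],
  ],
  twist=[
    [0, 0, 0],
    [0, 0, 0],
    [0, 0, 0],
    [0, 0, 0],
    [0, 0, 0],
  ],
  claw=[0.2, 0.2, 0.2, 0.2, 0.2],
)

```text
time_s: 45.1
position: [0.571, 0.0746, -0.0091]
tcp_rot: [-0.001, 0.05, 0.999, 0.001]
force: [0.6, 0.3, -1.6]
finger_gap: 0.0339
grip_force: 30.0
```

```bash
python3 - <<'E'
from h import *
s=monitor.get_state();print(s['position'],inrail(s['position']),s['force'],s['finger_gap'])
E
```

```text
[ 0.57096617  0.07457287 -0.00910951] [-0.05156226  0.08178084] [ 0.61662617  0.27557079 -1.60411577] 0.033860523138141654
```

Request:
send_rows(
  slide=[
    [0, 0, 0.006],
    [0, 0, 0],
    [0, 0, 0],
    [0, 0, 0],
    [0, 0, 0],
  ],
  twist=[
    [0, 0, 0],
    [0, 0, 0],
    [0, 0, 0],
    [0, 0, 0],
    [0, 0, 0],
  ],
  claw=[0.2, 0.2, 0.45, 0.55, 0.55],
)

```text
time_s: 45.6
position: [0.572, 0.0745, -0.0101]
tcp_rot: [0.0, 0.051, 0.999, 0.001]
force: [-0.7, 0.1, 0.7]
finger_gap: 0.0486
grip_force: 0.0
```

Request:
send_rows(
  slide=[
    [0, 0, 0],
    [0, 0, -0.1],
    [0, 0, -0.2],
    [0, 0, -0.2],
    [0, 0, -0.2],
  ],
  twist=[
    [0, 0, 0],
    [0, 0, 0],
    [0, 0, 0],
    [0, 0, 0],
    [0, 0, 0],
  ],
  claw=[0.55, 0.55, 0.55, 0.3, 0],
)

```text
time_s: 46.1
position: [0.5716, 0.0742, 0.1313]
tcp_rot: [-0.0, 0.051, 0.999, 0.001]
force: [0.6, 0.9, -0.2]
finger_gap: 0.0347
grip_force: 0.0
```

```bash
python3 - <<'E'
from h import *
s=monitor.get_state();print(s['position'])
a=plan([.40,.232,.13],0); a=plan([.368,.232,.05],0,start=a);a=plan([.368,.232,-.009],0,start=a)
E
```

```text
[0.57164407 0.07419066 0.13126917]
twist [ 0.0008 -0.0002 -0.0644] slide [0.8582 0.789  0.0063] rows 1 5
twist [0. 0. 0.] slide [0.16 0.   0.4 ] rows 0 2
twist [0. 0. 0.] slide [0.    0.    0.295] rows 0 2
```

Request:
send_rows(
  slide=[
    [0.172, 0.158, 0],
    [0.172, 0.158, 0],
    [0.172, 0.158, 0],
    [0.172, 0.158, 0],
    [0.172, 0.158, 0],
  ],
  twist=[
    [0, 0, -0.064],
    [0, 0, 0],
    [0, 0, 0],
    [0, 0, 0],
    [0, 0, 0],
  ],
  claw=[0, 0, 0, 0, 0],
)

```text
time_s: 46.6
position: [0.402, 0.2367, 0.1302]
tcp_rot: [0.0, 0.0, 1.0, 0.001]
force: [0.2, 1.6, 0.6]
finger_gap: 0.0007
grip_force: 0.0
```

Request:
send_rows(
  slide=[
    [0, 0, 0],
    [0, 0, 0],
    [0, 0, 0],
    [0, 0, 0],
    [0, 0, 0],
  ],
  twist=[
    [0, 0, 0],
    [0, 0, 0],
    [0, 0, 0],
    [0, 0, 0],
    [0, 0, 0],
  ],
  claw=[0, 0, 0, 0, 0],
)

```text
time_s: 47.1
position: [0.4043, 0.2347, 0.13]
tcp_rot: [0.0, 0.001, 1.0, 0.001]
force: [-0.4, 0.5, -0.5]
finger_gap: 0.0001
grip_force: 0.0
```

```bash
python3 - <<'E'
from h import *
grab('wrist','w11')
a=plan([.368,.232,.05],0);a=plan([.368,.232,-.009],0,start=a)
E
python3 pk2.py w11
```

```text
twist [ 0.0007  0.0002 -0.0016] slide [ 0.1806 -0.0143  0.4   ] rows 1 2
twist [0. 0. 0.] slide [0.    0.    0.295] rows 0 2
area 225.5 c 567 78 wh 30 20 ang 89.1
[[558, 65], [576, 63], [577, 92], [559, 92]]
area 2220.5 c 413 242 wh 63 34 ang 3.7
[[380, 255], [383, 224], [443, 228], [440, 250], [443, 260]]
area 2834.0 c 415 279 wh 84 33 ang 1.7
[[374, 261], [451, 263], [456, 266], [457, 296], [374, 294]]
```

Request:
send_rows(
  slide=[
    [0.09, -0.007, 0.1],
    [0.092, -0.007, 0.1],
    [0, 0, 0.2],
    [0, 0, 0.15],
    [0, 0, 0.14],
  ],
  twist=[
    [0, 0, 0],
    [0, 0, 0],
    [0, 0, 0],
    [0, 0, 0],
    [0, 0, 0],
  ],
  claw=[0, 0, 0, 0, 0],
)

```text
time_s: 47.65
position: [0.3672, 0.2327, -0.0093]
tcp_rot: [0.0, 0.001, 1.0, 0.001]
force: [0.3, 0.9, -1.5]
finger_gap: 0.0007
grip_force: 0.0
```

Request:
send_rows(
  slide=[
    [0, 0, 0],
    [0, 0, 0],
    [0, 0, 0],
    [0, 0, 0],
    [0, 0, 0],
  ],
  twist=[
    [0, 0, 0],
    [0, 0, 0],
    [0, 0, 0],
    [0, 0, 0],
    [0, 0, 0],
  ],
  claw=[0, 0, 0, 0, 0],
)

```text
time_s: 48.15
position: [0.3677, 0.2336, -0.0069]
tcp_rot: [0.001, 0.0, 1.0, 0.001]
force: [-1.0, -0.5, 0.0]
finger_gap: 0.0005
grip_force: 0.0
```

Request:
send_rows(
  slide=[
    [0, 0.04, 0],
    [0, 0.04, 0],
    [0, 0.04, 0],
    [0, 0.03, 0],
    [0, 0, 0],
  ],
  twist=[
    [0, 0, 0],
    [0, 0, 0],
    [0, 0, 0],
    [0, 0, 0],
    [0, 0, 0],
  ],
  claw=[0, 0, 0, 0, 0],
)

```text
time_s: 48.65
position: [0.367, 0.2646, -0.0079]
tcp_rot: [0.0, -0.001, 1.0, 0.001]
force: [0.0, -0.4, -0.2]
finger_gap: 0.0004
grip_force: 0.0
```

Request:
send_rows(
  slide=[
    [0, -0.01, 0],
    [0, 0, -0.2],
    [0, 0, -0.2],
    [-0.1, 0, -0.2],
    [-0.1, 0, -0.1],
  ],
  twist=[
    [0, 0, 0],
    [0, 0, 0],
    [0, 0, 0],
    [0, 0, 0],
    [0, 0, 0],
  ],
  claw=[0, 0, 0, 0, 0.3],
)

```text
time_s: 49.15
position: [0.4083, 0.261, 0.1351]
tcp_rot: [0.001, 0.0, 1.0, 0.002]
force: [0.5, -0.3, -0.6]
finger_gap: 0.0062
grip_force: 0.0
```

Request:
send_rows(
  slide=[
    [0, 0, 0],
    [0, 0, 0],
    [0, 0, 0],
    [0, 0, 0],
    [0, 0, 0],
  ],
  twist=[
    [0, 0, 0],
    [0, 0, 0],
    [0, 0, 0],
    [0, 0, 0],
    [0, 0, 0],
  ],
  claw=[0.5, 0.5, 0.5, 0.5, 0.5],
)

```text
time_s: 49.65
position: [0.4059, 0.2605, 0.1311]
tcp_rot: [-0.001, -0.0, 1.0, 0.0]
force: [-0.4, 0.4, 0.4]
finger_gap: 0.044
grip_force: 0.0
```

```bash
python3 - <<'E'
from h import *
grab('wrist','w12'); print(monitor.get_state()['position'])
E
python3 pk2.py w12
```

```text
[0.40619523 0.26059428 0.13134093]
area 7232.0 c 432 271 wh 114 91 ang 3.8
[[379, 313], [375, 282], [479, 263], [380, 256], [384, 224], [491, 230], [489, 262], [481, 264], [486, 296]]
```

```bash
python3 - <<'E'
from h import *
a=plan([.362,.237,.06],0);a=plan([.362,.237,-.009],0,start=a)
E
```

```text
twist [ 0.0002 -0.0008 -0.0001] slide [ 0.221  -0.118   0.3567] rows 1 2
twist [0. 0. 0.] slide [0.    0.    0.345] rows 0 2
```

Request:
send_rows(
  slide=[
    [0.11, -0.059, 0.1],
    [0.111, -0.059, 0.1],
    [0, 0, 0.1],
    [0, 0, 0],
    [0, 0, 0],
  ],
  twist=[
    [0, 0, 0],
    [0, 0, 0],
    [0, 0, 0],
    [0, 0, 0],
    [0, 0, 0],
  ],
  claw=[0, 0, 0, 0, 0],
)

```text
time_s: 50.2
position: [0.363, 0.2376, 0.0722]
tcp_rot: [-0.0, 0.0, 1.0, 0.001]
force: [-0.8, 0.9, 0.7]
finger_gap: 0.0059
grip_force: 0.0
```

Request:
send_rows(
  slide=[
    [0, 0, 0.1],
    [0, 0, 0.15],
    [0, 0, 0.1],
    [0, 0, 0.045],
    [0, 0, 0],
  ],
  twist=[
    [0, 0, 0],
    [0, 0, 0],
    [0, 0, 0],
    [0, 0, 0],
    [0, 0, 0],
  ],
  claw=[0, 0, 0, 0, 0],
)

```text
time_s: 50.7
position: [0.3631, 0.2376, -0.0071]
tcp_rot: [-0.0, 0.0, 1.0, 0.001]
force: [1.0, -0.3, 0.4]
finger_gap: 0.0001
grip_force: 0.0
```

Request:
send_rows(
  slide=[
    [-0.04, 0, 0],
    [-0.05, 0, 0],
    [-0.05, 0, 0],
    [-0.05, 0, 0],
    [0, 0, 0],
  ],
  twist=[
    [0, 0, 0],
    [0, 0, 0],
    [0, 0, 0],
    [0, 0, 0],
    [0, 0, 0],
  ],
  claw=[0, 0, 0, 0, 0],
)

```text
time_s: 51.2
position: [0.4033, 0.2377, -0.0065]
tcp_rot: [0.001, 0.001, 1.0, 0.001]
force: [0.2, -0.1, 0.7]
finger_gap: 0.0004
grip_force: 0.0
```

Request:
send_rows(
  slide=[
    [0.02, 0, 0],
    [0, 0, -0.2],
    [0, 0, -0.2],
    [0, 0.07, -0.2],
    [0, 0.07, -0.1],
  ],
  twist=[
    [0, 0, 0],
    [0, 0, 0],
    [0, 0, 0],
    [0, 0, 0],
    [0, 0, 0],
  ],
  claw=[0, 0, 0, 0, 0.3],
)

```text
time_s: 51.7
position: [0.397, 0.266, 0.1359]
tcp_rot: [0.001, 0.001, 1.0, 0.002]
force: [-0.6, -0.2, 0.0]
finger_gap: 0.0059
grip_force: 0.0
```

Request:
send_rows(
  slide=[
    [0, 0, 0],
    [0, 0, 0],
    [0, 0, 0],
    [0, 0, 0],
    [0, 0, 0],
  ],
  twist=[
    [0, 0, 0],
    [0, 0, 0],
    [0, 0, 0],
    [0, 0, 0],
    [0, 0, 0],
  ],
  claw=[0.5, 0.5, 0.5, 0.5, 0.5],
)

```text
time_s: 52.2
position: [0.3963, 0.2644, 0.1321]
tcp_rot: [-0.001, 0.001, 1.0, -0.0]
force: [-0.1, -0.2, 0.1]
finger_gap: 0.0435
grip_force: 0.0
```

```bash
python3 - <<'E'
from h import *
grab('wrist','w13'); print(monitor.get_state()['position'])
E
python3 pk2.py w13
```

```text
[0.39645559 0.26456514 0.13235195]
area 2171.0 c 453 239 wh 34 75 ang 89.5
[[416, 224], [457, 226], [488, 222], [490, 256], [416, 256]]
area 3493.5 c 430 289 wh 34 110 ang 80.3
[[374, 282], [481, 264], [486, 296], [380, 314]]
```

```bash
python3 - <<'E'
from h import *
a=plan([.3846,.2968,.06],-9.7);a=plan([.3846,.2968,-.007],-9.7,start=a)
E
```

```text
twist [ 1.00e-04 -7.00e-04  1.07e-01] slide [0.0856 0.1489 0.3618] rows 2 2
twist [0. 0. 0.] slide [0.    0.    0.335] rows 0 2
```

Request:
send_rows(
  slide=[
    [0, 0, 0.1],
    [0, 0, 0.06],
    [0.043, 0.074, 0.1],
    [0.043, 0.075, 0.1],
    [0, 0, 0],
  ],
  twist=[
    [0, 0, 0.054],
    [0, 0, 0.053],
    [0, 0, 0],
    [0, 0, 0],
    [0, 0, 0],
  ],
  claw=[0.55, 0.55, 0.55, 0.55, 0.55],
)

```text
time_s: 52.75
position: [0.3826, 0.2984, 0.059]
tcp_rot: [-0.002, 0.083, 0.997, -0.0]
force: [-0.8, 0.5, 0.2]
finger_gap: 0.0482
grip_force: 0.0
```

Request:
send_rows(
  slide=[
    [0, 0, 0.1],
    [0, 0, 0.1],
    [0, 0, 0.1],
    [0, 0, 0.035],
    [0, 0, 0],
  ],
  twist=[
    [0, 0, 0],
    [0, 0, 0],
    [0, 0, 0],
    [0, 0, 0],
    [0, 0, 0],
  ],
  claw=[0.55, 0.55, 0.55, 0.55, 0.55],
)

```text
time_s: 53.25
position: [0.385, 0.2967, -0.006]
tcp_rot: [-0.0, 0.085, 0.996, 0.0]
force: [0.3, 0.0, 0.6]
finger_gap: 0.0484
grip_force: 0.0
```

Request:
send_rows(
  slide=[
    [0, 0, 0],
    [0, 0, 0],
    [0, 0, 0],
    [0, 0, 0],
    [0, 0, 0],
  ],
  twist=[
    [0, 0, 0],
    [0, 0, 0],
    [0, 0, 0],
    [0, 0, 0],
    [0, 0, 0],
  ],
  claw=[0.2, 0.2, 0.2, 0.2, 0.2],
)

```text
time_s: 53.75
position: [0.3855, 0.298, -0.0049]
tcp_rot: [0.001, 0.084, 0.996, 0.001]
force: [-0.5, -1.4, 7.1]
finger_gap: 0.0339
grip_force: 29.9
```

Request:
send_rows(
  slide=[
    [0, 0, -0.1],
    [0, 0, -0.2],
    [0, 0, -0.2],
    [0, 0, 0],
    [0, 0, 0],
  ],
  twist=[
    [0, 0, 0],
    [0, 0, 0],
    [0, 0, 0],
    [0, 0, 0],
    [0, 0, 0],
  ],
  claw=[0.2, 0.2, 0.2, 0.2, 0.2],
)

```text
time_s: 54.25
position: [0.3851, 0.2982, 0.0949]
tcp_rot: [0.001, 0.084, 0.996, 0.002]
force: [-0.6, 0.7, -1.9]
finger_gap: 0.0339
grip_force: 29.9
```

```bash
python3 - <<'E'
from h import *
s=monitor.get_state();print(s['position'],s['finger_gap'],s['grip_force'])
a=plan(rail(-.14,.018,.09),YR); b=plan(rail(-.14,.018,-.009),YR,start=a)
E
```

```text
[0.38506381 0.29819902 0.09488387] 0.0339408450535932 29.907573591917753
twist [ 0.0021  0.0006 -0.0426] slide [-0.5956 -1.3374  0.0244] rows 1 6
twist [0. 0. 0.] slide [0.    0.    0.495] rows 0 2
```

Request:
send_rows(
  slide=[
    [-0.099, -0.223, 0],
    [-0.099, -0.223, 0],
    [-0.099, -0.223, 0],
    [-0.099, -0.223, 0],
    [-0.099, -0.223, 0],
  ],
  twist=[
    [0.002, 0, -0.043],
    [0, 0, 0],
    [0, 0, 0],
    [0, 0, 0],
    [0, 0, 0],
  ],
  claw=[0.2, 0.2, 0.2, 0.2, 0.2],
)

```text
time_s: 54.75
position: [0.4567, 0.0628, 0.093]
tcp_rot: [-0.001, 0.05, 0.999, -0.001]
force: [0.7, 0.2, -0.9]
finger_gap: 0.0338
grip_force: 29.9
```

Request:
send_rows(
  slide=[
    [-0.099, -0.223, 0],
    [0, 0, 0.15],
    [0, 0, 0.15],
    [0, 0, 0.1],
    [0, 0, 0.04],
  ],
  twist=[
    [0, 0, 0],
    [0, 0, 0],
    [0, 0, 0],
    [0, 0, 0],
    [0, 0, 0],
  ],
  claw=[0.2, 0.2, 0.2, 0.2, 0.2],
)

```text
time_s: 55.25
position: [0.4701, 0.0179, 0.0035]
tcp_rot: [-0.003, 0.051, 0.999, -0.001]
force: [-0.8, -0.1, -0.2]
finger_gap: 0.0333
grip_force: 29.9
```

Request:
send_rows(
  slide=[
    [0, 0, 0],
    [0, 0, 0],
    [0, 0, 0],
    [0, 0, 0],
    [0, 0, 0],
  ],
  twist=[
    [0, 0, 0],
    [0, 0, 0],
    [0, 0, 0],
    [0, 0, 0],
    [0, 0, 0],
  ],
  claw=[0.2, 0.2, 0.2, 0.2, 0.2],
)

```text
time_s: 55.75
position: [0.4733, 0.0185, 0.007]
tcp_rot: [0.0, 0.05, 0.999, -0.001]
force: [0.1, -0.6, -0.9]
finger_gap: 0.0341
grip_force: 29.9
```

```bash
python3 - <<'E'
from h import *
s=monitor.get_state();print(s['position'],inrail(s['position']))
a=plan(rail(-.14,.018,-.0094),YR); b=plan(rail(-.051,.018,-.0094),YR,start=a)
E
```

```text
[0.47328746 0.01846015 0.00701575] [-0.14307038  0.01608432]
twist [-0.0009  0.0006  0.0002] slide [-0.0154  0.0096  0.0821] rows 1 1
twist [0. 0. 0.] slide [-0.445 -0.     0.   ] rows 0 2
```

Request:
send_rows(
  slide=[
    [0, 0.01, 0.05],
    [0, 0, 0.03],
    [0, 0, 0],
    [-0.08, 0, 0],
    [-0.1, 0, 0],
  ],
  twist=[
    [0, 0, 0],
    [0, 0, 0],
    [0, 0, 0],
    [0, 0, 0],
    [0, 0, 0],
  ],
  claw=[0.2, 0.2, 0.2, 0.2, 0.2],
)

```text
time_s: 56.25
position: [0.508, 0.0166, -0.01]
tcp_rot: [-0.001, 0.05, 0.999, -0.001]
force: [0.5, 1.2, -0.6]
finger_gap: 0.0335
grip_force: 29.9
```

Request:
send_rows(
  slide=[
    [-0.1, 0, 0],
    [-0.1, 0, 0],
    [-0.06, 0, 0],
    [-0.02, 0, 0],
    [0, 0, 0],
  ],
  twist=[
    [0, 0, 0],
    [0, 0, 0],
    [0, 0, 0],
    [0, 0, 0],
    [0, 0, 0],
  ],
  claw=[0.2, 0.2, 0.2, 0.2, 0.2],
)

```text
time_s: 56.75
position: [0.5644, 0.0109, -0.0099]
tcp_rot: [-0.0, 0.051, 0.999, -0.001]
force: [-0.3, 0.7, -1.1]
finger_gap: 0.0341
grip_force: 29.9
```

Request:
send_rows(
  slide=[
    [0, 0, 0.003],
    [0, 0, 0.003],
    [0, 0, 0],
    [0, 0, 0],
    [0, 0, 0],
  ],
  twist=[
    [0, 0, 0],
    [0, 0, 0],
    [0, 0, 0],
    [0, 0, 0],
    [0, 0, 0],
  ],
  claw=[0.2, 0.2, 0.2, 0.2, 0.2],
)

```text
time_s: 57.25
position: [0.5644, 0.0111, -0.0108]
tcp_rot: [-0.0, 0.05, 0.999, -0.001]
force: [-0.0, 0.2, 0.2]
finger_gap: 0.0337
grip_force: 29.9
```

```bash
python3 - <<'E'
from h import *
s=monitor.get_state();print(s['position'],inrail(s['position']),s['force'])
E
```

```text
[ 0.56444266  0.01106385 -0.01078606] [-0.05163439  0.0179377 ] [-0.01019374  0.22327236  0.18049588]
```

Request:
send_rows(
  slide=[
    [0, 0, 0],
    [0, 0, 0],
    [0, 0, 0],
    [0, 0, 0],
    [0, 0, 0],
  ],
  twist=[
    [0, 0, 0],
    [0, 0, 0],
    [0, 0, 0],
    [0, 0, 0],
    [0, 0, 0],
  ],
  claw=[0.5, 0.5, 0.5, 0.5, 0.5],
)

```text
time_s: 57.75
position: [0.5646, 0.011, -0.0108]
tcp_rot: [-0.0, 0.05, 0.999, -0.001]
force: [0.3, 0.7, -0.3]
finger_gap: 0.044
grip_force: 0.0
```

Request:
send_rows(
  slide=[
    [0, 0, -0.1],
    [0, 0, -0.2],
    [0, 0, -0.2],
    [0, 0, -0.2],
    [0, 0, -0.1],
  ],
  twist=[
    [0, 0, 0],
    [0, 0, 0],
    [0, 0, 0],
    [0, 0, 0],
    [0, 0, -0.064],
  ],
  claw=[0.5, 0.5, 0.5, 0.5, 0.5],
)

```text
time_s: 58.25
position: [0.5662, 0.0112, 0.1526]
tcp_rot: [0.002, -0.0, 1.0, -0.001]
force: [0.2, 0.3, 0.5]
finger_gap: 0.0441
grip_force: 0.0
```

Request:
send_rows(
  slide=[
    [0.13, 0.2, 0],
    [0.13, 0.2, 0],
    [0.13, 0.2, 0],
    [0.13, 0.2, 0],
    [0.13, 0.2, 0],
  ],
  twist=[
    [0, 0, 0],
    [0, 0, 0],
    [0, 0, 0],
    [0, 0, 0],
    [0, 0, 0],
  ],
  claw=[0.6, 0.6, 0.6, 0.6, 0.6],
)

```text
time_s: 58.75
position: [0.4335, 0.2127, 0.1491]
tcp_rot: [0.0, 0.0, 1.0, -0.001]
force: [-0.4, 0.5, -0.6]
finger_gap: 0.0525
grip_force: 0.0
```

Request:
send_rows(
  slide=[
    [0, 0.1, 0],
    [0, 0, 0],
    [0, 0, 0],
    [0, 0, 0],
    [0, 0, 0],
  ],
  twist=[
    [0, 0, 0],
    [0, 0, 0],
    [0, 0, 0],
    [0, 0, 0],
    [0, 0, 0],
  ],
  claw=[0.7, 0.7, 0.7, 0.7, 0.7],
)

```text
time_s: 59.25
position: [0.4353, 0.2298, 0.1488]
tcp_rot: [-0.0, 0.002, 1.0, -0.001]
force: [-0.2, 0.0, -0.1]
finger_gap: 0.0618
grip_force: 0.0
```

```bash
python3 - <<'E'
from h import *
grab('wrist','w14'); print(monitor.get_state()['position'])
plan([.426,.24,.06],0);
E
python3 pk2.py w14; python3 railz.py
```

```text
[0.43521345 0.23001065 0.14887435]
twist [-0.0014 -0.0002 -0.0018] slide [0.0461 0.0499 0.4444] rows 1 2
area 3140.0 c 470 239 wh 33 109 ang 89.9
[[415, 223], [523, 223], [524, 254], [415, 255]]
scene px/10mm -2.29 mm rise [ 8.7  8.7  8.7 11.7 11.7 11. ]
side px/10mm 0.59 mm rise [23.5 24.5 27.5 25.6 26.  27.1]
```

Request:
send_rows(
  slide=[
    [0.056, 0.045, 0.1],
    [0, 0, 0.15],
    [0, 0, 0.2],
    [0, 0, 0.2],
    [0, 0, 0.1],
  ],
  twist=[
    [0, 0, 0],
    [0, 0, 0],
    [0, 0, 0],
    [0, 0, 0],
    [0, 0, 0],
  ],
  claw=[0.7, 0.7, 0.7, 0.7, 0.7],
)

```text
time_s: 59.9
position: [0.4222, 0.2389, -0.0038]
tcp_rot: [-0.002, 0.0, 1.0, -0.002]
force: [-0.0, -0.1, -0.1]
finger_gap: 0.062
grip_force: 0.0
```

Request:
send_rows(
  slide=[
    [0, 0, 0.025],
    [0, 0, 0],
    [0, 0, 0],
    [0, 0, 0],
    [0, 0, 0],
  ],
  twist=[
    [0, 0, 0],
    [0, 0, 0],
    [0, 0, 0],
    [0, 0, 0],
    [0, 0, 0],
  ],
  claw=[0.7, 0.7, 0.2, 0.2, 0.2],
)

```text
time_s: 60.4
position: [0.4242, 0.2406, -0.0051]
tcp_rot: [0.001, 0.0, 1.0, -0.0]
force: [1.5, -0.0, 0.6]
finger_gap: 0.0397
grip_force: 0.0
```

Request:
send_rows(
  slide=[
    [0, 0, 0],
    [0, 0, 0],
    [0, 0, 0],
    [0, 0, 0],
    [0, 0, 0],
  ],
  twist=[
    [0, 0, 0],
    [0, 0, 0],
    [0, 0, 0],
    [0, 0, 0],
    [0, 0, 0],
  ],
  claw=[0.2, 0.2, 0.2, 0.2, 0.2],
)

```text
time_s: 60.9
position: [0.4239, 0.2403, -0.0054]
tcp_rot: [0.0, 0.0, 1.0, -0.001]
force: [-1.1, -1.1, 7.4]
finger_gap: 0.0338
grip_force: 29.9
```

Request:
send_rows(
  slide=[
    [0, 0, -0.1],
    [0, 0, -0.2],
    [0, 0, -0.2],
    [0, 0, 0],
    [0, 0, 0],
  ],
  twist=[
    [0, 0, 0],
    [0, 0, 0],
    [0, 0, 0],
    [0, 0, 0],
    [0, 0, 0],
  ],
  claw=[0.2, 0.2, 0.2, 0.2, 0.2],
)

```text
time_s: 61.4
position: [0.4238, 0.2406, 0.0945]
tcp_rot: [0.001, 0.0, 1.0, -0.0]
force: [-0.1, -1.1, -1.4]
finger_gap: 0.0338
grip_force: 29.9
```

```bash
python3 - <<'E'
from h import *
s=monitor.get_state();print(s['position'],s['finger_gap'],s['grip_force'])
a=plan(rail(-.14,-.075,.09),YR); b=plan(rail(-.14,-.075,-.009),YR,start=a)
E
```

```text
[0.42380496 0.24062757 0.09446184] 0.03384631535159548 29.913504235446453
twist [-0.0003  0.0007  0.0643] slide [-0.3738 -1.5356  0.0223] rows 1 7
twist [0. 0. 0.] slide [0.    0.    0.495] rows 0 2
```

Request:
send_rows(
  slide=[
    [-0.054, -0.22, 0],
    [-0.054, -0.22, 0],
    [-0.054, -0.22, 0],
    [-0.054, -0.22, 0],
    [-0.054, -0.22, 0],
  ],
  twist=[
    [0, 0, 0.064],
    [0, 0, 0],
    [0, 0, 0],
    [0, 0, 0],
    [0, 0, 0],
  ],
  claw=[0.2, 0.2, 0.2, 0.2, 0.2],
)

```text
time_s: 61.9
position: [0.4582, 0.0149, 0.0928]
tcp_rot: [-0.002, 0.05, 0.999, -0.001]
force: [0.7, 0.1, -0.5]
finger_gap: 0.0335
grip_force: 29.9
```

Request:
send_rows(
  slide=[
    [-0.054, -0.22, 0],
    [-0.054, -0.216, 0],
    [0, 0, 0.15],
    [0, 0, 0.15],
    [0, 0, 0.1],
  ],
  twist=[
    [0, 0, 0],
    [0, 0, 0],
    [0, 0, 0],
    [0, 0, 0],
    [0, 0, 0],
  ],
  claw=[0.2, 0.2, 0.2, 0.2, 0.2],
)

```text
time_s: 62.4
position: [0.4698, -0.0725, 0.0113]
tcp_rot: [-0.002, 0.051, 0.999, -0.001]
force: [-1.1, 1.0, -1.6]
finger_gap: 0.0335
grip_force: 29.9
```

Request:
send_rows(
  slide=[
    [0, 0, 0.05],
    [0, 0, 0],
    [0, 0, 0],
    [0, 0, 0],
    [0, 0, 0],
  ],
  twist=[
    [0, 0, 0],
    [0, 0, 0],
    [0, 0, 0],
    [0, 0, 0],
    [0, 0, 0],
  ],
  claw=[0.2, 0.2, 0.2, 0.2, 0.2],
)

```text
time_s: 62.9
position: [0.4729, -0.0723, 0.0052]
tcp_rot: [0.001, 0.05, 0.999, -0.001]
force: [0.1, 0.1, -0.9]
finger_gap: 0.0337
grip_force: 29.9
```

```bash
python3 - <<'E'
from h import *
s=monitor.get_state();print(s['position'],inrail(s['position']))
a=plan(rail(-.14,-.075,-.0099),YR); b=plan(rail(-.051,-.075,-.0099),YR,start=a)
E
```

```text
[ 0.47289596 -0.07226868  0.00519644] [-0.13429116 -0.0742196 ]
twist [-0.0011  0.0009  0.0002] slide [ 0.0285 -0.0039  0.0755] rows 1 1
twist [0. 0. 0.] slide [-0.445 -0.     0.   ] rows 0 2
```

Request:
send_rows(
  slide=[
    [0, -0.004, 0.045],
    [0, 0, 0.03],
    [0, 0, 0],
    [-0.08, 0, 0],
    [-0.1, 0, 0],
  ],
  twist=[
    [0, 0, 0],
    [0, 0, 0],
    [0, 0, 0],
    [0, 0, 0],
    [0, 0, 0],
  ],
  claw=[0.2, 0.2, 0.2, 0.2, 0.2],
)

```text
time_s: 63.4
position: [0.5067, -0.0768, -0.0111]
tcp_rot: [-0.001, 0.051, 0.999, -0.001]
force: [0.4, 0.7, -0.6]
finger_gap: 0.0334
grip_force: 29.9
```

Request:
send_rows(
  slide=[
    [-0.1, 0, 0],
    [-0.1, 0, 0],
    [-0.03, 0, 0],
    [-0.005, 0, 0],
    [0, 0, 0],
  ],
  twist=[
    [0, 0, 0],
    [0, 0, 0],
    [0, 0, 0],
    [0, 0, 0],
    [0, 0, 0],
  ],
  claw=[0.2, 0.2, 0.2, 0.2, 0.2],
)

```text
time_s: 63.9
position: [0.5534, -0.0814, -0.011]
tcp_rot: [-0.001, 0.051, 0.999, -0.001]
force: [-0.4, -0.2, -1.2]
finger_gap: 0.0337
grip_force: 29.9
```

Request:
send_rows(
  slide=[
    [0, 0, 0.003],
    [0, 0, 0.003],
    [0, 0, 0],
    [0, 0, 0],
    [0, 0, 0],
  ],
  twist=[
    [0, 0, 0],
    [0, 0, 0],
    [0, 0, 0],
    [0, 0, 0],
    [0, 0, 0],
  ],
  claw=[0.2, 0.2, 0.2, 0.2, 0.2],
)

```text
time_s: 64.4
position: [0.5534, -0.0815, -0.0114]
tcp_rot: [-0.001, 0.051, 0.999, -0.001]
force: [-3.6, 0.0, 6.9]
finger_gap: 0.034
grip_force: 29.9
```

```bash
python3 - <<'E'
from h import *
s=monitor.get_state();print(s['position'],inrail(s['position']),s['force'])
E
```

```text
[ 0.55335783 -0.08146684 -0.01144899] [-0.05331167 -0.0752395 ] [-3.58803872  0.03227616  6.91330512]
```

Request:
send_rows(
  slide=[
    [0, 0, 0],
    [0, 0, 0],
    [0, 0, 0],
    [0, 0, 0],
    [0, 0, 0],
  ],
  twist=[
    [0, 0, 0],
    [0, 0, 0],
    [0, 0, 0],
    [0, 0, 0],
    [0, 0, 0],
  ],
  claw=[0.5, 0.5, 0.5, 0.5, 0.5],
)

```text
time_s: 64.9
position: [0.5546, -0.0815, -0.0119]
tcp_rot: [-0.0, 0.051, 0.999, -0.001]
force: [0.2, 0.0, -0.1]
finger_gap: 0.0439
grip_force: 0.0
```

Request:
send_rows(
  slide=[
    [0, 0, -0.1],
    [0, 0, -0.2],
    [0, 0, -0.2],
    [0, 0, -0.2],
    [0, 0, -0.1],
  ],
  twist=[
    [0, 0, 0],
    [0, 0, 0],
    [0, 0, 0],
    [0, 0, 0],
    [0, 0, 0],
  ],
  claw=[0.5, 0.5, 0.5, 0.2, 0],
)

```text
time_s: 65.4
position: [0.5563, -0.0816, 0.1516]
tcp_rot: [0.002, 0.051, 0.999, -0.001]
force: [0.8, 0.7, -0.3]
finger_gap: 0.03
grip_force: 0.0
```

Request:
send_rows(
  slide=[
    [0, 0.19, 0],
    [0, 0.19, 0],
    [0, 0, 0],
    [0, 0, 0],
    [0, 0, 0],
  ],
  twist=[
    [0, 0, 0],
    [0, 0, 0],
    [0, 0, 0],
    [0, 0, 0],
    [0, 0, 0],
  ],
  claw=[0, 0, 0, 0, 0],
)

```text
time_s: 65.9
position: [0.5621, -0.007, 0.148]
tcp_rot: [-0.0, 0.051, 0.999, -0.001]
force: [-1.0, -0.2, -0.5]
finger_gap: 0.0006
grip_force: 0.0
```

```bash
cat > pk3.py <<'E'
from h import *
import sys
d=grab('wrist',sys.argv[1]); s=monitor.get_state(); print(np.round(s['position'],4))
hsv=cv2.cvtColor(cv2.GaussianBlur(d['image'],(3,3),0),cv2.COLOR_BGR2HSV)
m=((hsv[...,0]>12)&(hsv[...,0]<25)&(hsv[...,1]>85)&(hsv[...,2]>60)).astype(np.uint8)
cs,_=cv2.findContours(m,cv2.RETR_EXTERNAL,cv2.CHAIN_APPROX_NONE)
for c in cs:
    if cv2.contourArea(c)<120: continue
    W=np.array([inrail(onz(d,u,v,.026,True)) for u,v in c[:,0]])*1000
    if np.hypot(*W.mean(0))>200: continue
    print('area',cv2.contourArea(c),cv2.approxPolyDP(W.astype(np.float32).reshape(-1,1,2),3,True)[:,0].round().astype(int).tolist())
E
python3 pk3.py w15; python3 - <<'E'
from h import *
a=plan(rail(.018,0,.12),YR); plan(rail(.018,0,.063),YR,start=a)
E
```

```text
[ 0.5622 -0.0073  0.1479]
area 1620.0 [[151, -264], [150, 159], [135, 151], [136, 28], [143, 28], [147, 23], [147, -160], [143, -167], [134, -166], [122, -172], [117, -185], [120, -199], [145, -223], [145, -255]]
area 227.5 [[41, 28], [111, 29], [116, 34], [61, 34]]
area 245.0 [[41, -28], [41, -32], [58, -35], [116, -36], [113, -30]]
area 1689.5 [[-60, 66], [2, 62], [2, 98], [-59, 97]]
area 1675.5 [[-61, 3], [-5, 1], [-6, 17], [2, 33], [-59, 34]]
area 1927.0 [[-64, -56], [-60, -91], [2, -91], [2, -56]]
twist [-0.0017 -0.0003 -0.0012] slide [-0.3503  0.0029  0.1397] rows 1 2
twist [0. 0. 0.] slide [0.    0.    0.285] rows 0 2
```

Request:
send_rows(
  slide=[
    [-0.175, 0.001, 0.05],
    [-0.175, 0.001, 0.09],
    [0, 0, 0.15],
    [0, 0, 0.12],
    [0, 0, 0],
  ],
  twist=[
    [0, 0, 0],
    [0, 0, 0],
    [0, 0, 0],
    [0, 0, 0],
    [0, 0, 0],
  ],
  claw=[0, 0, 0, 0, 0],
)

```text
time_s: 66.45
position: [0.6291, -0.014, 0.0626]
tcp_rot: [-0.003, 0.051, 0.999, -0.002]
force: [-0.8, 0.3, 0.6]
finger_gap: 0.0002
grip_force: 0.0
```

Request:
send_rows(
  slide=[
    [0, 0, 0.005],
    [0, 0, 0.005],
    [0, 0, 0.005],
    [0, 0, 0.005],
    [0, 0, 0],
  ],
  twist=[
    [0, 0, 0],
    [0, 0, 0],
    [0, 0, 0],
    [0, 0, 0],
    [0, 0, 0],
  ],
  claw=[0, 0, 0, 0, 0],
)

```text
time_s: 66.95
position: [0.6323, -0.0124, 0.0625]
tcp_rot: [0.0, 0.05, 0.999, -0.001]
force: [0.1, -0.6, -0.7]
finger_gap: 0.0003
grip_force: 0.0
```

```bash
python3 - <<'E'
from h import *
s=monitor.get_state();print(s['position'],inrail(s['position']),s['force'])
E
```

```text
[ 0.63227264 -0.01235117  0.062526  ] [0.01821458 0.00149719] [ 0.07546614 -0.55078842 -0.6650762 ]
```

Continue down slowly, 1 mm per row.

Request:
send_rows(
  slide=[
    [0, 0, 0.005],
    [0, 0, 0.005],
    [0, 0, 0.005],
    [0, 0, 0.005],
    [0, 0, 0],
  ],
  twist=[
    [0, 0, 0],
    [0, 0, 0],
    [0, 0, 0],
    [0, 0, 0],
    [0, 0, 0],
  ],
  claw=[0, 0, 0, 0, 0],
)

```text
time_s: 67.45
position: [0.6317, -0.0124, 0.0581]
tcp_rot: [-0.001, 0.05, 0.999, -0.001]
force: [-2.8, 0.7, 3.2]
finger_gap: 0.0002
grip_force: 1.7
```

Request:
send_rows(
  slide=[
    [0, 0, 0.005],
    [0, 0, 0.005],
    [0, 0, 0.005],
    [0, 0, 0],
    [0, 0, 0],
  ],
  twist=[
    [0, 0, 0],
    [0, 0, 0],
    [0, 0, 0],
    [0, 0, 0],
    [0, 0, 0],
  ],
  claw=[0, 0, 0, 0, 0],
)

```text
time_s: 67.95
position: [0.6323, -0.0125, 0.0549]
tcp_rot: [0.0, 0.051, 0.999, -0.001]
force: [-0.3, -0.7, -0.5]
finger_gap: 0.0001
grip_force: 0.0
```

Request:
send_rows(
  slide=[
    [0, 0, 0.005],
    [0, 0, 0.005],
    [0, 0, 0],
    [0, 0, 0],
    [0, 0, 0],
  ],
  twist=[
    [0, 0, 0],
    [0, 0, 0],
    [0, 0, 0],
    [0, 0, 0],
    [0, 0, 0],
  ],
  claw=[0, 0, 0, 0, 0],
)

```text
time_s: 68.45
position: [0.632, -0.0125, 0.053]
tcp_rot: [-0.0, 0.05, 0.999, -0.001]
force: [-2.1, 0.1, 3.5]
finger_gap: 0.0004
grip_force: 1.6
```

Request:
send_rows(
  slide=[
    [0, 0, 0.003],
    [0, 0, 0.003],
    [0, 0, 0],
    [0, 0, 0],
    [0, 0, 0],
  ],
  twist=[
    [0, 0, 0],
    [0, 0, 0],
    [0, 0, 0],
    [0, 0, 0],
    [0, 0, 0],
  ],
  claw=[0, 0, 0, 0, 0],
)

```text
time_s: 68.95
position: [0.6319, -0.0125, 0.0524]
tcp_rot: [-0.0, 0.051, 0.999, -0.001]
force: [-3.9, -0.4, 10.0]
finger_gap: 0.0007
grip_force: 4.7
```

```bash
python3 railz.py
```

```text
scene px/10mm -2.29 mm rise [ -3.8 -37.7 -41.4   6.8   7.3   5.9]
side px/10mm 0.59 mm rise [   inf  -97.5 -113.4   29.    24.    17.4]railz.py:10: RuntimeWarning: divide by zero encountered in scalar divide
  row=red[r,295:330]; i=np.argmax(row>60); out.append(295+i-1+(60-row[i-1])/(row[i]-row[i-1]))
```

Force is rising; press a little more.

Request:
send_rows(
  slide=[
    [0, 0, 0.003],
    [0, 0, 0],
    [0, 0, 0],
    [0, 0, 0],
    [0, 0, 0],
  ],
  twist=[
    [0, 0, 0],
    [0, 0, 0],
    [0, 0, 0],
    [0, 0, 0],
    [0, 0, 0],
  ],
  claw=[0, 0, 0, 0, 0],
)

```text
time_s: 69.55
position: [0.6319, -0.0124, 0.0524]
tcp_rot: [-0.0, 0.051, 0.999, -0.001]
force: [-6.3, -0.5, 13.6]
finger_gap: 0.0006
grip_force: 7.0
```

Request:
send_rows(
  slide=[
    [0, 0, 0.003],
    [0, 0, 0],
    [0, 0, 0],
    [0, 0, 0],
    [0, 0, 0],
  ],
  twist=[
    [0, 0, 0],
    [0, 0, 0],
    [0, 0, 0],
    [0, 0, 0],
    [0, 0, 0],
  ],
  claw=[0, 0, 0, 0, 0],
)

```text
time_s: 70.05
position: [0.6319, -0.0125, 0.0523]
tcp_rot: [-0.0, 0.051, 0.999, -0.001]
force: [-7.1, 1.2, 19.8]
finger_gap: 0.0003
grip_force: 9.4
```

Request:
send_rows(
  slide=[
    [0, 0, -0.1],
    [0, 0, -0.2],
    [0, 0, -0.2],
    [0, 0, -0.2],
    [0, 0, -0.05],
  ],
  twist=[
    [0, 0, 0],
    [0, 0, 0],
    [0, 0, 0],
    [0, 0, 0],
    [0, 0, 0],
  ],
  claw=[0, 0, 0, 0, 0],
)

```text
time_s: 70.55
position: [0.6351, -0.0125, 0.2053]
tcp_rot: [0.004, 0.051, 0.999, -0.001]
force: [0.3, 0.1, 0.2]
finger_gap: 0.0006
grip_force: 0.0
```

Request:
send_rows(
  slide=[
    [0, -0.21, 0],
    [0, -0.21, 0],
    [0, -0.21, 0],
    [0, -0.21, 0],
    [0, -0.21, 0],
  ],
  twist=[
    [0, 0, 0],
    [0, 0, 0],
    [0, 0, 0],
    [0, 0, 0],
    [0, 0, 0],
  ],
  claw=[0.3, 0.5, 0.7, 0.7, 0.7],
)

```text
time_s: 71.05
position: [0.6105, -0.2226, 0.2]
tcp_rot: [-0.0, 0.05, 0.999, -0.001]
force: [1.2, -0.1, -0.1]
finger_gap: 0.0382
grip_force: 0.0
```

Request:
send_rows(
  slide=[
    [0, -0.21, 0],
    [0, -0.21, 0],
    [0, 0, 0],
    [0, 0, 0],
    [0, 0, 0],
  ],
  twist=[
    [0, 0, 0],
    [0, 0, 0],
    [0, 0, 0],
    [0, 0, 0],
    [0, 0, 0],
  ],
  claw=[0.7, 0.7, 0.7, 0.7, 0.7],
)

```text
time_s: 71.55
position: [0.6029, -0.303, 0.2003]
tcp_rot: [-0.0, 0.05, 0.999, -0.0]
force: [-0.1, 0.3, 0.3]
finger_gap: 0.0618
grip_force: 0.0
```

```bash
python3 railz.py; python3 - <<'E'
from h import *
d=grab('wrist','w16'); s=monitor.get_state(); print(s['position'],s['force'])
im=d['image'].astype(int); mx=im.max(2); mn=im.min(2)
# bright grey base on mat, dark knob
P=[(.5805,-.31)]
print('axis px base/knob top',[np.round(proj(d,[*P[0],z],True),1) for z in(.026,.154,.174)])
m=((mx>185)&(mx-mn<30)).astype(np.uint8); k=((mx<45)).astype(np.uint8)
for nm,q,z in(('base',m,.026),('knob',k,.174)):
    cs,_=cv2.findContours(q,cv2.RETR_EXTERNAL,cv2.CHAIN_APPROX_NONE)
    for c in cs:
        if cv2.contourArea(c)<60: continue
        W=np.array([onz(d,u,v,z,True)[:2] for u,v in c[:,0]]); 
        if abs(W[:,0].mean()-.57)<.06 and abs(W[:,1].mean()+.31)<.06: print(nm,cv2.contourArea(c),cv2.boundingRect(c),cv2.minAreaRect((W*1000).astype(np.float32)),cv2.approxPolyDP((W*1000).astype(np.float32).reshape(-1,1,2),3,True)[:,0].round().tolist())
E
```

```text
scene px/10mm -2.29 mm rise [4.2 4.4 7.3 6.8 7.3 5.8]
side px/10mm 0.59 mm rise [ 9.   9.5 12.2  8.8  9.  10.7]
[ 0.6030837  -0.30287761  0.20087844] [0.26460531 0.03993536 0.86847187]
axis px base/knob top [array([245.3, 148.6]), array([240.6, 172.8]), array([239.4, 179.3])]
base 1228.0 (230, 106, 35, 64) ((567.8924560546875, -307.58489990234375), (38.0360221862793, 72.35086059570312), 81.8638687133789) [[530.0, -320.0], [571.0, -327.0], [575.0, -297.0], [606.0, -294.0], [535.0, -284.0]]
knob 190.5 (221, 152, 38, 25) ((569.5376586914062, -309.4456787109375), (14.657821655273438, 25.317142486572266), 0.6426573395729065) [[563.0, -304.0], [563.0, -310.0], [577.0, -322.0], [566.0, -311.0], [568.0, -298.0], [577.0, -297.0]]
```

```bash
python3 - <<'E'
from h import *
a=plan([.581,-.3095,.2],-8); a=plan([.581,-.3095,.121],-8,start=a)
E
```

```text
twist [-0.0006 -0.0002  0.0261] slide [ 0.1047 -0.0482  0.0044] rows 1 1
twist [0. 0. 0.] slide [0.    0.    0.395] rows 0 2
```

Request:
send_rows(
  slide=[
    [0.05, -0.024, 0],
    [0.055, -0.024, 0],
    [0, 0, 0],
    [0, 0, 0.1],
    [0, 0, 0.1],
  ],
  twist=[
    [0, 0, 0.026],
    [0, 0, 0],
    [0, 0, 0],
    [0, 0, 0],
    [0, 0, 0],
  ],
  claw=[0.7, 0.7, 0.7, 0.7, 0.7],
)

```text
time_s: 72.2
position: [0.5807, -0.3121, 0.1616]
tcp_rot: [0.001, 0.071, 0.997, -0.001]
force: [0.6, 1.0, -0.7]
finger_gap: 0.0615
grip_force: 0.0
```

Request:
send_rows(
  slide=[
    [0, 0, 0.1],
    [0, 0, 0.07],
    [0, 0, 0.025],
    [0, 0, 0],
    [0, 0, 0],
  ],
  twist=[
    [0, 0, 0],
    [0, 0, 0],
    [0, 0, 0],
    [0, 0, 0],
    [0, 0, 0],
  ],
  claw=[0.7, 0.7, 0.7, 0.7, 0.7],
)

```text
time_s: 72.7
position: [0.581, -0.3122, 0.1231]
tcp_rot: [0.001, 0.071, 0.997, -0.001]
force: [0.4, -0.6, 0.5]
finger_gap: 0.0613
grip_force: 0.0
```

```bash
python3 - <<'E'
from h import *
s=monitor.get_state(); print(s['position'],s['force'])
plan([.581,-.3095,.121],-8)
E
```

```text
[ 0.58097168 -0.31217279  0.12305779] [ 0.41223548 -0.55374081  0.54167159]
twist [-0.0014  0.0008 -0.0015] slide [0.0017 0.0133 0.0103] rows 1 1
```

Request:
send_rows(
  slide=[
    [0, 0.013, 0.008],
    [0, 0, 0],
    [0, 0, 0],
    [0, 0, 0],
    [0, 0, 0],
  ],
  twist=[
    [0, 0, 0],
    [0, 0, 0],
    [0, 0, 0],
    [0, 0, 0],
    [0, 0, 0],
  ],
  claw=[0.7, 0.6, 0.5, 0.45, 0.4],
  squeeze=40,
)

```text
time_s: 73.2
position: [0.5808, -0.3093, 0.1207]
tcp_rot: [-0.0, 0.071, 0.997, -0.001]
force: [0.0, 0.1, 0.3]
finger_gap: 0.0359
grip_force: 0.0
```

Request:
send_rows(
  slide=[
    [0, 0, 0],
    [0, 0, 0],
    [0, 0, 0],
    [0, 0, 0],
    [0, 0, 0],
  ],
  twist=[
    [0, 0, 0],
    [0, 0, 0],
    [0, 0, 0],
    [0, 0, 0],
    [0, 0, 0],
  ],
  claw=[0.35, 0.3, 0.2, 0.2, 0.2],
)

```text
time_s: 73.7
position: [0.5807, -0.3096, 0.1206]
tcp_rot: [-0.0, 0.071, 0.997, -0.001]
force: [-0.2, -0.9, -0.2]
finger_gap: 0.0271
grip_force: 40.0
```

Request:
send_rows(
  slide=[
    [0, 0, -0.05],
    [0, 0, -0.1],
    [0, 0, -0.1],
    [0, 0, -0.1],
    [0, 0, 0],
  ],
  twist=[
    [0, 0, 0],
    [0, 0, 0],
    [0, 0, 0],
    [0, 0, 0],
    [0, 0, 0],
  ],
  claw=[0.2, 0.2, 0.2, 0.2, 0.2],
)

```text
time_s: 74.2
position: [0.5816, -0.3093, 0.1928]
tcp_rot: [0.001, 0.071, 0.997, -0.001]
force: [-0.6, -0.4, -8.2]
finger_gap: 0.0272
grip_force: 40.0
```

```bash
python3 - <<'E'
from h import *
s=monitor.get_state(); print(s['position'],s['force'],s['finger_gap'],s['grip_force'],s['moment'])
a=plan(rail(-.15,-.0275,.22),-5.8); b=plan(rail(-.047,-.0275,.22),-5.8,start=a)
E
```

```text
[ 0.58163989 -0.30932176  0.19278861] [-0.63128605 -0.40835137 -8.22292441] 0.027199377296346538 40.002442225813866 [-0.12178538 -0.13465959  0.02392171]
twist [-0.0015  0.0016 -0.0258] slide [ 0.7393  1.3578 -0.1361] rows 1 7
twist [0. 0. 0.] slide [-0.515 -0.     0.   ] rows 0 3
```

Request:
send_rows(
  slide=[
    [0.032, 0.15, -0.05],
    [0.032, 0.2, -0.05],
    [0.032, 0.2, -0.036],
    [0.032, 0.2, 0],
    [0.032, 0.2, 0],
  ],
  twist=[
    [0, 0, -0.026],
    [0, 0, 0],
    [0, 0, 0],
    [0, 0, 0],
    [0, 0, 0],
  ],
  claw=[0.2, 0.2, 0.2, 0.2, 0.2],
)

```text
time_s: 74.7
position: [0.568, -0.1146, 0.2161]
tcp_rot: [-0.001, 0.05, 0.999, -0.001]
force: [-0.0, 0.8, -8.3]
finger_gap: 0.0272
grip_force: 39.9
```

Request:
send_rows(
  slide=[
    [0.032, 0.2, 0],
    [0.032, 0.2, 0],
    [0, 0, 0],
    [0, 0, 0],
    [0, 0, 0],
  ],
  twist=[
    [0, 0, 0],
    [0, 0, 0],
    [0, 0, 0],
    [0, 0, 0],
    [0, 0, 0],
  ],
  claw=[0.2, 0.2, 0.2, 0.2, 0.2],
)

```text
time_s: 75.2
position: [0.5641, -0.0368, 0.2164]
tcp_rot: [-0.001, 0.051, 0.999, -0.001]
force: [-0.1, -1.0, -7.7]
finger_gap: 0.0268
grip_force: 40.0
```

```bash
python3 pk3.py w17; python3 - <<'E'
from h import *
s=monitor.get_state(); print(inrail(s['position']),s['finger_gap'])
a=plan(rail(-.047,-.0275,.15),-5.8);a=plan(rail(-.047,-.0275,.1176),-5.8)
d=load('w17'); im=d['image'].astype(int); mx=im.max(2); mn=im.min(2)
z=.103-.004+.026-.004; z=s['position'][2]-.1206+.026
P=s['position']
for dz in (0,):
    m=((mx>150)&(mx-mn<30)).astype(np.uint8)
for q,n in [((-.05,-.02),'bl'),((-.05,.02),'br'),((.025,-.02),'fl'),((.025,.02),'fr')]:
    a=np.radians(-5.8); w=[P[0]+np.cos(a)*q[0]-np.sin(a)*q[1],P[1]+np.sin(a)*q[0]+np.cos(a)*q[1],z]; u,v=proj(d,w,True); print(n,round(u,1),round(v,1))
u,v=[int(x) for x in proj(d,[P[0]-.035,P[1]+.0035,z],True)]
print('row',v,[(x,int(mx[v,x])) for x in range(u-50,u+51,3)]); print('col',u,[(y,int(mx[y,u])) for y in range(v-50,v+40,3)])
E
```

```text
[ 0.5641 -0.0372  0.2166]
area 408.0 [[83, 72], [102, 65], [103, 74], [108, 78], [146, 84], [155, 80], [157, 73], [173, 79], [178, 90], [152, 94], [116, 89], [92, 82]]
area 413.5 [[84, -137], [92, -142], [120, -150], [163, -154], [178, -150], [178, -143], [155, -133], [156, -141], [146, -144], [110, -138], [103, -133], [103, -126], [86, -127]]
area 699.5 [[-16, -48], [22, -51], [18, -44], [3, -38], [1, -24], [9, -17], [20, -15], [25, -8], [-9, -7], [-16, -11]]
area 1078.0 [[-60, 67], [-2, 62], [-2, 97], [-58, 97]]
area 1169.0 [[-61, 2], [-2, 0], [-2, 33], [-58, 34]]
area 1198.0 [[-63, -57], [-61, -90], [-2, -91], [-2, -59]]
[-0.04708721 -0.03010344] 0.026935501964813296
twist [-0.0017 -0.0009 -0.001 ] slide [-0.0004  0.013   0.3331] rows 1 2
twist [-0.0017 -0.0009 -0.001 ] slide [-4.000e-04  1.300e-02  4.951e-01] rows 1 2
bl 230.6 129.8
br 276.2 129.8
fl 231.9 210.8
fr 274.8 210.9
row 146 [(203, 237), (206, 237), (209, 238), (212, 238), (215, 239), (218, 237), (221, 237), (224, 236), (227, 237), (230, 239), (233, 142), (236, 203), (239, 202), (242, 204), (245, 196), (248, 204), (251, 201), (254, 201), (257, 201), (260, 206), (263, 205), (266, 200), (269, 202), (272, 204), (275, 200), (278, 239), (281, 237), (284, 237), (287, 237), (290, 238), (293, 238), (296, 238), (299, 237), (302, 236)]
col 253 [(96, 239), (99, 234), (102, 240), (105, 239), (108, 240), (111, 240), (114, 237), (117, 238), (120, 238), (123, 240), (126, 238), (129, 235), (132, 136), (135, 196), (138, 200), (141, 200), (144, 201), (147, 200), (150, 200), (153, 199), (156, 198), (159, 197), (162, 196), (165, 196), (168, 196), (171, 196), (174, 196), (177, 195), (180, 201), (183, 89)]
```

Request:
send_rows(
  slide=[
    [0, 0.012, 0.08],
    [0, 0, 0.1],
    [0, 0, 0.1],
    [0, 0, 0.05],
    [0, 0, 0],
  ],
  twist=[
    [0, 0, 0],
    [0, 0, 0],
    [0, 0, 0],
    [0, 0, 0],
    [0, 0, 0],
  ],
  claw=[0.2, 0.2, 0.2, 0.2, 0.2],
)

```text
time_s: 75.75
position: [0.5638, -0.0344, 0.1499]
tcp_rot: [-0.002, 0.051, 0.999, -0.001]
force: [0.5, 0.1, -7.3]
finger_gap: 0.027
grip_force: 40.0
```

Request:
send_rows(
  slide=[
    [0, 0, 0.04],
    [0, 0, 0.04],
    [0, 0, 0.03],
    [0, 0, 0.02],
    [0, 0, 0],
  ],
  twist=[
    [0, 0, 0],
    [0, 0, 0],
    [0, 0, 0],
    [0, 0, 0],
    [0, 0, 0],
  ],
  claw=[0.2, 0.2, 0.2, 0.2, 0.2],
)

```text
time_s: 76.25
position: [0.5648, -0.0335, 0.1249]
tcp_rot: [-0.0, 0.05, 0.999, -0.001]
force: [-0.4, 1.2, -7.2]
finger_gap: 0.0266
grip_force: 40.0
```

```bash
python3 - <<'E'
from h import *
s=monitor.get_state(); print(inrail(s['position']),s['position'],s['force'],s['moment'])
plan(rail(-.047,-.0275,.1166),-5.8)
E
```

```text
[-0.0468216 -0.0263833] [ 0.56475189 -0.03351662  0.12486062] [-0.35674387  1.20043858 -7.21907088] [ 0.04897751 -0.06857155  0.02822648]
twist [-0.0012 -0.0005  0.0002] slide [ 0.0009 -0.0056  0.0413] rows 1 1
```

Request:
send_rows(
  slide=[
    [0, -0.005, 0.015],
    [0, 0, 0.012],
    [0, 0, 0.01],
    [0, 0, 0],
    [0, 0, 0],
  ],
  twist=[
    [0, 0, 0],
    [0, 0, 0],
    [0, 0, 0],
    [0, 0, 0],
    [0, 0, 0],
  ],
  claw=[0.2, 0.2, 0.2, 0.2, 0.2],
)

```text
time_s: 76.75
position: [0.5657, -0.0346, 0.1185]
tcp_rot: [0.001, 0.051, 0.999, -0.001]
force: [1.5, 1.2, -2.4]
finger_gap: 0.0268
grip_force: 40.0
```

Request:
send_rows(
  slide=[
    [0, 0, 0.003],
    [0, 0, 0.002],
    [0, 0, 0],
    [0, 0, 0],
    [0, 0, 0],
  ],
  twist=[
    [0, 0, 0],
    [0, 0, 0],
    [0, 0, 0],
    [0, 0, 0],
    [0, 0, 0],
  ],
  claw=[0.2, 0.2, 0.2, 0.2, 0.2],
)

```text
time_s: 77.25
position: [0.5666, -0.0346, 0.1181]
tcp_rot: [0.002, 0.051, 0.999, -0.001]
force: [3.2, -0.7, 6.3]
finger_gap: 0.0274
grip_force: 40.0
```

Request:
send_rows(
  slide=[
    [0, 0, -0.002],
    [0, 0, 0],
    [0, 0, 0],
    [0, 0, 0],
    [0, 0, 0],
  ],
  twist=[
    [0, 0, 0],
    [0, 0, 0],
    [0, 0, 0],
    [0, 0, 0],
    [0, 0, 0],
  ],
  claw=[0.2, 0.2, 0.35, 0.45, 0.55],
)

```text
time_s: 77.75
position: [0.5635, -0.0347, 0.1166]
tcp_rot: [-0.001, 0.051, 0.999, -0.001]
force: [-0.1, 0.4, -0.0]
finger_gap: 0.0449
grip_force: 0.0
```

Request:
send_rows(
  slide=[
    [0, 0, 0],
    [0, 0, 0],
    [0, 0, -0.05],
    [0, 0, -0.1],
    [0, 0, -0.15],
  ],
  twist=[
    [0, 0, 0],
    [0, 0, 0],
    [0, 0, 0],
    [0, 0, 0],
    [0, 0, 0],
  ],
  claw=[0.6, 0.7, 0.7, 0.7, 0.7],
)

```text
time_s: 78.25
position: [0.5637, -0.0345, 0.1773]
tcp_rot: [-0.002, 0.051, 0.999, -0.001]
force: [0.1, -0.3, 1.2]
finger_gap: 0.0616
grip_force: 0.0
```

Request:
send_rows(
  slide=[
    [0, 0, -0.2],
    [0.1, 0, -0.1],
    [0.15, 0, 0],
    [0.15, 0, 0],
    [0, 0, 0],
  ],
  twist=[
    [0, 0, 0],
    [0, 0, 0],
    [0, 0, 0],
    [0, 0, 0],
    [0, 0, 0],
  ],
  claw=[0.7, 0.7, 0.7, 0.7, 0.7],
)

```text
time_s: 78.75
position: [0.482, -0.0262, 0.2379]
tcp_rot: [-0.001, 0.051, 0.999, -0.0]
force: [0.6, 0.7, -0.2]
finger_gap: 0.0616
grip_force: 0.0
```

```bash
cat > fin.py <<'E'
from h import *
t=grab('side','tf'); s=grab('scene','sf'); st=monitor.get_state(); print(st['position'],st['time_s'])
# gauge knob by two views: dark blob near the expected place
X=rail(-.047,-.0275,.150)
obs=[]
for n,d in(('side',t),('scene',s)):
    u,v=proj(d,X); im=d['image'].max(2); m=np.zeros_like(im); r=16; a,b=int(u)-r,int(v)-r
    m[b:b+2*r,a:a+2*r]=(im[b:b+2*r,a:a+2*r]<60); k,l,stt,c=cv2.connectedComponentsWithStats(m.astype(np.uint8))
    i=1+np.argmax(stt[1:,4]) if k>1 else 0; print(n,'pred',np.round((u,v),1),'knob',c[i].round(1),stt[i].tolist()); obs.append((d,c[i]))
A=[];B=[]
for d,c in obs:
    p,r=ray(d,*c); r/=np.linalg.norm(r); M=np.eye(3)-np.outer(r,r); A.append(M);B.append(M@p)
K=np.linalg.lstsq(np.vstack(A),np.hstack(B),rcond=None)[0]; print('knob',K.round(4),inrail(K).round(4))
# others vs start
for n,a,f in(('side',t,'t0'),('scene',s,'s0')):
    d0=load(f)['image'].astype(int); df=(np.abs(a['image'].astype(int)-d0).max(2)>50).astype(np.uint8); df=cv2.morphologyEx(df,cv2.MORPH_OPEN,np.ones((3,3)))
    k,l,stt,c=cv2.connectedComponentsWithStats(df); print(n,'changes',[(c[i].round().tolist(),int(stt[i,4])) for i in range(1,k) if stt[i,4]>25])
E
python3 fin.py; python3 pk3.py w18; python3 railz.py
```

```text
[ 0.48566797 -0.0262384   0.23819078] 78.85
side pred [294.3 199.4] knob [296.5 199.5] [292, 194, 10, 13, 97]
scene pred [216.  183.2] knob [214.4 184.2] [211, 178, 8, 14, 92]
knob [ 0.571  -0.0352  0.1491] [-0.0404 -0.0275]
side changes [([177.0, 6.0], 65), ([69.0, 15.0], 167), ([124.0, 13.0], 93), ([185.0, 25.0], 101), ([195.0, 31.0], 53), ([154.0, 39.0], 384), ([116.0, 78.0], 469), ([233.0, 45.0], 63), ([67.0, 49.0], 41), ([173.0, 61.0], 128), ([251.0, 68.0], 197), ([232.0, 80.0], 232), ([66.0, 119.0], 287), ([271.0, 144.0], 2103), ([233.0, 135.0], 245), ([189.0, 158.0], 338), ([120.0, 167.0], 260), ([234.0, 159.0], 161), ([61.0, 179.0], 386), ([241.0, 172.0], 204), ([165.0, 269.0], 5024), ([294.0, 229.0], 1159), ([311.0, 214.0], 94), ([321.0, 282.0], 218), ([270.0, 313.0], 900), ([251.0, 305.0], 112), ([76.0, 316.0], 47), ([313.0, 311.0], 132), ([324.0, 326.0], 153), ([71.0, 332.0], 29), ([322.0, 353.0], 31), ([71.0, 362.0], 131), ([272.0, 361.0], 149), ([274.0, 375.0], 485), ([78.0, 377.0], 26)]
scene changes [([253.0, 14.0], 850), ([355.0, 35.0], 2805), ([483.0, 100.0], 8586), 
[... 247 characters left out ...]
[210.0, 200.0], 525), ([187.0, 221.0], 72), ([233.0, 228.0], 263), ([204.0, 237.0], 117), ([296.0, 241.0], 105), ([315.0, 249.0], 116), ([353.0, 270.0], 221)]
[ 0.4862 -0.0263  0.238 ]
area 974.0 [[159, 394], [143, 376], [141, 248], [143, 213], [150, 213], [156, 206], [155, -105], [157, -161], [163, -164]]
area 302.5 [[-24, -39], [7, -41], [-10, -25], [8, -11], [-24, -13]]
area 282.5 [[-59, 66], [-39, 67], [-44, 76], [-34, 97], [-60, 96]]
area 877.5 [[-61, 2], [-1, 1], [-1, 34], [-59, 33]]
area 878.5 [[-63, -59], [-60, -91], [-55, -84], [-53, -90], [-1, -91], [-1, -59]]
scene px/10mm -2.29 mm rise [  5.9 -31.8   7.5   6.8   7.3   5.8]
side px/10mm 0.59 mm rise [10.8 10.7 15.1 10.6 10.9 12.8]
```

```bash
python3 - <<'E'
from h import *
print(sign_off())
E
```

```text
the job is handed in; nothing more can be done
None
```

I handed the job in at about 79 s. By my measurements the rail is bedded on all three packers, the gauge stands with its foot on the rail top, and bar and block are back on the mat, but no verdict came back and I could not read the gauge directly.

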